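# Press the dowel pins home in a batch of tool handles

### The job

First turn the press's depth dial so that its white pointer stands at the red mark. Then drive the pin home in every tool handle on the green mat: lay the handle on the press with its pin under the ram, pull the lever all the way to its stop, ease it back up slowly to rest without letting it snap back, and lay the handle flat, pin up, in the red tray, side by side with the others. Drive the pins only with the press, do not let the dial stray from the mark while you work, leave everything else on the bench where it is, and finish with all handles in the tray and the lever up at rest.

Things in the scene. Friction and masses are not known exactly. Their poses are not given: they have to be found in the camera images.
- press: blue bench press, fixed; origin on the table under the ram, x from the robot side to the column, y left, z up. Base with bed 30 mm high, x -200 to +160, y -60 to +60 mm. Head 160 mm above the bed: x -18 to +142, y -30 to +30 mm; column from x = +67. The dial's ledge, level with the bed, is on the +y side
- nest (a point): point on the bed under the ram (axes as press). Nest: two steel cheeks 10 mm high, inner faces at y = -22 and +22 mm, x -25 to +25, and an end stop 16 mm high at x = +25 mm; flat and open towards -x. A handle lies along x, pin end towards +x, its middle at x = -75 mm, y = 0: the pin is then under the ram
- ram_nose (a point): middle of the ram's flat round underside, 28 mm across. At rest 78 mm above the bed, 30 mm above an unpressed pin of a handle in the nest; with the lever fully pulled it is 42 mm lower, level with the handle's top face
- lever_handle (a point): middle of the lever's grip: black round bar, 22 mm thick, 95 mm long, red end cap, level along the press's y axis, to the right (-y) of the head; stays so as the lever swings. The steel arm joins its +y end, 50 mm from here. Can be pinched or hooked from above, fingers before and behind the bar. At rest 321 mm above the table
- lever_pivot (a point): point on the lever's pivot axis (parallel to the press's y axis, 185 mm above the table); lever_handle circles it in an upright plane at a radius of 150 mm
- lever (a joint): lever angle, rad: 0 = rest (arm slopes up 65 degrees, towards the robot), 1.2 = its stop, grip pulled towards the robot and down until the arm is 4 degrees below level. Spring return: about 1 N at the grip at first, 4 N at the end, some 5 N more while driving a pin; let go low down it snaps back
- dial_grip (a point): centre of the dial's grip, on its upright axis: black bar 50 mm long, 14 wide, 34 high (17 above and below this point) on a black disc 62 mm across, whose top is 42 mm above the table, left of the nest. The bar lies along the line to dial_tip
- dial_tip (a point): tip of the dial's white pointer, 31 mm from its axis
- mark_tip (a point): inner tip of the red index mark on the aluminium plate round the dial, 36 mm from the dial's axis; its place round the dial varies. The dial turns 0 to 3 rad and stays where left; at first the pointer is 0.4 to 1.8 rad short of the mark, to be turned clockwise seen from above
- tray: red open tray, 300 (its x) by 235 (its y) by 40 mm high, walls and floor 5 mm, fixed; origin at the middle of its underside. Holds three handles side by side, each along its y axis, about 85 mm apart
- mat: thin green rubber mat, 290 by 230 by 3 mm, fixed, on which the handles lie at the start; origin at the middle of its underside
- A_mid (a point): centre of tool handle A (may be absent): black, 190 mm long (its x), 160 g, lying flat, z up, centre 18 mm above its underside. Pin end (x +33 to +95 mm) 34 wide, 36 high; grip part (x -95 to +33) 30 wide, 32 high, orange strip on top. Upright steel pin at x = +75 mm. All handles are alike
- pinA (a joint): how far the pin of handle A has been driven in, m: 0 = standing 12 mm proud of the top face, 0.012 = flush, driven home by a full stroke of the press. The pin is 12 mm thick and needs about 20 N to move; it stays where it is pressed
- B_mid (a point): centre of tool handle B (may be absent): black, 190 mm long (its x), 160 g, lying flat, z up, centre 18 mm above its underside. Pin end (x +33 to +95 mm) 34 wide, 36 high; grip part (x -95 to +33) 30 wide, 32 high, orange strip on top. Upright steel pin at x = +75 mm. All handles are alike
- pinB (a joint): how far the pin of handle B has been driven in, m: 0 = standing 12 mm proud of the top face, 0.012 = flush, driven home by a full stroke of the press. The pin is 12 mm thick and needs about 20 N to move; it stays where it is pressed
- C_mid (a point): centre of tool handle C (may be absent): black, 190 mm long (its x), 160 g, lying flat, z up, centre 18 mm above its underside. Pin end (x +33 to +95 mm) 34 wide, 36 high; grip part (x -95 to +33) 30 wide, 32 high, orange strip on top. Upright steel pin at x = +75 mm. All handles are alike
- pinC (a joint): how far the pin of handle C has been driven in, m: 0 = standing 12 mm proud of the top face, 0.012 = flush, driven home by a full stroke of the press. The pin is 12 mm thick and needs about 20 N to move; it stays where it is pressed
- driver: blue screwdriver, 150 mm long, lying: a bystander, loose, not part of the job; origin at the middle of its underside
- oil: yellow oil bottle, 56 mm across, 140 mm high: a bystander, loose, not part of the job; origin at the middle of its underside
- grease: white grease jar, 72 mm across, 70 mm high: a bystander, loose, not part of the job; origin at the middle of its underside
- tape: yellow tape roll, 90 mm across, 25 mm high: a bystander, loose, not part of the job; origin at the middle of its underside
- pinbox: cardboard box of pins, 70 by 50 by 35 mm: a bystander, loose, not part of the job; origin at the middle of its underside
Not all that is in view belongs to the job. Leave any brown look-alike of the part that bears B_mid alone.

How it is judged:
On the way, in this order (a step that is already met when the one before it is completed fails the run):
1. the dial's pointer stands at the red mark (horizontal distance between dial_tip and mark_tip below 0.007 m and value of joint each of pinA, pinB, pinC below 0.003 m), for 0.3 s.
2. the lever is pulled all the way with a handle under the ram, and its pin goes home (value of joint lever above 1.08 rad and ((value of joint pinA above 0.009 m and horizontal distance between A_mid and ram_nose below 0.1 m) or (value of joint pinB above 0.009 m and horizontal distance between B_mid and ram_nose below 0.1 m) or (value of joint pinC above 0.009 m and horizontal distance between C_mid and ram_nose below 0.1 m))), for 0.1 s.
3. every pin has been driven home and the lever is back up at rest (value of joint each of pinA, pinB, pinC above 0.009 m and value of joint lever below 0.06 rad), for 0.2 s.
At the end, for the whole second after the job is handed in: every handle present has its pin driven in at least 9 of its 12 mm, and lies flat (within 0.15 rad, pin up), at rest, on the floor of the red tray; the lever is up at rest (below 0.06 rad) and the dial's pointer is within about 0.15 rad of the red mark (tips less than 7 mm apart) (all of step 3 and horizontal distance between dial_tip and mark_tip below 0.007 m and x of A_mid in the frame of tray between -0.135 and 0.135 m and y of A_mid in the frame of tray between -0.105 and 0.105 m and z of each of A_mid, B_mid, C_mid in the frame of tray below 0.032 m and angle between each of A_mid, B_mid, C_mid's own z axis and vertical below 0.15 rad and linear speed of each of handleA, handleB, handleC below 0.02 m/s and x of B_mid in the frame of tray between -0.135 and 0.135 m and y of B_mid in the frame of tray between -0.105 and 0.105 m and x of C_mid in the frame of tray between -0.135 and 0.135 m and y of C_mid in the frame of tray between -0.105 and 0.105 m); the robot touches nothing.
It fails at once if the lever snaps back (faster than 1.5 rad/s) (velocity of joint lever below -1.5 rad/s).
It fails at once if a pin is driven while the dial is off the mark (horizontal distance between dial_tip and mark_tip above 0.01 m and value of joint any of pinA, pinB, pinC above 0.004 m).
It fails at once if a pin is driven anywhere but under the ram of the press ((velocity of joint pinA above 0.005 m/s and horizontal distance between A_mid and ram_nose above 0.11 m) or (velocity of joint pinB above 0.005 m/s and horizontal distance between B_mid and ram_nose above 0.11 m) or (velocity of joint pinC above 0.005 m/s and horizontal distance between C_mid and ram_nose above 0.11 m)).
It fails at once if a bystander is moved by more than 30 mm (distance of any of driver, oil, grease, tape, pinbox from where it was at the start of the episode above 0.03 m).
Of handleA, handleB, handleC only 2 to 3 are there at a start; the rules pass over those that are not, and their reading is None.
At some moment in a run one of handleA, handleB, handleC may be knocked a few centimetres aside while the robot is not near it.
It also fails if it takes over 210 s, if anything falls off the work surface, if the arm or the gripper's body presses on something with over 40 N, if the wrist force passes 120 N, or if a joint passes its speed limit or range.

### The arm

A 7-joint arm with a two-finger parallel gripper is mounted at the origin on the work surface. World frame = base frame: x ahead of the robot, y to its left, z up, the work surface at z = 0. Lengths are in m, angles in rad, forces in N, time in s.
With the tool pointing down it reaches from about 0.4 to 0.875 m from the base axis. Payload 19.3 kg.
Tool frame: the origin (TCP) lies midway between the tips of the shut fingers; the grasp point (between the pads) lies 19 mm behind it; z points along the fingers, y is the line along which they close (so a half turn about z gives the same grasp; the last joint's range is limited). The gripper opens to 85 mm and grips with 20 to 120 N. Pads are 22 mm wide; open, the fingers measure 114 mm over their backs; the gripper's body (76 mm by 85 mm) begins 54 mm behind the grasp point. The pads swing forward as they close: fully open they stand 13 mm farther back than shut.
Start: joints at [-1.32, 0.521, -0.036, 1.599, 0.021, 1.021, -0.113], TCP at [0.197, 0.593, 0.231] pointing down, gripper open.
Joint ranges: [-2.91, 2.91], [-0.3, 2.13], [-1.5, 1.42], [0.17, 2.43], [-1.26, 4.41], [0.16, 1.93], [-2.52, 2.52]. Speed limits (rad/s): [1.89, 1.89, 2.39, 2.39, 3.01, 3.01, 3.01].

### API

Orientations are given as [roll, pitch, yaw] about the fixed x, y, z axes, in that order (R = Rz(yaw) Ry(pitch) Rx(roll)).
In Python, from workcell import * gives the robot as it stands. The module is installed in compiled form; this text tells all that it offers.
- The arm moves only by the tool play_rows, never from a script. Its argument "deltas" is a list of rows, each a list of 7 numbers: the shift along the tool's x, y, z in units of 500 mm (1.0 is 500 mm), then the turn, a rotation vector about the tool's x, y, z in units of 120 degrees (1.0 is 120 degrees), then the closure, from 0 (fully open) to 1 (shut). A call has 1 to 10 rows; each row is the pose to reach, as a shift and turn from the pose commanded when the call began, along the tool's axes at that moment; what a row does not reach only later rows make up. A row lasts 1/10 s, in which the tool goes at most 50 mm and 8.59 degrees, less where a joint would pass 70% of its speed; a pose out of reach is approached as far as the arm can. A call with a number of a shift or a turn outside -1 to 1 is refused whole. A call with a gripper value outside its range is refused whole. The fingers move at their own pace and stop on an object; "newtons" is the grip in N (left out, the last holds). Time passes only in rows, so rows that repeat a pose let the fingers close. It gives the time, the measured TCP pose, the force, the opening and the grip force at its end, in the units of the state.
- observe(): the state, without advancing time (a new reading comes with each control period).
- grab_frame(name): name is "side" or "top"; returns the picture (480x640x3 uint8, red, green, blue); there is no depth.
- get_calibration(name): a dict with "fovy" (degrees; the focal length in pixels is half the picture's height over the tangent of half this angle, whatever the lens; pixels are square), "cx", "cy" (the principal point, pixels), "k1" (the pictures are not rectified: a ray, as slopes to the right and down, at radius r is drawn at 1 + k1 r^2 times it, then the intrinsics apply), "xyz" and "rotation" of the camera in the world. Camera axes: x right, y down, z forward; pixel columns grow to the right and rows downward; lengths in m; the calibration is good to about 2 mm. A picture is of the moment at which its call begins. get_calibration takes no time and is no camera call.
- job_done(): hands the job in; it is judged then, once.
The state is a dict: "clock": time; "qpos": joint angles; "qd": joint speeds; "joint_efforts": joint torques, N m; "position": TCP position; "tool_rot": TCP orientation; "force": force on the tool from outside, world axes, zero at the start; "moment": the same for the moment, N m; "grip_width": finger opening in m; "finger_force": force on a finger pad.
Only numpy, scipy, OpenCV 4.12 (cv2) and the standard library are available. Lean on these libraries where they do the work, as an engineer would, in place of code of your own. Each camera call takes 0.05 s, during which the arm holds its last target. There are 200 camera calls.

## Working session

There is one attempt and no reset: what is moved stays moved. The work goes in short steps, Python scripts to look and compute and a tool call to move; the robot and the scene stay as the last step left them, time stands still between calls to the robot, and variables do not carry over. Pictures are saved under pics/ and viewed, at most 14 in all, crops included, and the job is handed in when it is done.

Besides the shell and the picture viewer there is one more tool, called after ">>>" in YAML: its name, and indented under it one key for each argument. play_rows: Moves the arm, as the interface text tells. Its arguments: {"type":"object","properties":{"deltas":{"type":"array"},"newtons":{"type":"number"}},"required":["deltas"]}

```bash
mkdir -p pics; cat > h.py <<'E'
import numpy as np, cv2
from workcell import *
from scipy.spatial.transform import Rotation as R
def shot(name,fn=None):
    im=np.array(grab_frame(name)); 
    if fn: cv2.imwrite('pics/'+fn,im[:,:,::-1])
    return im
def cam(name):
    c=get_calibration(name); f=240/np.tan(np.radians(c['fovy'])/2)
    return c,f,np.array(c['xyz']),np.array(c['rotation'])
def ray(name,u,v):
    c,f,p,Rm=cam(name); xd=np.array([(u-c['cx'])/f,(v-c['cy'])/f]); x=xd.copy()
    for _ in range(30): x=xd/(1+c['k1']*(x@x))
    return p,Rm@np.array([x[0],x[1],1])
def onz(name,u,v,z):
    p,d=ray(name,u,v); return p+d*(z-p[2])/d[2]
def proj(name,P):
    c,f,p,Rm=cam(name); q=Rm.T@(np.array(P)-p); x=q[:2]/q[2]; x=x*(1+c['k1']*(x@x)); return x*f+[c['cx'],c['cy']]
def tri(u1,u2,n1='top',n2='side'):
    p,d=ray(n1,*u1);q,e=ray(n2,*u2); s=np.linalg.lstsq(np.c_[d,-e],q-p,rcond=None)[0]
    return (p+s[0]*d+q+s[1]*e)/2, np.linalg.norm(p+s[0]*d-q-s[1]*e)
E
python3 - <<'E'
from h import *
np.set_printoptions(precision=3,suppress=True)
for n in('top','side'):
    c=get_calibration(n); print({k:(np.array(v) if k=='rotation' else v) for k,v in c.items()}); shot(n,n+'0.png')
o=observe(); print(o)
E
```

```text
{'fovy': 56.33840007666145, 'cx': 321.13731032437227, 'cy': 235.312832745152, 'k1': 0.01705341778073475, 'xyz': array([0.331, 0.005, 1.467]), 'rotation': array([-3.028, -0.004, -1.542])}
{'fovy': 52.67605236803257, 'cx': 310.1442970986493, 'cy': 239.01303770330807, 'k1': -0.061286343237650275, 'xyz': array([ 0.113, -0.826,  0.947]), 'rotation': array([-2.257,  0.01 , -0.441])}
{'clock': 0.1, 'qpos': array([-1.32 ,  0.522, -0.036,  1.6  ,  0.021,  1.021, -0.113]), 'qd': array([-0.001, -0.002,  0.001, -0.   , -0.002,  0.001, -0.001]), 'joint_efforts': array([  0.002, -92.848,   1.984, -37.053,   0.018,   0.005,   0.   ]), 'position': array([0.197, 0.593, 0.231]), 'tool_rot': array([-3.141,  0.   ,  2.821]), 'force': array([0.242, 1.111, 0.713]), 'moment': array([ 0.001,  0.044, -0.023]), 'finger_force': 0.0, 'grip_width': 0.08553099073757894}
```

View pics/top0.png

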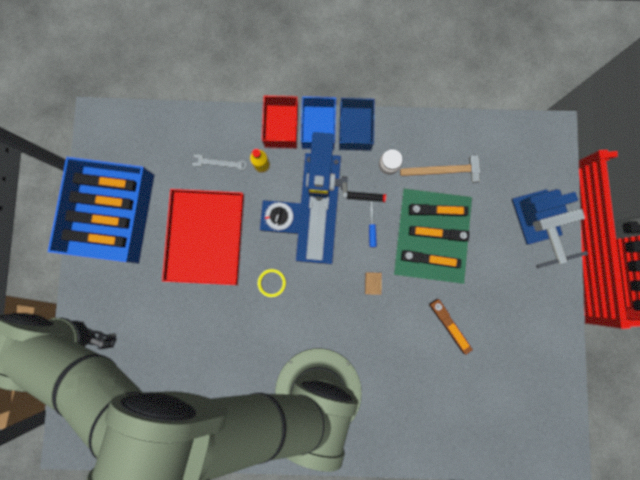

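View pics/side0.png

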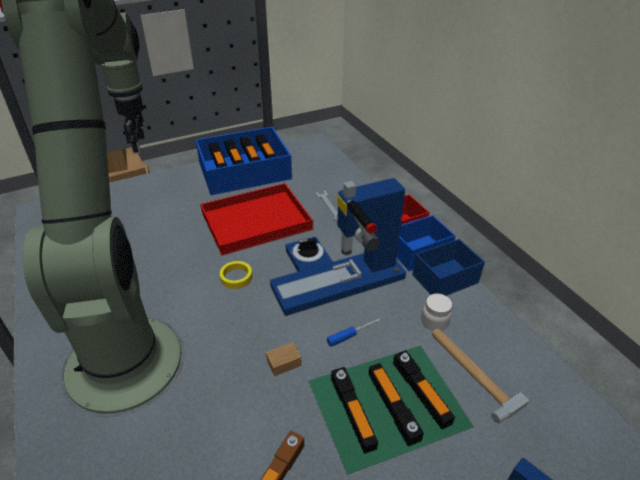

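The top view shows three black handles on the mat at (438,210), (438,233) and (432,260). The brown look-alike is off the mat at (450,326). The dial is at (279,216), the press bed around (316,220), the lever grip around (365,196) and the tray at (204,237). I'll measure these, using enlarged crops to confirm.

```bash
sed -i "s/np.array(c\['rotation'\])$/R.from_euler('xyz',c['rotation']).as_matrix()/" h.py
python3 - <<'E'
from h import *
np.set_printoptions(precision=4,suppress=True)
t=cv2.imread('pics/top0.png');s=cv2.imread('pics/side0.png')
def blobs(im,lo,hi,box,name,z,mina=25):
    m=cv2.inRange(cv2.cvtColor(im,cv2.COLOR_BGR2HSV),lo,hi); k=np.zeros_like(m);x0,y0,x1,y1=box;k[y0:y1,x0:x1]=m[y0:y1,x0:x1]
    out=[]
    for c in cv2.findContours(k,cv2.RETR_EXTERNAL,cv2.CHAIN_APPROX_NONE)[0]:
        if cv2.contourArea(c)<mina: continue
        M=cv2.minAreaRect(c); w=np.array([onz(name,*p,z)[:2] for p in cv2.boxPoints(M)])
        e=[w[1]-w[0],w[2]-w[1]]; L=[np.linalg.norm(a) for a in e]; l=e[int(L[1]>L[0])]
        print(name,np.round(M[0],1),'ctr',w.mean(0),'size',np.round(L,3),'ang',round(np.degrees(np.arctan2(l[1],l[0])),1)); out.append(w)
    return out
print('orange');blobs(t,(8,150,120),(22,255,255),(390,180,480,285),'top',.035)
print('mat');blobs(t,(50,60,40),(85,255,255),(380,170,490,300),'top',.003,500)
print('tray');blobs(t,(0,150,90),(6,255,255),(150,180,260,300),'top',.03,500)
print('bed grey?');
print('bluebed');blobs(t,(100,120,40),(125,255,200),(255,150,345,270),'top',.03,200)
a=cv2.resize(t[185:275,250:350],None,fx=4,fy=4,interpolation=cv2.INTER_CUBIC)
b=cv2.resize(t[180:290,390:480],None,fx=4,fy=4,interpolation=cv2.INTER_CUBIC)
c=np.zeros((600,800,3),np.uint8);c[:360,:400]=a;c[:440,400:760]=b
d=cv2.resize(s[225:270,270:340],None,fx=5,fy=5,interpolation=cv2.INTER_CUBIC);c[365:590,:350]=d
cv2.imwrite('pics/crop1.png',c)
E
```

```text
orange
top [442.6 260.5] ctr [ 0.4253 -0.3867] size [0.026 0.089] ang -96.9
top [428.5 231.5] ctr [ 0.5175 -0.3417] size [0.026 0.089] ang -94.1
top [450. 210.] ctr [ 0.5896 -0.411 ] size [0.084 0.026] ang -88.3
mat
top [433.4 235.7] ctr [ 0.5097 -0.3655] size [0.291 0.236] ang -6.2
tray
top [202.6 236.6] ctr [0.4816 0.3847] size [0.3   0.242] ang -0.0
bed grey?
bluebed
top [309.1 204.8] ctr [0.5966 0.0454] size [0.372 0.178] ang -2.3
```

View pics/crop1.png

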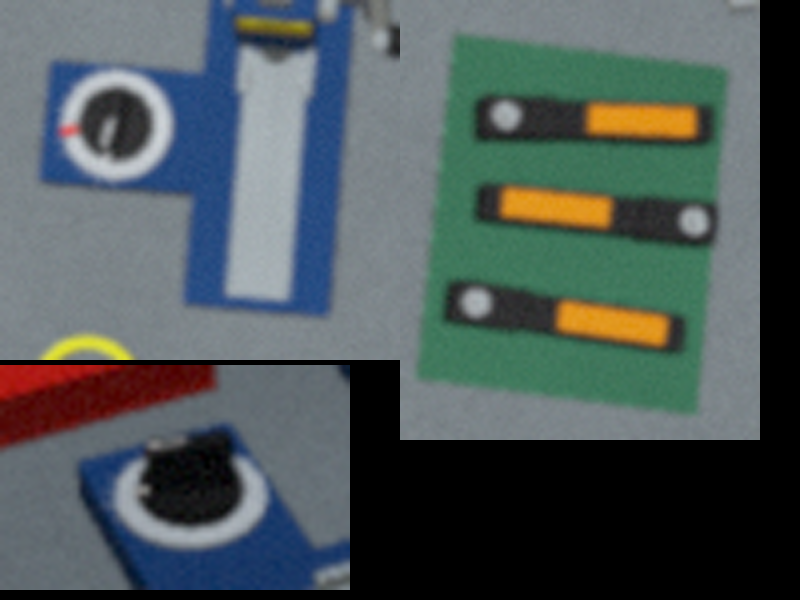

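The crop shows the dial centre near crop (118,125) with the pointer at 6 o'clock, tip near (106,155). The red mark is at (68,130), about 9 o'clock. On the mat are three black handles with steel pins: right crop (506,116) pin left, (694,221) pin right, (477,302) pin left. All three are black, so they are the job. The brown one at (450,326) is off the mat and is left alone.

```bash
python3 - <<'E'
from h import *
np.set_printoptions(precision=4,suppress=True)
t=cv2.imread('pics/top0.png');s=cv2.imread('pics/side0.png')
hsv=cv2.cvtColor(t,cv2.COLOR_BGR2HSV)
def cp(x,y): return (250+(x+.5)/4-.5,185+(y+.5)/4-.5)
P={k:onz('top',*cp(*v),.03) for k,v in dict(nl=(185,303),nr=(328,315),lt=(206,72),lb=(193,190),dl1=(52,62),dl2=(42,182),dr2=(193,193),rt=(350,30)).items()}
for k,v in P.items(): print(k,v[:2])
def ang(a,b): d=(b-a)[:2]; return np.degrees(np.arctan2(d[1],d[0]))
print('yaw est',ang(P['nl'],P['lt']),ang(P['nr'],P['nl'])-90,ang(P['nr'],P['rt']),ang(P['dl2'],P['dl1']))
yaw=np.radians(np.mean([ang(P['nl'],P['lt']),ang(P['nr'],P['nl'])-90,ang(P['nr'],P['rt'])]))
near=(P['nl']+P['nr'])[:2]/2; ux=np.array([np.cos(yaw),np.sin(yaw)]);uy=np.array([-ux[1],ux[0]])
o=near+.2*ux; print('yaw',yaw,'ram',o,'nestmid',o-.075*ux,'width',np.linalg.norm(P['nl']-P['nr']))
# dial
sub=hsv[195:240,258:300]
m=cv2.inRange(sub,(0,0,150),(180,60,255)); c=max(cv2.findContours(m,cv2.RETR_EXTERNAL,cv2.CHAIN_APPROX_NONE)[0],key=cv2.contourArea)
e=cv2.fitEllipse(cv2.convexHull(c)); print('ring',e); ctr=np.array(e[0])+[258,195]; D=onz('top',*ctr,.03)
mr=cv2.inRange(sub,(0,90,80),(8,255,255))|cv2.inRange(sub,(172,90,80),(180,255,255)); v,u=np.nonzero(mr); M=onz('top',u.mean()+258,v.mean()+195,.031); print('red n',len(u),u.mean()+258,v.mean()+195)
print('dial',D[:2],'mark',M[:2],'r',np.linalg.norm(M-D),'ang',ang(D,M),'in press',np.array([(D[:2]-o)@ux,(D[:2]-o)@uy]))
for q in ((106,155),(108,152)): T=onz('top',*cp(*q),.042); print('tip',T[:2],np.linalg.norm((T-D)[:2]),ang(D,T))
bar=onz('top',*cp(108,130),.076);print('bar?',bar[:2],ang(D,bar))
# pins
ms=cv2.inRange(hsv,(0,0,140),(180,70,255))
for (cx,cy),oc in (((416,209),(.5896,-.411)),((463,235),(.5175,-.3417)),((409,255),(.4253,-.3867))):
    k=ms[cy-7:cy+8,cx-7:cx+8]; v,u=np.nonzero(k); p=onz('top',u.mean()+cx-7,v.mean()+cy-7,.045)[:2]; oc=np.array(oc)
    d=(p-oc)/np.linalg.norm(p-oc); print('pin',p,len(u),'dist',np.linalg.norm(p-oc),'mid',p-.075*d,'ang',np.degrees(np.arctan2(d[1],d[0])))
# lever
def cen(im,box,lo,hi):
    x0,y0,x1,y1=box; m=cv2.inRange(cv2.cvtColor(im[y0:y1,x0:x1],cv2.COLOR_BGR2HSV),lo,hi); v,u=np.nonzero(m); return (u.mean()+x0,v.mean()+y0,len(u))
a=cen(t,(375,188,392,208),(0,90,70),(8,255,255)); b=cen(s,(360,218,382,236),(0,120,60),(8,255,255)); print(a,b); cap=tri(a[:2],b[:2]); print('cap',cap,'press',(cap[0][:2]-o)@ux,(cap[0][:2]-o)@uy)
E
```

```text
nl [0.4121 0.0822]
nr [ 0.4059 -0.0327]
lt [0.6005 0.0717]
lb [0.5035 0.0789]
dl1 [0.605  0.1972]
dl2 [0.5064 0.201 ]
dr2 [0.5011 0.0789]
rt [ 0.6388 -0.0445]
yaw est -3.167029409648575 -3.1210165598554624 -2.9056924993337083 -2.190619820335453
yaw -0.05348700228282691 ram [0.6087 0.014 ] nestmid [0.5338 0.0181] width 0.11502186825104083
ring ((20.715120315551758, 20.739398956298828), (27.509340286254883, 27.788122177124023), 93.83235931396484)
red n 6 267.1666666666667 217.33333333333334
dial [0.5552 0.1429] mark [0.5487 0.1799] r 0.03762544539106741 ang 99.93384735094828 in press [-0.0604  0.1258]
tip [0.5283 0.149 ] 0.02758480087784243 167.077757155236
tip [0.5308 0.1475] 0.024851711631658897 169.18335177954552
bar? [0.5434 0.1448] 170.5244563114993
pin [ 0.5901 -0.2997] 25 dist 0.11127649897782463 mid [ 0.5897 -0.3747] ang 89.76433076680296
pin [ 0.5082 -0.4499] 25 dist 0.10863349142828337 mid [ 0.5146 -0.3752] ang -94.91781559465264
pin [ 0.438  -0.2762] 29 dist 0.11126147843351236 mid [ 0.4294 -0.3507] ang 83.43305620574928
(np.float64(383.3888888888889), np.float64(197.27777777777777), 18) (np.float64(370.2096774193548), np.float64(227.43548387096774), 62)
cap (array([ 0.5646, -0.1542,  0.3218]), np.float64(0.00349464289174581)) press -0.03510915535218518 -0.17041063642583865
```

Everything matches the description: press yaw −3°, ram at (0.609,0.014), dial at (0.555,0.143). The pointer is about 67° short of the mark, clockwise. I'll go to the dial first.

```bash
cat >> h.py <<'E'
def plan(way,start=None):
    """way: list of (x,y,z,yawdeg); prints, per leg, the shift/turn in move units and the least rows; start same format"""
    if start is None:
        o=observe(); p=np.array(o['position']);r=R.from_euler('xyz',o['tool_rot'])
        print('t',round(o['clock'],2),'p',np.round(p,4),'yaw',np.round(np.degrees(o['tool_rot']),2),'F',np.round(o['force'],1),'w',round(o['grip_width'],4),'ff',round(o['finger_force'],1))
    else: p=np.array(start[:3]);r=R.from_euler('xyz',[np.pi,0,np.radians(start[3])])
    for w in way:
        q=np.array(w[:3]); s=R.from_euler('xyz',[np.pi,0,np.radians(w[3])])
        d=r.inv().apply(q-p); a=np.degrees((r.inv()*s).as_rotvec())
        n=max(np.linalg.norm(d)/.05,np.linalg.norm(a)/8.59)
        print('->',w,np.round(d/.5,3),np.round(a/120,3),'rows %.1f'%n); p,r=q,s
E
python3 - <<'E'
from h import *
plan([(.40,.35,.22,165),(.555,.143,.16,168),(.555,.143,.05,168)])
E
```

```text
t 0.1 p [0.197  0.5928 0.2308] yaw [-179.94    0.    161.62] F [0.2 1.1 0.7] w 0.0855 ff 0.0
-> (0.4, 0.35, 0.22, 165) [-0.538 -0.333  0.022] [-0.     0.    -0.028] rows 6.3
-> (0.555, 0.143, 0.16, 168) [-0.407 -0.32   0.12 ] [-0.     0.    -0.025] rows 5.3
-> (0.555, 0.143, 0.05, 168) [-0.   -0.    0.22] [0. 0. 0.] rows 2.2
```

>>> play_rows:
  deltas:
    - [-0.538,-0.333,0.022,0,0,-0.028,0]
    - [-0.538,-0.333,0.022,0,0,-0.028,0]
    - [-0.538,-0.333,0.022,0,0,-0.028,0]
    - [-0.538,-0.333,0.022,0,0,-0.028,0]
    - [-0.538,-0.333,0.022,0,0,-0.028,0]
    - [-0.538,-0.333,0.022,0,0,-0.028,0.3]
    - [-0.538,-0.333,0.022,0,0,-0.028,0.3]
    - [-0.538,-0.333,0.022,0,0,-0.028,0.4]

```text
clock: 0.9
position: [0.4017, 0.3476, 0.2202]
tool_rot: [-3.141, 0.001, 2.875]
force: [-0.8, 1.1, 0.3]
grip_width: 0.0511
finger_force: 0.0
```

>>> play_rows:
  deltas:
    - [-0.407,-0.32,0.12,0,0,-0.025,0.4]
    - [-0.407,-0.32,0.12,0,0,-0.025,0.4]
    - [-0.407,-0.32,0.12,0,0,-0.025,0.4]
    - [-0.407,-0.32,0.12,0,0,-0.025,0.4]
    - [-0.407,-0.32,0.12,0,0,-0.025,0.4]
    - [-0.407,-0.32,0.12,0,0,-0.025,0.4]
    - [-0.407,-0.32,0.12,0,0,-0.025,0.4]
    - [-0.407,-0.32,0.12,0,0,-0.025,0.4]

```text
clock: 1.7
position: [0.5543, 0.1446, 0.1602]
tool_rot: [3.141, -0.001, 2.933]
force: [-0.7, 0.3, 0.1]
grip_width: 0.051
finger_force: 0.0
```

```bash
python3 - <<'E'
from h import *
plan([(.555,.143,.05,168)])
t=shot('top')[:,:,::-1]; s=shot('side')[:,:,::-1]
print(proj('top',(.555,.143,.076)),proj('side',(.555,.143,.076)))
c=np.hstack([cv2.resize(t[170:270,220:320],(400,400),interpolation=cv2.INTER_CUBIC),cv2.resize(s[190:290,255:355],(400,400),interpolation=cv2.INTER_CUBIC)])
cv2.imwrite('pics/d1.png',c)
E
```

```text
t 1.7 p [0.5543 0.1446 0.1602] yaw [ 1.7997e+02 -5.0000e-02  1.6805e+02] F [-0.7  0.3  0.1] w 0.051 ff 0.0
-> (0.555, 0.143, 0.05, 168) [-0.002 -0.003  0.22 ] [ 0. -0.  0.] rows 2.2
[277.35987657 213.49513914] [308.13751201 238.53766903]
```

View pics/d1.png

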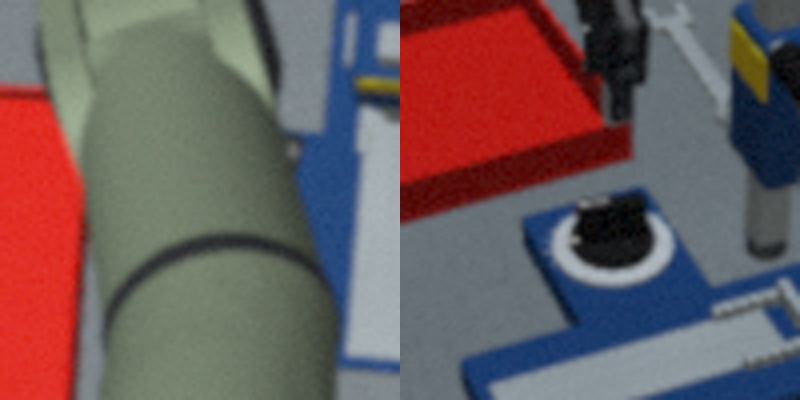

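The top view is hidden by the arm. The side view shows the open fingers above the dial bar at side crop (612,215). Going down, gripping and turning.

>>> play_rows:
  deltas:
    - [-0.002,-0.003,0.1,0,0,0,0.4]
    - [-0.002,-0.003,0.18,0,0,0,0.4]
    - [-0.002,-0.003,0.22,0,0,0,0.4]
    - [-0.002,-0.003,0.22,0,0,0,0.4]
    - [-0.002,-0.003,0.22,0,0,0,1]
    - [-0.002,-0.003,0.22,0,0,0,1]
    - [-0.002,-0.003,0.22,0,0,0,1]
    - [-0.002,-0.003,0.22,0,0,0,1]
    - [-0.002,-0.003,0.22,0,0,0,1]
  newtons: 40

```text
clock: 2.7
position: [0.5565, 0.1427, 0.0521]
tool_rot: [3.139, 0.002, 2.932]
force: [-1.0, 5.9, 8.6]
grip_width: 0.0132
finger_force: 40.7
```

>>> play_rows:
  deltas:
    - [0,0,0,0,0,0.06,1]
    - [0,0,0,0,0,0.12,1]
    - [0,0,0,0,0,0.18,1]
    - [0,0,0,0,0,0.24,1]
    - [0,0,0,0,0,0.3,1]
    - [0,0,0,0,0,0.36,1]
    - [0,0,0,0,0,0.42,1]
    - [0,0,0,0,0,0.48,1]
    - [0,0,0,0,0,0.54,1]
    - [0,0,0,0,0,0.567,1]

```text
clock: 3.7
position: [0.5548, 0.1412, 0.052]
tool_rot: [-3.141, -0.001, 1.739]
force: [-13.7, -3.9, 24.3]
grip_width: 0.013
finger_force: 42.9
```

>>> play_rows:
  deltas:
    - [0,0,0,0,0,0,0.5]
    - [0,0,0,0,0,0,0.4]
    - [0,0,0,0,0,0,0.4]
    - [0,0,-0.08,0,0,0,0.4]
    - [0,0,-0.16,0,0,0,0.4]
    - [0,0,-0.26,0,0,0,0.4]
    - [0,0,-0.32,0,0,0,0.4]
    - [0,0,-0.32,0,0,0,0.4]

```text
clock: 4.5
position: [0.5574, 0.1417, 0.2146]
tool_rot: [3.135, -0.002, 1.745]
force: [0.7, -0.6, -0.1]
grip_width: 0.0513
finger_force: 0.0
```

```bash
python3 - <<'E'
from h import *
plan([(.42,.06,.20,95),(.40,-.15,.20,86),(.4294,-.3507,.12,83.4)])
E
```

```text
t 4.5 p [0.5574 0.1417 0.2146] yaw [ 1.7964e+02 -1.0000e-01  9.9950e+01] F [ 0.7 -0.6 -0.1] w 0.0513 ff 0.0
-> (0.42, 0.06, 0.2, 95) [-0.113 -0.299  0.027] [ 0.003 -0.001  0.041] rows 3.2
-> (0.4, -0.15, 0.2, 86) [-0.415 -0.076 -0.   ] [ 0.    -0.     0.075] rows 4.2
-> (0.4294, -0.3507, 0.12, 83.4) [-0.396  0.087  0.16 ] [ 0.    -0.     0.022] rows 4.4
```

>>> play_rows:
  deltas:
    - [-0.113,-0.299,0.027,0.003,0,0.041,0.4]
    - [-0.113,-0.299,0.027,0.003,0,0.041,0.4]
    - [-0.113,-0.299,0.027,0.003,0,0.041,0.4]
    - [-0.113,-0.299,0.027,0.003,0,0.041,0.4]
    - [-0.113,-0.299,0.027,0.003,0,0.041,0.4]

```text
clock: 5.0
position: [0.4171, 0.0594, 0.1969]
tool_rot: [-3.135, -0.001, 1.658]
force: [0.7, -0.1, -0.2]
grip_width: 0.0513
finger_force: 0.0
```

>>> play_rows:
  deltas:
    - [-0.415,-0.076,0,0,0,0.075,0.4]
    - [-0.415,-0.076,0,0,0,0.075,0.4]
    - [-0.415,-0.076,0,0,0,0.075,0.4]
    - [-0.415,-0.076,0,0,0,0.075,0.4]
    - [-0.415,-0.076,0,0,0,0.075,0.4]
    - [-0.415,-0.076,0,0,0,0.075,0.4]

```text
clock: 5.6
position: [0.3992, -0.152, 0.1971]
tool_rot: [-3.136, 0.002, 1.498]
force: [-0.1, 0.9, -1.0]
grip_width: 0.0512
finger_force: 0.0
```

```bash
cat >> h.py <<'E'
def handles(t):
    """orange strips + pins near the mat in the top picture (BGR)"""
    hsv=cv2.cvtColor(t,cv2.COLOR_BGR2HSV); m=cv2.inRange(hsv,(8,150,120),(22,255,255)); w=cv2.inRange(hsv,(0,0,135),(180,75,255))
    k=np.zeros_like(m); k[170:300,380:495]=m[170:300,380:495]
    for c in cv2.findContours(k,cv2.RETR_EXTERNAL,cv2.CHAIN_APPROX_NONE)[0]:
        if cv2.contourArea(c)<60: continue
        b=cv2.minAreaRect(c); q=np.array([onz('top',*p,.035)[:2] for p in cv2.boxPoints(b)]); oc=q.mean(0)
        e=q[1]-q[0],q[2]-q[1]; e=max(e,key=np.linalg.norm); e=e/np.linalg.norm(e); best=[]
        for s in(1,-1):
            px=proj('top',(*(oc+s*e*.11),.05)); u,v=int(px[0]),int(px[1]); n=w[v-5:v+6,u-5:u+6]; vv,uu=np.nonzero(n)
            best.append((len(uu),s,(uu.mean()+u-5,vv.mean()+v-5) if len(uu) else None))
        n,s,px=max(best); p=onz('top',*px,.051)[:2]; d=(p-oc)/np.linalg.norm(p-oc)
        print('handle px',np.round(b[0],1),'mid',np.round(p-.075*d,4),'pin',np.round(p,4),'pindir %.1f'%np.degrees(np.arctan2(d[1],d[0])),'npin',n,'dist %.3f'%np.linalg.norm(p-oc))
E
python3 - <<'E'
from h import *
plan([(.4294,-.3507,.12,83.4)])
t=shot('top','top2.png')[:,:,::-1].copy(); handles(t)
s=shot('side')[:,:,::-1]
cv2.imwrite('pics/d2.png',np.hstack([cv2.resize(t[180:260,240:340],(500,400),interpolation=cv2.INTER_CUBIC),cv2.resize(s[215:275,270:330],(300,400),interpolation=cv2.INTER_CUBIC)]))
E
```

```text
t 5.6 p [ 0.3992 -0.152   0.1971] yaw [-1.7968e+02  1.3000e-01  8.5850e+01] F [-0.1  0.9 -1. ] w 0.0512 ff 0.0
-> (0.4294, -0.3507, 0.12, 83.4) [-0.392  0.09   0.155] [-0.003  0.001  0.02 ] rows 4.3
handle px [442.6 260.4] mid [ 0.4218 -0.4194] pin [ 0.4133 -0.4939] pindir -96.5 npin 117 dist 0.108
handle px [428.5 231.5] mid [ 0.5147 -0.3733] pin [ 0.5081 -0.448 ] pindir -95.1 npin 29 dist 0.107
handle px [449.5 210. ] mid [ 0.5908 -0.4427] pin [ 0.5935 -0.5176] pindir -87.9 npin 114 dist 0.108
```

View pics/d2.png

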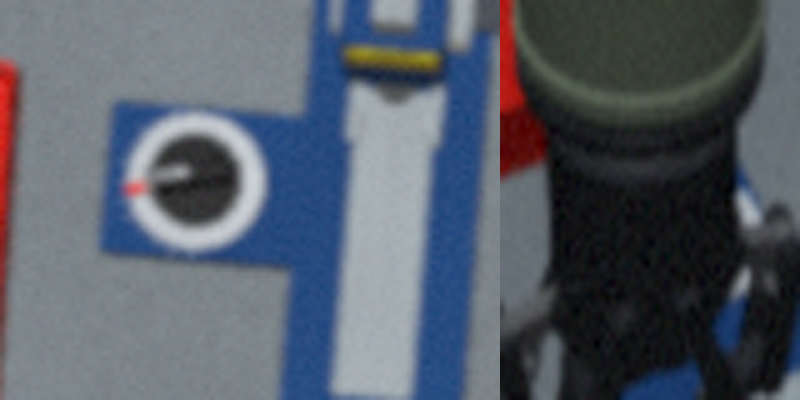

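```bash
sed -i 's/,(180,75,255))/,(180,60,255))/; s/w=cv2.inRange(hsv,(0,0,135)/w=cv2.inRange(hsv,(0,0,170)/' h.py
python3 - <<'E'
from h import *
t=cv2.imread('pics/top2.png'); D=np.array([.5552,.1429])
g=cv2.cvtColor(t,cv2.COLOR_BGR2GRAY)
for a in (90,95,100,105,110):
    u=np.array([np.cos(np.radians(a)),np.sin(np.radians(a))])
    P=[proj('top',(*(D+.031*u),.043)),proj('top',(*(D+.025*u),.076)),proj('top',(*(D+.036*u),.03))]
    print(a,*[np.round(p,1) for p in P])
print('ctr',proj('top',(*D,.043)),proj('top',(*D,.076)))
print(g[206:226,264:292])
hsv=cv2.cvtColor(t,cv2.COLOR_BGR2HSV); print((hsv[206:226,262:276,1]*(np.minimum(hsv[206:226,262:276,0],180-hsv[206:226,262:276,0])<12)))
handles(t)
E
```

```text
90 [268.7 214.8] [269.4 213.2] [267.6 215.4]
95 [268.7 215.6] [269.4 213.9] [267.6 216.4]
100 [268.8 216.5] [269.5 214.6] [267.7 217.3]
105 [268.9 217.3] [269.6 215.2] [267.9 218.3]
110 [269.1 218.1] [269.8 215.9] [268.1 219.2]
ctr [278.34578156 215.09786577] [277.39426423 213.43318039]
[[ 70  74  71  89 117 151 173 191 194 198 188 176 164 152 151 149 152 159
  174 186 198 200 197 181 151 119  91  75]
 [ 74  72  79 106 140 171 191 196 190 172 155 133 110  97  94  94  97 111
  127 152 179 192 199 198 184 156 120  86]
 [ 72  78  98 123 160 189 195 186 164 133  99  81  66  61  53  55  61  62
   80 106 136 163 190 201 203 181 150 108]
 [ 74  85 111 152 183 195 190 167 127  88  62  51  52  49  50  51  53  49
   54  70  89 126 168 197 203 195 171 133]
 [ 80  98 133 173 193 196 177 139  93  58  48  52  50  46  51  49  52  48
   48  47  63  89 141 181 197 202 186 147]
 [ 85 111 155 187 201 190 158 108  67  55  46  50  53  47  48  52  49  49
   41  41  42  68 110 155 185 200 194 169]
 [ 99 127 167 194 195 179 136  87  61  60  72  75  76  70  49  51  42  47
   42  45  44  55  74 120 169 197 19
[... 2299 characters left out ...]
 0   0   0   0   0  30  14   0   0   0   0   0   0   0]
 [  0   0   0   0   0   0   0   0   0   0   0   0   0   0]
 [  0   0   0   0   0   0   0   0   0   0   0   0   0   0]
 [  0   0   0   0   0   0   0   0   0   0   0   0   0   0]
 [  0   0   0   0   0   0   0   0   0   0   0   0   0   0]
 [  0   0   0   0   0   0   0   0   0   0   0   0   0   0]
 [  0   0   0   0   0   0   0   0   0   0   0   0   0   0]]Traceback (most recent call last):
  File "<stdin>", line 11, in <module>
  File "h.py", line 44, in handles
    n,s,px=max(best); p=onz('top',*px,.051)[:2]; d=(p-oc)/np.linalg.norm(p-oc)
                        ~~~^^^^^^^^^^^^^^^^
TypeError: Value after * must be an iterable, not NoneType
```

The streak on the bar's top passes (271,214.5) and (276,213.8). That matches 100°, and the mark is also at 100°, so the dial is set. The handles haven't moved. I'll go to the nearest one, at (0.429,−0.351), pin direction 83°.

```bash
python3 - <<'E'
s=open('h.py').read(); i=s.index('def handles'); s=s[:i]+'''def handles(t):
    """handles near the mat in the top picture (BGR): strip centre, pin side = the long black side"""
    m=cv2.inRange(cv2.cvtColor(t,cv2.COLOR_BGR2HSV),(8,150,120),(22,255,255)); g=t.max(2)
    k=np.zeros_like(m); k[170:300,380:495]=m[170:300,380:495]
    for c in cv2.findContours(k,cv2.RETR_EXTERNAL,cv2.CHAIN_APPROX_NONE)[0]:
        if cv2.contourArea(c)<60: continue
        b=cv2.minAreaRect(c); q=np.array([onz('top',*p,.035)[:2] for p in cv2.boxPoints(b)]); oc=q.mean(0)
        e=q[1]-q[0],q[2]-q[1]; e=max(e,key=np.linalg.norm); e=e/np.linalg.norm(e); v=[]
        for s in(1,-1):
            px=np.round(proj('top',(*(oc+s*e*.075),.036))).astype(int); v.append(g[px[1],px[0]])
        d=e if v[0]<v[1] else -e
        print('handle px',np.round(b[0],1),'mid',np.round(oc+.036*d,4),'pindir %.1f'%np.degrees(np.arctan2(d[1],d[0])),v)
'''
open('h.py','w').write(s)
E
python3 - <<'E'
from h import *
handles(cv2.imread('pics/top2.png'))
a=np.radians(83); m=np.array([.4294,-.3507])-.03*np.array([np.cos(a),np.sin(a)]); print(m)
plan([(*m,.12,83),(*m,.011,83)])
E
```

```text
handle px [442.6 260.4] mid [ 0.421  -0.4225] pindir -97.1 [np.uint8(124), np.uint8(125)]
handle px [428.5 231.5] mid [ 0.515  -0.3776] pindir -94.1 [np.uint8(48), np.uint8(117)]
handle px [449.5 210. ] mid [ 0.5885 -0.3734] pindir 91.7 [np.uint8(138), np.uint8(49)]
[ 0.42574392 -0.38047638]
t 5.7 p [ 0.3993 -0.1495  0.1969] yaw [-1.7964e+02  8.0000e-02  8.6060e+01] F [ 1.2 -0.6 -0.4] w 0.0512 ff 0.0
-> (np.float64(0.4257439196978456), np.float64(-0.38047638454923965), 0.12, 83) [-0.457  0.086  0.154] [-0.003  0.001  0.026] rows 4.9
-> (np.float64(0.4257439196978456), np.float64(-0.38047638454923965), 0.011, 83) [ 0.    -0.     0.218] [0. 0. 0.] rows 2.2
```

>>> play_rows:
  deltas:
    - [-0.457,0.086,0.154,-0.003,0,0.026,0.4]
    - [-0.457,0.086,0.154,-0.003,0,0.026,0.4]
    - [-0.457,0.086,0.154,-0.003,0,0.026,0.4]
    - [-0.457,0.086,0.154,-0.003,0,0.026,0.4]
    - [-0.457,0.086,0.154,-0.003,0,0.026,0.3]
    - [-0.457,0.086,0.154,-0.003,0,0.026,0.3]
    - [-0.457,0.086,0.154,-0.003,0,0.026,0.3]

```text
clock: 6.4
position: [0.4257, -0.3802, 0.1193]
tool_rot: [-3.141, 0.001, 1.448]
force: [0.2, 0.6, 1.2]
grip_width: 0.0598
finger_force: 0.0
```

```bash
python3 - <<'E'
from h import *
plan([(.4257,-.3805,.011,83)])
s=shot('side')[:,:,::-1]
cv2.imwrite('pics/g1.png',cv2.resize(s[300:460,280:480],(750,600),interpolation=cv2.INTER_CUBIC))
E
```

```text
t 6.4 p [ 0.4257 -0.3802  0.1193] yaw [-1.7995e+02  4.0000e-02  8.2950e+01] F [0.2 0.6 1.2] w 0.0598 ff 0.0
-> (0.4257, -0.3805, 0.011, 83) [-0.     0.     0.217] [-0.  0. -0.] rows 2.2
```

View pics/g1.png

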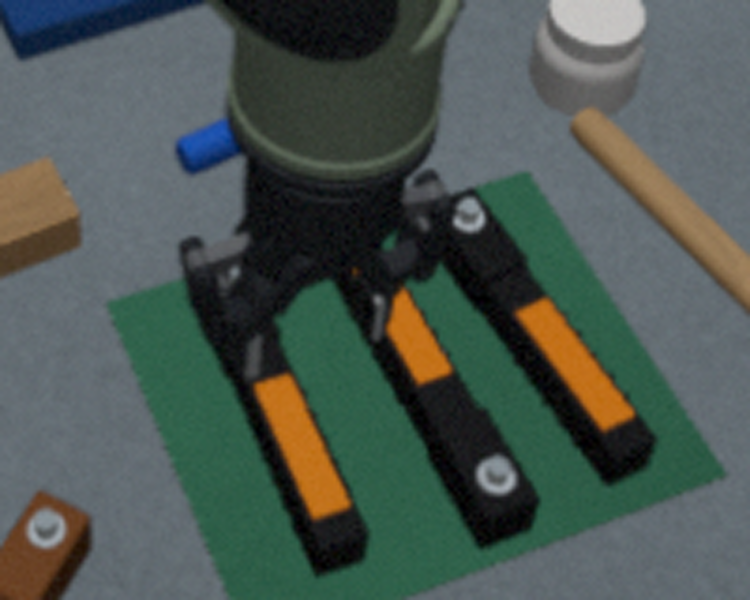

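Fingers straddle the nearest handle: left tip at crop (255,375), right tip at (378,335). Going down, gripping and lifting.

>>> play_rows:
  deltas:
    - [0,0,0.1,0,0,0,0.3]
    - [0,0,0.18,0,0,0,0.3]
    - [0,0,0.217,0,0,0,0.3]
    - [0,0,0.217,0,0,0,0.3]
    - [0,0,0.217,0,0,0,1]
    - [0,0,0.217,0,0,0,1]
    - [0,0,0.217,0,0,0,1]
    - [0,0,0.217,0,0,0,1]
  newtons: 60

```text
clock: 7.25
position: [0.4261, -0.3813, 0.0135]
tool_rot: [3.139, 0.002, 1.448]
force: [0.5, 3.5, 9.2]
grip_width: 0.0288
finger_force: 60.0
```

>>> play_rows:
  deltas:
    - [0,0,-0.05,0,0,0,1]
    - [0,0,-0.14,0,0,0,1]
    - [0,0,-0.22,0,0,0,1]
    - [0,0,-0.28,0,0,0,1]
    - [0,0,-0.28,0,0,0,1]

```text
clock: 7.75
position: [0.4266, -0.3822, 0.1565]
tool_rot: [3.135, 0.004, 1.447]
force: [-0.8, -1.0, -2.4]
grip_width: 0.0289
finger_force: 60.0
```

```bash
cat >> h.py <<'E'
YAW=-.0535; UX=np.array([np.cos(YAW),np.sin(YAW)]); UY=np.array([-UX[1],UX[0]]); RAM=np.array([.6087,.0140])
def pr(x,y,z,yaw): return (*np.round(RAM+x*UX+y*UY,4),z,yaw)
E
python3 - <<'E'
from h import *
plan([pr(-.2,0,.15,-3),pr(-.2,0,.054,-3),pr(-.105,0,.054,-3),pr(-.105,0,.039,-3)])
E
```

```text
t 7.75 p [ 0.4266 -0.3822  0.1565] yaw [179.61   0.24  82.91] F [-0.8 -1.  -2.4] w 0.0289 ff 60.0
-> (np.float64(0.409), np.float64(0.0247), 0.15, -3) [ 0.803 -0.135  0.009] [ 0.004 -0.001  0.716] rows 10.0
-> (np.float64(0.409), np.float64(0.0247), 0.054, -3) [-0.    -0.     0.192] [0. 0. 0.] rows 1.9
-> (np.float64(0.5039), np.float64(0.0196), 0.054, -3) [0.19 0.   0.  ] [0. 0. 0.] rows 1.9
-> (np.float64(0.5039), np.float64(0.0196), 0.039, -3) [-0.   -0.    0.03] [0. 0. 0.] rows 0.3
```

>>> play_rows:
  deltas:
    - [0.08,0,0.009,0.004,0,0.071,1]
    - [0.16,-0.01,0.009,0.004,0,0.142,1]
    - [0.24,-0.03,0.009,0.004,0,0.213,1]
    - [0.33,-0.05,0.009,0.004,0,0.284,1]
    - [0.42,-0.07,0.009,0.004,0,0.355,1]
    - [0.51,-0.09,0.009,0.004,0,0.427,1]
    - [0.6,-0.11,0.009,0.004,0,0.498,1]
    - [0.7,-0.135,0.009,0.004,0,0.569,1]
    - [0.78,-0.135,0.009,0.004,0,0.64,1]
    - [0.803,-0.135,0.009,0.004,0,0.711,1]

```text
clock: 8.75
position: [0.4071, 0.0285, 0.1467]
tool_rot: [-3.135, 0.005, 0.06]
force: [0.8, -0.5, -1.5]
grip_width: 0.0289
finger_force: 60.0
```

```bash
python3 - <<'E'
from h import *
plan([pr(-.2,0,.058,-3),pr(-.105,0,.058,-3),pr(-.105,0,.041,-3)])
t=shot('top')[:,:,::-1];s=shot('side')[:,:,::-1]
cv2.imwrite('pics/n1.png',np.hstack([cv2.resize(t[180:300,240:370],(400,369),interpolation=cv2.INTER_CUBIC),cv2.resize(s[190:310,240:370],(400,369),interpolation=cv2.INTER_CUBIC)]))
E
```

```text
t 8.75 p [0.4071 0.0285 0.1467] yaw [-179.65    0.27    3.46] F [ 0.8 -0.5 -1.5] w 0.0289 ff 60.0
-> (np.float64(0.409), np.float64(0.0247), 0.058, -3) [0.004 0.009 0.177] [-0.003  0.002  0.054] rows 1.8
-> (np.float64(0.5039), np.float64(0.0196), 0.058, -3) [0.19 0.   0.  ] [0. 0. 0.] rows 1.9
-> (np.float64(0.5039), np.float64(0.0196), 0.041, -3) [-0.    -0.     0.034] [0. 0. 0.] rows 0.3
```

View pics/n1.png

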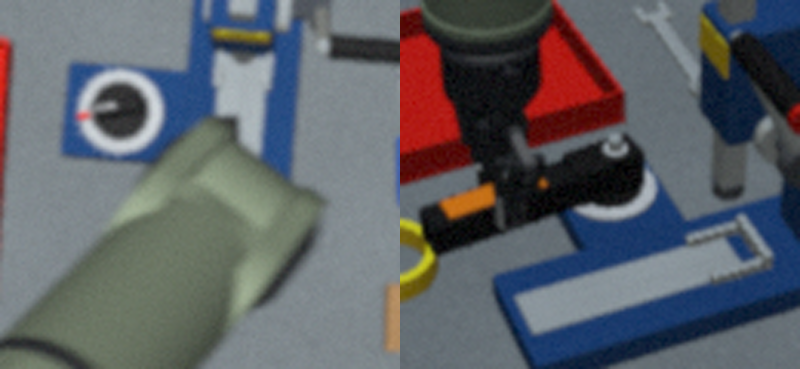

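The handle is held level by its strip, pin up at side crop (617,145). Next: lower, advance part way, then check the pin in the side view.

>>> play_rows:
  deltas:
    - [0.004,0.009,0.06,-0.003,0.002,0.054,1]
    - [0.004,0.009,0.12,-0.003,0.002,0.054,1]
    - [0.004,0.009,0.177,-0.003,0.002,0.054,1]
    - [0.004,0.009,0.177,-0.003,0.002,0.054,1]
    - [0.004,0.009,0.177,-0.003,0.002,0.054,1]

```text
clock: 9.35
position: [0.4094, 0.021, 0.0587]
tool_rot: [3.14, 0.001, -0.05]
force: [0.2, -0.3, -0.9]
grip_width: 0.0291
finger_force: 60.1
```

```bash
cat >> h.py <<'E'
def sidepin(tcp_press_x,ztop,fn=None):
    """bright pin top in the side view near where it should be, as press x,y"""
    s=shot('side')[:,:,::-1]; e=proj('side',(*(RAM+(tcp_press_x+.105)*UX),ztop)); u,v=np.round(e).astype(int)
    w=s[v-12:v+13,u-12:u+13].min(2); 
    n,l,st,ct=cv2.connectedComponentsWithStats((w>120).astype(np.uint8)); print('exp',np.round(e,1))
    for i in range(1,n):
        if st[i,4]>5: c=ct[i]+[u-12,v-12]; P=onz('side',*c,ztop)[:2]-RAM; print('blob',np.round(c,1),st[i,4],'press xy',np.round([P@UX,P@UY],4))
    if fn: cv2.imwrite('pics/'+fn,cv2.resize(s[v-50:v+50,u-60:u+60],(720,600),interpolation=cv2.INTER_CUBIC))
E
python3 - <<'E'
from h import *
plan([pr(-.105,0,.058,-3),pr(-.105,0,.041,-3)])
sidepin(-.2,observe()['position'][2]-.0105+.048)
E
```

```text
t 9.35 p [0.4094 0.021  0.0587] yaw [ 1.7988e+02  8.0000e-02 -2.8600e+00] F [ 0.2 -0.3 -0.9] w 0.0291 ff 60.1
-> (np.float64(0.5039), np.float64(0.0196), 0.058, -3) [ 0.189 -0.007  0.001] [0.001 0.001 0.001] rows 1.9
-> (np.float64(0.5039), np.float64(0.0196), 0.041, -3) [-0.    -0.     0.034] [0. 0. 0.] rows 0.3
exp [313.9 264. ]
blob [312.5 257. ] 87 press xy [-0.0879  0.0267]
blob [314.  265.5] 6 press xy [-0.097  -0.0054]
blob [313.6 269.1] 11 press xy [-0.1031 -0.0177]
blob [325.  274.5] 12 press xy [-0.0842 -0.0475]
```

>>> play_rows:
  deltas:
    - [0.05,-0.004,0,0,0,0,1]
    - [0.1,-0.007,0,0,0,0,1]
    - [0.15,-0.007,0,0,0,0,1]
    - [0.18,-0.007,0,0,0,0,1]
    - [0.189,-0.007,0,0,0,0,1]
    - [0.189,-0.007,0,0,0,0,1]
    - [0.189,-0.007,0,0,0,0,1]

```text
clock: 10.1
position: [0.5033, 0.0206, 0.0584]
tool_rot: [3.14, 0.001, -0.049]
force: [0.3, -0.7, -1.6]
grip_width: 0.0292
finger_force: 60.1
```

```bash
python3 - <<'E'
from h import *
plan([pr(-.105,0,.041,-3)])
sidepin(-.105,observe()['position'][2]-.0105+.048,'n2.png')
E
```

```text
t 10.1 p [0.5033 0.0206 0.0584] yaw [ 1.7989e+02  6.0000e-02 -2.8100e+00] F [ 0.3 -0.7 -1.6] w 0.0292 ff 60.1
-> (np.float64(0.5039), np.float64(0.0196), 0.041, -3) [0.001 0.002 0.035] [0.001 0.001 0.002] rows 0.3
exp [346.9 254.8]
blob [345.4 258.6] 12 press xy [-0.0102 -0.0123]
```

View pics/n2.png

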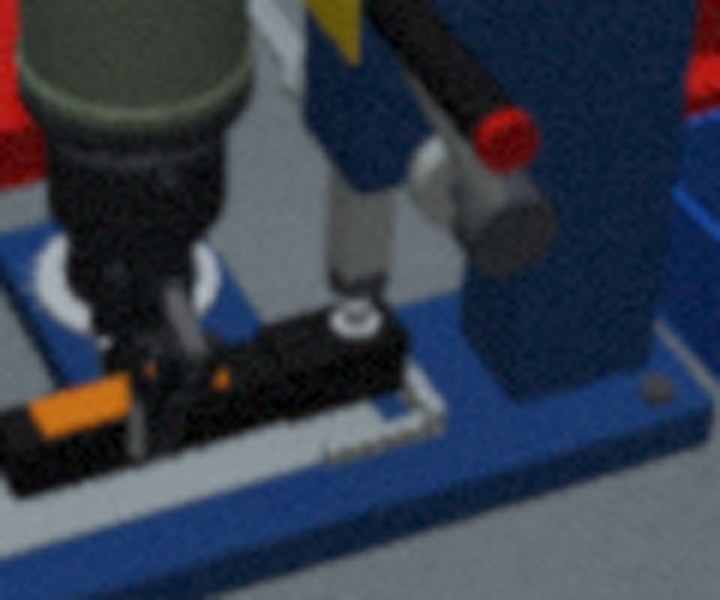

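The pin at crop (355,318) sits just below the ram's nose at (358,285). The handle is above the cheeks, short of the end stop. Lowering and releasing.

>>> play_rows:
  deltas:
    - [0.001,0.002,0.012,0,0,0,1]
    - [0.001,0.002,0.024,0,0,0,1]
    - [0.001,0.002,0.034,0,0,0,1]
    - [0.001,0.002,0.034,0,0,0,1]
    - [0.001,0.002,0.034,0,0,0,1]

```text
clock: 10.65
position: [0.5041, 0.0193, 0.0405]
tool_rot: [3.139, 0.002, -0.049]
force: [-1.0, -0.5, -1.0]
grip_width: 0.029
finger_force: 60.9
```

>>> play_rows:
  deltas:
    - [0,0,0,0,0,0,0.6]
    - [0,0,0,0,0,0,0.4]
    - [0,0,0,0,0,0,0.35]
    - [0,0,0,0,0,0,0.35]
    - [0,0,-0.06,0,0,0,0.35]
    - [0,0,-0.14,0,0,0,0.35]
    - [0,0,-0.2,0,0,0,0.35]
    - [0,0,-0.2,0,0,0,0.35]

```text
clock: 11.45
position: [0.5059, 0.0196, 0.1439]
tool_rot: [3.141, -0.003, -0.049]
force: [0.8, 0.5, -0.2]
grip_width: 0.0557
finger_force: 0.0
```

```bash
python3 - <<'E'
from h import *
plan([pr(-.2,-.12,.41,90),pr(-.035,-.12,.41,80)])
sidepin(-.105,.078,'n3.png')
E
```

```text
t 11.45 p [0.5059 0.0196 0.1439] yaw [ 1.7994e+02 -1.7000e-01 -2.8100e+00] F [ 0.8  0.5 -0.2] w 0.0557 ff 0.0
-> (np.float64(0.4026), np.float64(-0.0951), 0.41, 90) [-0.193  0.24  -0.533] [ 0.002 -0.001 -0.773] rows 10.8
-> (np.float64(0.5673), np.float64(-0.104), 0.41, 80) [-0.018  0.329  0.   ] [ 0.    -0.     0.083] rows 3.3
exp [346.6 259.8]
blob [347.8 264.3] 6 press xy [-0.0048 -0.0176]
blob [357.3 269.8] 12 press xy [ 0.0089 -0.0466]
```

View pics/n3.png

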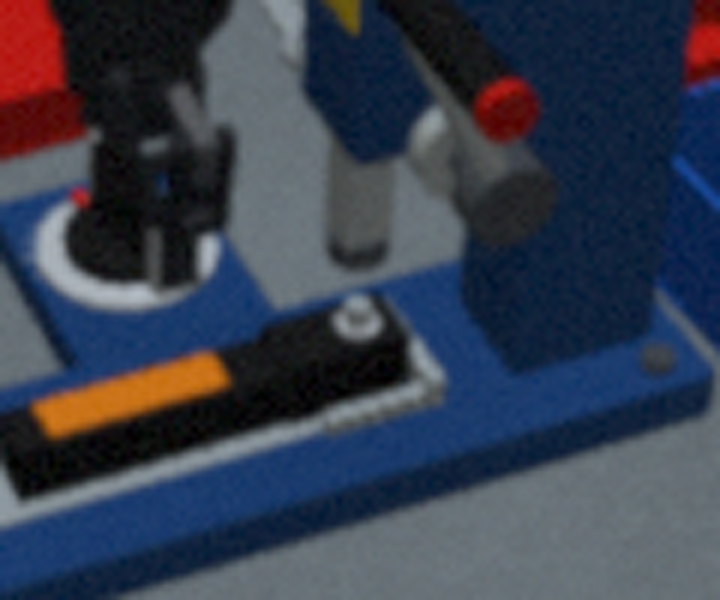

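The handle is seated between the cheeks with the pin at crop (358,312), right below the nose. Now to the lever: fingers before and behind the bar at yaw 87°.

>>> play_rows:
  deltas:
    - [-0.06,0.02,-0.07,0,0,-0.07,0.35]
    - [-0.12,0.04,-0.14,0,0,-0.14,0.35]
    - [-0.15,0.08,-0.21,0,0,-0.21,0.35]
    - [-0.193,0.12,-0.28,0,0,-0.28,0.35]
    - [-0.193,0.16,-0.35,0,0,-0.35,0.35]
    - [-0.193,0.2,-0.42,0,0,-0.42,0.35]
    - [-0.193,0.24,-0.49,0,0,-0.49,0.35]
    - [-0.193,0.24,-0.533,0,0,-0.56,0.35]
    - [-0.193,0.24,-0.533,0,0,-0.63,0.35]
    - [-0.193,0.24,-0.533,0,0,-0.7,0.35]

```text
clock: 12.5
position: [0.4027, -0.0948, 0.4079]
tool_rot: [-3.141, 0.0, 1.407]
force: [-1.4, 0.6, -0.2]
grip_width: 0.0556
finger_force: 0.0
```

```bash
python3 - <<'E'
from h import *
plan([pr(-.036,-.12,.41,87),pr(-.036,-.12,.305,87)])
E
```

```text
t 12.5 p [ 0.4027 -0.0948  0.4079] yaw [-1.7999e+02  1.0000e-02  8.0610e+01] F [-1.4  0.6 -0.2] w 0.0556 ff 0.0
-> (np.float64(0.5663), np.float64(-0.1039), 0.41, 87) [ 0.035  0.326 -0.004] [-0.     0.    -0.053] rows 3.3
-> (np.float64(0.5663), np.float64(-0.1039), 0.305, 87) [-0.   -0.    0.21] [0. 0. 0.] rows 2.1
```

>>> play_rows:
  deltas:
    - [0.01,0.1,-0.004,0,0,-0.053,0.35]
    - [0.02,0.2,-0.004,0,0,-0.053,0.35]
    - [0.035,0.28,-0.004,0,0,-0.053,0.35]
    - [0.035,0.326,-0.004,0,0,-0.053,0.35]
    - [0.035,0.326,-0.004,0,0,-0.053,0.35]
    - [0.035,0.326,-0.004,0,0,-0.053,0.35]

```text
clock: 13.1
position: [0.456, -0.0873, 0.4352]
tool_rot: [3.102, 0.007, 1.507]
force: [0.9, 0.0, 0.2]
grip_width: 0.0557
finger_force: 0.0
```

```bash
python3 - <<'E'
from h import *
plan([pr(-.036,-.12,.305,87)])
s=shot('side')[:,:,::-1]; print(proj('side',(*pr(-.036,-.12,.305,87)[:3],)))
cv2.imwrite('pics/l1.png',cv2.resize(s[150:270,300:450],(750,600),interpolation=cv2.INTER_CUBIC))
E
```

```text
t 13.1 p [ 0.456  -0.0873  0.4352] yaw [177.75   0.38  86.37] F [0.9 0.  0.2] w 0.0557 ff 0.0
-> (np.float64(0.5663), np.float64(-0.1039), 0.305, 87) [-0.017  0.212  0.269] [ 0.019  0.003 -0.005] rows 3.4
[359.34871934 220.36744906]
```

View pics/l1.png

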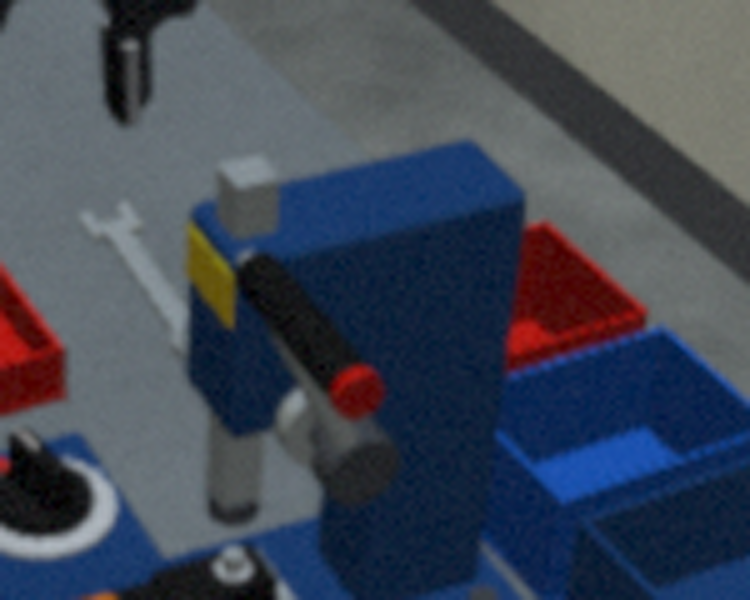

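```bash
python3 - <<'E'
from h import *
o=observe(); print(np.round(o['qpos'],3),np.round(o['qd'],3))
E
```

```text
[-1.639 -0.304  1.422  1.746  0.322  1.412 -0.327] [-0.002  0.001 -0.002  0.007  0.002 -0.007  0.004]
```

The arm is stuck on joint limits: q2 is at −0.30 and q3 at 1.42. I'll back out toward the middle, lower, and watch the joints.

```bash
sed -i "s/'ff',round(o\['finger_force'\],1))/'ff',round(o['finger_force'],1),'q',np.round(o['qpos'],2))/" h.py; python3 - <<'E'
from h import *
plan([(.42,.15,.30,90)])
E
```

```text
t 13.15 p [ 0.4561 -0.0871  0.4354] yaw [177.74   0.39  86.39] F [-0.5 -0.4 -0.6] w 0.0553 ff 0.0 q [-1.64 -0.3   1.42  1.75  0.32  1.41 -0.33]
-> (0.42, 0.15, 0.3, 90) [ 0.471 -0.112  0.263] [ 0.019  0.004 -0.03 ] rows 5.5
```

>>> play_rows:
  deltas:
    - [0.471,-0.112,0.263,0.019,0.004,-0.03,0.35]
    - [0.471,-0.112,0.263,0.019,0.004,-0.03,0.35]
    - [0.471,-0.112,0.263,0.019,0.004,-0.03,0.35]
    - [0.471,-0.112,0.263,0.019,0.004,-0.03,0.35]
    - [0.471,-0.112,0.263,0.019,0.004,-0.03,0.35]
    - [0.471,-0.112,0.263,0.019,0.004,-0.03,0.35]
    - [0.471,-0.112,0.263,0.019,0.004,-0.03,0.35]
    - [0.471,-0.112,0.263,0.019,0.004,-0.03,0.35]

```text
clock: 13.95
position: [0.3896, 0.1396, 0.3184]
tool_rot: [3.116, -0.009, 1.573]
force: [0.8, 0.3, 0.9]
grip_width: 0.0553
finger_force: 0.0
```

```bash
python3 - <<'E'
from h import *
plan([(.42,.3,.30,110)])
E
```

```text
t 13.95 p [0.3896 0.1396 0.3184] yaw [178.53  -0.51  90.15] F [0.8 0.3 0.9] w 0.0553 ff 0.0 q [-2.12 -0.3   1.42  2.05  0.34  1.14 -0.85]
-> (0.42, 0.3, 0.3, 110) [0.32  0.061 0.041] [ 0.013 -0.002 -0.165] rows 3.3
```

>>> play_rows:
  deltas:
    - [0.3,0.3,0.3,0.013,0,-0.07,0.35]
    - [0.3,0.3,0.3,0.013,0,-0.14,0.35]
    - [0.3,0.3,0.3,0.013,0,-0.2,0.35]
    - [0.3,0.3,0.3,0.013,0,-0.2,0.35]
    - [0.3,0.3,0.3,0.013,0,-0.2,0.35]
    - [0.3,0.3,0.3,0.013,0,-0.2,0.35]
    - [0.3,0.3,0.3,0.013,0,-0.2,0.35]

```text
clock: 14.65
position: [0.3632, 0.1883, 0.3047]
tool_rot: [3.104, -0.005, 1.991]
force: [0.6, 0.4, -0.5]
grip_width: 0.0557
finger_force: 0.0
```

```bash
python3 - <<'E'
from h import *
plan([(.42,.45,.20,137)])
E
```

```text
t 14.65 p [0.3632 0.1883 0.3047] yaw [177.86  -0.3  114.05] F [ 0.6  0.4 -0.5] w 0.0557 ff 0.0 q [-2.25 -0.3   1.42  2.09  0.35  1.09 -0.57]
-> (0.42, 0.45, 0.2, 137) [0.431 0.309 0.223] [ 0.018  0.001 -0.191] rows 5.8
```

```bash
cat > kin.py <<'E'
import numpy as np, itertools
from scipy.spatial.transform import Rotation as R
from scipy.optimize import least_squares
S=[([-1.32,.522,-.036,1.6,.021,1.021,-.113],[.197,.5928,.2308],[-3.141,0,2.821]),
   ([-1.639,-.304,1.422,1.746,.322,1.412,-.327],[.4561,-.0871,.4354],[3.102,.007,1.507])]
from workcell import observe
o=observe(); S.append((o['qpos'],o['position'],o['tool_rot']))
def fk(q,s,L):
    """L: d1, d3, a3 (offset at elbow before), a4, d5, d7, a6"""
    T=R.identity(); p=np.zeros(3)
    def go(v): return p+T.apply(v)
    T=R.from_euler('z',s[0]*q[0]+L[7]); p=go([L[8],0,L[0]]); T=T*R.from_euler('y',s[1]*q[1])*R.from_euler('z',s[2]*q[2]); p=go([L[2],0,L[1]])
    T=T*R.from_euler('y',s[3]*q[3]); p=go([L[3],0,L[4]]); T=T*R.from_euler('z',s[4]*q[4])*R.from_euler('y',s[5]*q[5]); p=go([L[6],0,L[5]]); T=T*R.from_euler('z',s[6]*q[6]+L[9])
    return p,T
E
python3 - <<'E'
from kin import *
res=[]
for z in itertools.product((1,-1),repeat=4):
    s=[z[0],1,z[1],1,z[2],1,z[3]]
    def f(L): 
        e=[]
        for q,p,r in S:
            a,T=fk(q,s,L); e+=list(a-p)+list(.3*(T.inv()*R.from_euler('xyz',r)).as_rotvec())
        return np.array(e+list(.003*L[[2,3,6,8]]))
    for c in (0,1.57,3.14,-1.57):
        k=least_squares(f,[.35,.4,0,0,.4,.25,0,0,0,c]); res.append((np.abs(f(k.x)[:18]).max(),s,np.round(k.x,4)))
res.sort(key=lambda r:r[0])
for r in res[:5]: print(r)
E
```

```text
(np.float64(0.001196116790519903), [-1, 1, -1, 1, -1, 1, -1], array([-2.9759,  0.3947, -0.005 ,  0.0073,  0.4231, -3.0899, -0.1768,
       -0.1059, -0.1044,  1.4651]))
(np.float64(0.001196116792608964), [-1, 1, -1, 1, -1, 1, -1], array([-2.9759,  0.3947, -0.005 ,  0.0073,  0.4231, -3.0899, -0.1768,
       -0.1059, -0.1044,  1.4651]))
(np.float64(0.0011961167952279598), [-1, 1, -1, 1, -1, 1, -1], array([-2.9759,  0.3947, -0.005 ,  0.0073,  0.4231, -3.0899, -0.1768,
       -0.1059, -0.1044,  1.4651]))
(np.float64(0.0011961168348331157), [-1, 1, -1, 1, -1, 1, -1], array([-2.9759,  0.3947, -0.005 ,  0.0073,  0.4231, -3.0899, -0.1768,
       -0.1059, -0.1044,  1.4651]))
(np.float64(0.14115918838739236), [-1, 1, -1, 1, -1, 1, 1], array([-2.9574,  0.3953, -0.005 ,  0.0073,  0.4231, -3.0708, -0.1761,
       -0.1058, -0.1039, -4.1426]))
```

```bash
cat >> kin.py <<'E'
SG=[-1,1,-1,1,-1,1,-1]; LL=[-2.9759,.3947,-.005,.0073,.4231,-3.0899,-.1768,-.1059,-.1044,1.4651]
LL[0]=.36; LL[5]=.36+(3.0899-2.9759)*-1+0.0 if False else .36-(-2.9759+3.0899)
LO=np.array([-2.91,-.3,-1.5,.17,-1.26,.16,-2.52]);HI=np.array([2.91,2.13,1.42,2.43,4.41,1.93,2.52])
def F(q): return fk(q,SG,LL)
def err(q,pose):
    p,T=F(q); Td=R.from_euler('xyz',[np.pi,0,np.radians(pose[3])]); return np.r_[np.array(pose[:3])-p,(Td*T.inv()).as_rotvec()]
def jac(q):
    p,T=F(q); J=np.zeros((6,7))
    for i in range(7):
        d=np.array(q,float); d[i]+=1e-5; a,U=F(d); J[:,i]=np.r_[(a-p)/1e-5,(U*T.inv()).as_rotvec()/1e-5]
    return J
def sim(q,ways,mode='pinv',bias=0,qn=None,verb=True):
    q=np.array(q,float); p,T=F(q); cur=np.r_[p,np.degrees(T.as_euler('xyz')[2])]
    for w in ways:
        w=np.array(w,float); dy=(w[3]-cur[3]+180)%360-180; n=int(max(np.linalg.norm(w[:3]-cur[:3])/.01,abs(dy)/2))+1
        for k in range(1,n+1):
            t=cur+(w-cur)*k/n; t[3]=cur[3]+dy*k/n
            for _ in range(3):
                J=jac(q); A=J.T@np.linalg.inv(J@J.T+1e-5*np.eye(6)); dq=A@err(q,t)
                if bias: dq=dq+(np.eye(7)-A@J)@(bias*(qn-q))
                q=np.clip(q+dq,LO,HI)
        cur=t
        if verb: print(np.round(w,3),np.round(q,2),'err',np.round(np.linalg.norm(err(q,t)),4))
    return q
E
python3 - <<'E'
from kin import *
print(LL); print([np.round(F(q)[0]-p,4) for q,p,r in S])
W=[(.4,.348,.22,165),(.555,.143,.16,168),(.555,.143,.052,168),(.555,.141,.052,99.6),(.557,.142,.2146,100),(.417,.06,.197,95),(.399,-.152,.197,86),(.4257,-.38,.119,83),(.426,-.381,.0135,83),(.426,-.382,.1565,83),(.407,.0285,.147,3.5),(.409,.021,.0587,-3),(.5033,.0206,.058,-3),(.5033,.0206,.0405,-3),(.505,.0206,.144,-3),(.403,-.095,.408,80.6)]
sim(S[0][0],W)
E
```

```text
[0.36, 0.3947, -0.005, 0.0073, 0.4231, 0.2460000000000001, -0.1768, -0.1059, -0.1044, 1.4651]
[array([-0.0013, -0.0032, -0.    ]), array([ 0.128 , -0.0435,  0.0027]), array([0.1132, 0.0554, 0.0024])]
[  0.4     0.348   0.22  165.   ] [-1.03  0.35  0.18  1.89 -0.08  0.91  0.5 ] err 0.0
[5.55e-01 1.43e-01 1.60e-01 1.68e+02] [-0.74  0.55  0.34  1.8  -0.24  0.83  1.08] err 0.0
[5.55e-01 1.43e-01 5.20e-02 1.68e+02] [-0.7   0.78  0.27  1.79 -0.33  0.62  1.14] err 0.0
[5.55e-01 1.41e-01 5.20e-02 9.96e+01] [-0.86  0.8   0.41  1.79 -0.49  0.65  0.01] err 0.0
[  0.557   0.142   0.215 100.   ] [-0.94  0.48  0.54  1.79 -0.29  0.95 -0.1 ] err 0.0
[4.17e-01 6.00e-02 1.97e-01 9.50e+01] [-0.94  0.14  0.55  2.26 -0.1   0.77 -0.23] err 0.0
[ 0.399 -0.152  0.197 86.   ] [-0.77  0.12  0.83  2.3  -0.12  0.77  0.08] err 0.0
[ 0.426 -0.38   0.119 83.   ] [-0.33  0.78  0.85  1.86 -0.76  0.87  0.78] err 0.0
[ 4.26e-01 -3.81e-01  1.40e-02  8.30e+01] [-0.22  1.    0.7   1.78 -0.94  0.73  0.87] err 0.0
[ 0.426 -0.382  0.156 83.   ] [-0.37  0.7   0.9   1.87 -0.69  0.92  0.75] err 0.0
[0.407 0.028 0.147 3.5  ] [-1.15  0.26  0.73  2.35 -0.3   0.61 -1.7 ] err 0.0
[ 0.409  0.021  0.059 -3.   ] [-1.04  0.59  0.53  2.28 -0.72  0.44 -1.54] err 0.0
[ 0.503  0.021  0.058 -3.   ] [-0.94  0.73  0.58  2.01 -0.71  0.6  -1.5 ] err 0.0
[ 0.503  0.021  0.04  -3.   ] [-0.92  0.78  0.55  2.   -0.74  0.58 -1.48] err 0.0
[ 0.505  0.021  0.144 -3.   ] [-1.04  0.52  0.73  2.06 -0.5   0.75 -1.62] err 0.0
[ 0.403 -0.095  0.408 80.6  ] [-0.79 -0.3   0.66  2.01  0.21  1.41 -0.36] err 0.0436
```

```bash
cat > fit.py <<'E'
from kin import *
def fk2(q,v):
    v=np.asarray(v); s=SG; O=v[:15].reshape(5,3); T=R.from_euler('z',-q[0]+v[15]); p=T.apply(O[0])
    T=T*R.from_euler('y',q[1]); p=p+T.apply(O[1]); T=T*R.from_euler('z',-q[2]); p=p+T.apply(O[2]); T=T*R.from_euler('y',q[3]); p=p+T.apply(O[3])
    T=T*R.from_euler('z',-q[4])*R.from_euler('y',q[5]); p=p+T.apply(O[4]); T=T*R.from_euler('z',-q[6]+v[16]); return p,T
P0=np.zeros(17); P0[[2,8,11,14]]=[.36,.395,.423,.246]; P0[16]=1.57
def fit(S):
    def f(v):
        e=[]
        for q,p,r in S:
            a,T=fk2(q,v); e+=list(a-np.array(p))+list(.3*(T.inv()*R.from_euler('xyz',r)).as_rotvec())
        return np.r_[e,.01*(v[:15]-P0[:15])]
    k=least_squares(f,P0); return k.x,f(k.x)[:6*len(S)].reshape(-1,6)
if __name__=='__main__':
    np.set_printoptions(precision=4,suppress=True)
    v,e=fit(S); print(v[:15].reshape(5,3),v[15:],e)
E
python3 fit.py
```

```text
[[ 0.0133  0.0115  0.3463]
 [-0.0057  0.0115  0.0233]
 [ 0.0352 -0.032   0.4183]
 [ 0.0048 -0.032   0.4219]
 [-0.0053 -0.0164  0.2576]] [-0.0048  1.5663] [[ 0.     -0.     -0.     -0.0001  0.     -0.0004]
 [ 0.     -0.      0.      0.0001 -0.0001  0.0004]
 [-0.      0.     -0.      0.      0.0001 -0.0001]]
```

```bash
python3 - <<'E'
from fit import *
import kin
np.set_printoptions(precision=3,suppress=True)
v,e=fit(S); np.save('v.npy',v)
kin.F=lambda q: fk2(q,v)
W=[(.4,.348,.22,165),(.555,.143,.16,168),(.555,.143,.052,168),(.555,.141,.052,99.6),(.557,.142,.2146,100),(.417,.06,.197,95),(.399,-.152,.197,86),(.4257,-.38,.119,83),(.426,-.381,.0135,83),(.426,-.382,.1565,83),(.407,.0285,.147,3.5),(.409,.021,.0587,-3),(.5033,.0206,.058,-3),(.5033,.0206,.0405,-3),(.505,.0206,.144,-3),(.403,-.095,.408,80.6)]
sim(S[0][0],W)
print('limb postures at the lever')
for pose in ((.566,-.104,.41,87),(.566,-.104,.302,87),(.485,-.1,.155,87)):
  for q3 in (-.6,-.3,0,.3,.6,.9,1.2):
    def f(q): return np.r_[10*err(q,pose),.5*(q[2]-q3)]
    k=least_squares(f,[ .2,.4,q3,1.8,0,1,0],bounds=(LO,HI)); 
    if np.abs(err(k.x,pose)).max()<.003: print(pose,k.x)
print('from now')
q=np.array(observe()['qpos'])
for w in ((.45,.35,.2,137),(.363,.188,.30,30),(.363,.188,.2,114),(.45,.188,.30,114),(.363,.3,.30,114),(.55,.05,.2,60)):
    print('try'); sim(q,[w])
E
```

```text
[  0.4     0.348   0.22  165.   ] [-0.89  0.37  0.07  1.89 -0.03  0.88  0.51] err 0.0
[  0.555   0.143   0.16  168.   ] [-0.44  0.55  0.11  1.79 -0.08  0.81  1.06] err 0.0
[  0.555   0.143   0.052 168.   ] [-0.42  0.73  0.08  1.8  -0.09  0.61  1.07] err 0.0
[ 0.555  0.141  0.052 99.6  ] [-0.63  0.8   0.35  1.77 -0.43  0.64  0.14] err 0.0
[  0.557   0.142   0.215 100.   ] [-0.73  0.55  0.49  1.73 -0.31  0.94  0.06] err 0.0
[ 0.417  0.06   0.197 95.   ] [-0.81  0.31  0.6   2.16 -0.26  0.74  0.04] err 0.0
[ 0.399 -0.152  0.197 86.   ] [-0.37  0.35  0.67  2.14 -0.32  0.75  0.45] err 0.0
[ 0.426 -0.38   0.119 83.   ] [ 0.24  0.72  0.51  1.77 -0.48  0.77  0.87] err 0.0
[ 0.426 -0.381  0.014 83.   ] [ 0.32  0.89  0.39  1.76 -0.56  0.6   0.93] err 0.0
[ 0.426 -0.382  0.156 83.   ] [ 0.21  0.67  0.55  1.76 -0.45  0.84  0.85] err 0.0
[0.407 0.028 0.147 3.5  ] [-1.01  0.66  0.96  2.18 -0.84  0.74 -0.98] err 0.0
[ 0.409  0.021  0.059 -3.   ] [-0.81  0.79  0.72  2.19 -1.06  0.57 -0.9 ] err 0.0
[ 0.503  0.021  0.058 -3.   ] [-0.75  0.91  0.76  1.94 -0.98  0.71 -1.01] err 0.0
[ 0.503  0.021  0.04  
[... 1715 characters left out ...]

(0.485, -0.1, 0.155, 87) [-0.612  0.741  0.9    1.952 -0.785  0.845  0.671]
(0.485, -0.1, 0.155, 87) [-0.747  1.046  1.2    1.934 -1.155  1.08   0.928]
from now
try
[  0.45   0.35   0.2  137.  ] [-2.91 -0.3   1.42  1.93  0.88  1.2  -0.74] err 0.6386
try
[ 0.363  0.188  0.3   30.   ] [-2.33 -0.3   1.42  2.07  0.37  1.13 -2.06] err 0.0743
try
[  0.363   0.188   0.2   114.   ] [-2.63 -0.3   1.42  2.23  0.63  0.95 -0.84] err 0.4086
try
[  0.45    0.188   0.3   114.   ] [-2.56 -0.3   1.42  1.94  0.54  1.22 -0.62] err 0.3827
try
[  0.363   0.3     0.3   114.   ] [-2.81 -0.3   1.42  1.96  0.51  1.2  -0.9 ] err 0.3409
try
[ 0.55  0.05  0.2  60.  ] [-0.74  0.63  0.72  1.78 -0.51  0.92 -0.33] err 0.0
```

```bash
cat > search.py <<'E'
from fit import *
import kin
np.set_printoptions(precision=3,suppress=True)
v=np.load('v.npy'); kin.F=lambda q: fk2(q,v)
def follow(q,ways,step=(.03,5)):
    q=np.array(q,float); p,T=kin.F(q); cur=np.r_[p,np.degrees(T.as_euler('xyz')[2])]; worst=0
    for w in ways:
        w=np.array(w,float); dy=(w[3]-cur[3]+180)%360-180; n=int(max(np.linalg.norm(w[:3]-cur[:3])/step[0],abs(dy)/step[1]))+1
        for k in range(1,n+1):
            t=cur+(w-cur)*k/n; t[3]=cur[3]+dy*k/n
            for _ in range(2):
                J=jac(q); q=np.clip(q+J.T@np.linalg.solve(J@J.T+1e-5*np.eye(6),err(q,t)),LO,HI)
            worst=max(worst,np.linalg.norm(err(q,t)[:3]))
        cur=t
    return q,worst
E
python3 - <<'E'
from search import *
rng=np.random.default_rng(0); q0=np.array(observe()['qpos']); best=[]
fin=[(.42,-.1,.41,87),(.566,-.104,.41,87),(.566,-.104,.302,87),(.485,-.1,.155,87)]
import time; t0=time.time()
while time.time()-t0<240:
    w=[tuple(np.round([rng.uniform(.38,.50),rng.uniform(-.2,.3),rng.uniform(.2,.4),rng.uniform(20,150)],2)) for _ in range(rng.integers(1,4))]
    q,e=follow(q0,w[:1])
    if e>.03: continue
    q,e=follow(q,w[1:]+fin[:3])
    best.append((abs(q[2])+20*e,e,w,q))
best.sort(key=lambda b:b[0])
for b in best[:5]: print(b)
print(len(best))
E
```

```text
(np.float64(0.6980227291707108), np.float64(0.00027537174606560627), [(np.float64(0.38), np.float64(0.13), np.float64(0.38), np.float64(35.01)), (np.float64(0.39), np.float64(0.16), np.float64(0.22), np.float64(25.07)), (np.float64(0.49), np.float64(0.01), np.float64(0.21), np.float64(97.08))], array([-0.44 ,  0.502,  0.693,  1.634, -0.346,  1.132,  0.289]))
(np.float64(0.7745910661908881), np.float64(3.1002805509640034e-05), [(np.float64(0.39), np.float64(0.02), np.float64(0.39), np.float64(21.46)), (np.float64(0.39), np.float64(0.25), np.float64(0.31), np.float64(58.26)), (np.float64(0.42), np.float64(0.03), np.float64(0.2), np.float64(139.98))], array([-0.49 ,  0.537,  0.774,  1.629, -0.404,  1.143,  0.332]))
(np.float64(0.7835522763176987), np.float64(3.6177628373353116e-05), [(np.float64(0.41), np.float64(0.05), np.float64(0.39), np.float64(115.61)), (np.float64(0.4), np.float64(0.15), np.float64(0.37), np.float64(22.61)), (np.float64(0.46), np.float64(-0.18), np.float64(0.32), np.float64(52.63))], array([-0.496,  0.542,  0.783,  1.628, -0.411,  1.144,  0.336]))
(np.float64(0.7925655759730713), np.float64(4.238749509397741e-05), [(np.float64(0.39), np.float64(-0.14), np.float64(0.37), np.float64(134.11)), (np.float64(0.39), np.float64(0.13), np.float64(0.34), np.float64(62.5)), (np.float64(0.49), np.float64(-0.01), np.float64(0.33), np.float64(78.05))], array([-0.501,  0.546,  0.792,  1.627, -0.417,  1.146,  0.341]))
(np.float64(0.8204420061793836), np.float64(6.968294333012638e-05), [(np.float64(0.38), np.float64(-0.14), np.float64(0.38), np.float64(126.67)), (np.float64(0.44), np.float64(0.2), np.float64(0.28), np.float64(21.83)), (np.float64(0.39), np.float64(-0.1), np.float64(0.26), np.float64(75.62))], array([-0.517,  0.559,  0.819,  1.626, -0.439,  1.15 ,  0.357]))
1011
```

The fitted arm model reproduces the joint drift. It gives an escape path that ends with mid-range joints, so I'll follow it.

```bash
python3 - <<'E'
from h import *
plan([(.38,.13,.38,35),(.39,.16,.22,25),(.49,.01,.21,97)])
E
```

```text
t 14.65 p [0.3632 0.1883 0.3047] yaw [177.86  -0.3  114.05] F [ 0.6  0.4 -0.5] w 0.0557 ff 0.0 q [-2.25 -0.3   1.42  2.09  0.35  1.09 -0.57]
-> (0.38, 0.13, 0.38, 35) [-0.119 -0.011 -0.152] [ 0.013 -0.014  0.659] rows 9.2
-> (0.39, 0.16, 0.22, 25) [ 0.051 -0.038  0.32 ] [ 0.    -0.     0.083] rows 3.3
-> (0.49, 0.01, 0.21, 97) [0.054 0.356 0.02 ] [-0.   0.  -0.6] rows 8.4
```

>>> play_rows:
  deltas:
    - [-0.012,0,-0.015,0.013,-0.014,0.07,0.35]
    - [-0.024,0,-0.03,0.013,-0.014,0.14,0.35]
    - [-0.036,0,-0.045,0.013,-0.014,0.21,0.35]
    - [-0.048,0,-0.06,0.013,-0.014,0.28,0.35]
    - [-0.06,0,-0.075,0.013,-0.014,0.35,0.35]
    - [-0.072,0,-0.09,0.013,-0.014,0.42,0.35]
    - [-0.084,-0.005,-0.105,0.013,-0.014,0.49,0.35]
    - [-0.096,-0.008,-0.12,0.013,-0.014,0.56,0.35]
    - [-0.108,-0.01,-0.135,0.013,-0.014,0.61,0.35]
    - [-0.119,-0.011,-0.152,0.013,-0.014,0.659,0.35]

```text
clock: 15.65
position: [0.3802, 0.1296, 0.3804]
tool_rot: [3.141, -0.001, 0.606]
force: [0.1, -0.7, -0.6]
grip_width: 0.0557
finger_force: 0.0
```

```bash
python3 - <<'E'
from h import *
plan([(.39,.16,.22,25),(.49,.01,.21,97),(.42,-.1,.41,87),(.566,-.104,.41,87)])
E
```

```text
t 15.65 p [0.3802 0.1296 0.3804] yaw [ 1.7997e+02 -3.0000e-02  3.4700e+01] F [ 0.1 -0.7 -0.6] w 0.0557 ff 0.0 q [-1.72 -0.13  1.16  1.95  0.13  1.25 -1.57]
-> (0.39, 0.16, 0.22, 25) [ 0.05  -0.039  0.321] [ 0.    -0.     0.081] rows 3.3
-> (0.49, 0.01, 0.21, 97) [0.054 0.356 0.02 ] [-0.   0.  -0.6] rows 8.4
-> (0.42, -0.1, 0.41, 87) [-0.201 -0.166 -0.4  ] [ 0.    -0.     0.083] rows 4.8
-> (0.566, -0.104, 0.41, 87) [0.007 0.292 0.   ] [0. 0. 0.] rows 2.9
```

Free again (q3 = 1.16, q2 = −0.13). On along the path.

>>> play_rows:
  deltas:
    - [0.015,-0.01,0.09,0,0,0.03,0.35]
    - [0.03,-0.02,0.18,0,0,0.06,0.35]
    - [0.05,-0.039,0.27,0,0,0.081,0.35]
    - [0.05,-0.039,0.321,0,0,0.081,0.35]
    - [0.05,-0.039,0.321,0,0,0.081,0.35]

```text
clock: 16.15
position: [0.3885, 0.1596, 0.2158]
tool_rot: [3.139, 0.004, 0.44]
force: [0.2, -0.2, 1.2]
grip_width: 0.0555
finger_force: 0.0
```

>>> play_rows:
  deltas:
    - [0.006,0.04,0,0,0,-0.067,0.35]
    - [0.012,0.08,0,0,0,-0.133,0.35]
    - [0.018,0.12,0.005,0,0,-0.2,0.35]
    - [0.024,0.16,0.01,0,0,-0.267,0.35]
    - [0.03,0.2,0.01,0,0,-0.333,0.35]
    - [0.036,0.24,0.015,0,0,-0.4,0.35]
    - [0.042,0.28,0.02,0,0,-0.467,0.35]
    - [0.048,0.32,0.02,0,0,-0.533,0.35]
    - [0.054,0.356,0.02,0,0,-0.6,0.35]
    - [0.054,0.356,0.02,0,0,-0.6,0.35]

```text
clock: 17.15
position: [0.4911, 0.0094, 0.2097]
tool_rot: [3.14, 0.0, 1.7]
force: [-0.4, 0.7, -0.3]
grip_width: 0.0555
finger_force: 0.0
```

>>> play_rows:
  deltas:
    - [-0.04,-0.033,-0.08,0,0,0.017,0.35]
    - [-0.08,-0.067,-0.16,0,0,0.034,0.35]
    - [-0.12,-0.1,-0.24,0,0,0.05,0.35]
    - [-0.16,-0.133,-0.32,0,0,0.066,0.35]
    - [-0.201,-0.166,-0.4,0,0,0.083,0.35]
    - [-0.201,-0.166,-0.4,0,0,0.083,0.35]

```text
clock: 17.75
position: [0.4204, -0.1016, 0.4134]
tool_rot: [3.135, -0.003, 1.517]
force: [-0.3, 0.1, -0.6]
grip_width: 0.0555
finger_force: 0.0
```

```bash
python3 - <<'E'
from h import *
plan([pr(-.036,-.12,.41,87),pr(-.036,-.12,.305,87)])
E
```

```text
t 17.75 p [ 0.4204 -0.1016  0.4134] yaw [179.61  -0.19  86.93] F [-0.3  0.1 -0.6] w 0.0555 ff 0.0 q [-0.69  0.02  0.82  1.82 -0.02  1.3   0.08]
-> (np.float64(0.5663), np.float64(-0.1039), 0.41, 87) [0.011 0.292 0.009] [ 0.003 -0.002 -0.001] rows 2.9
-> (np.float64(0.5663), np.float64(-0.1039), 0.305, 87) [-0.   -0.    0.21] [0. 0. 0.] rows 2.1
```

>>> play_rows:
  deltas:
    - [0.011,0.09,0.009,0.003,-0.002,0,0.35]
    - [0.011,0.18,0.009,0.003,-0.002,0,0.35]
    - [0.011,0.26,0.009,0.003,-0.002,0,0.35]
    - [0.011,0.292,0.009,0.003,-0.002,0,0.35]
    - [0.011,0.292,0.009,0.003,-0.002,0,0.35]

```text
clock: 18.25
position: [0.5682, -0.0991, 0.4031]
tool_rot: [-3.133, 0.005, 1.524]
force: [-0.7, 0.5, -0.3]
grip_width: 0.0551
finger_force: 0.0
```

```bash
python3 - <<'E'
from h import *
plan([pr(-.036,-.12,.305,87)])
s=shot('side')[:,:,::-1]; print(proj('side',observe()['position']))
cv2.imwrite('pics/l2.png',cv2.resize(s[150:270,300:450],(750,600),interpolation=cv2.INTER_CUBIC))
E
```

```text
t 18.25 p [ 0.5682 -0.0991  0.4031] yaw [-179.52    0.3    87.29] F [-0.7  0.5 -0.3] w 0.0551 ff 0.0 q [-0.49  0.41  0.83  1.5  -0.3   1.37  0.31]
-> (np.float64(0.5663), np.float64(-0.1039), 0.305, 87) [-0.009 -0.002  0.196] [-0.004  0.002  0.002] rows 2.0
[361.16534254 181.0681844 ]
```

View pics/l2.png

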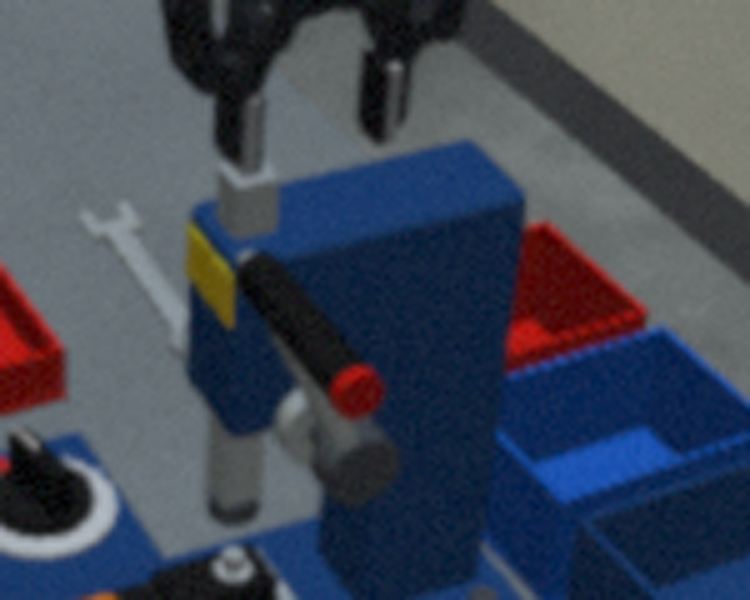

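The bar's middle is at crop (303,325), full-frame pixel (360.6,215), as predicted. The fingers are in front of and behind it. Going down and pinching.

>>> play_rows:
  deltas:
    - [-0.009,-0.002,0.08,-0.004,0.002,0,0.35]
    - [-0.009,-0.002,0.15,-0.004,0.002,0,0.35]
    - [-0.009,-0.002,0.196,-0.004,0.002,0,0.35]
    - [-0.009,-0.002,0.196,-0.004,0.002,0,0.35]
    - [-0.009,-0.002,0.196,-0.004,0.002,0,0.5]
    - [-0.009,-0.002,0.196,-0.004,0.002,0,0.6]
    - [-0.009,-0.002,0.196,-0.004,0.002,0,1]
    - [-0.009,-0.002,0.196,-0.004,0.002,0,1]
    - [-0.009,-0.002,0.196,-0.004,0.002,0,1]
  newtons: 50

```text
clock: 19.2
position: [0.5652, -0.1047, 0.3084]
tool_rot: [3.137, -0.001, 1.526]
force: [-2.7, 2.2, 8.8]
grip_width: 0.0201
finger_force: 48.6
```

```bash
cat >> h.py <<'E'
def arc(a,b,n,k=10):
    """rows of lever arc from angle a to b (rad), tool y=press x, tool z=down"""
    f=lambda t: np.array([.028-.15*np.cos(np.radians(65)-t),.185+.15*np.sin(np.radians(65)-t)])
    r=[]
    for i in range(1,n+1):
        d=f(a+(b-a)*i/n)-f(a); r.append((round(d[0]/.5,3),round(-d[1]/.5,3)))
    print(a,'->',b,r)
E
python3 - <<'E'
from h import *
plan([])
for a,b in ((0,.4),(.4,.8),(.8,1.2)): arc(a,b,8)
for a,b in ((1.2,.8),(.8,.4),(.4,.0)): arc(a,b,9)
E
```

```text
t 19.2 p [ 0.5652 -0.1047  0.3084] yaw [ 1.7975e+02 -7.0000e-02  8.7410e+01] F [-2.7  2.2  8.8] w 0.0201 ff 48.6 q [-0.46  0.46  0.79  1.67 -0.36  1.15  0.37]
0 -> 0.4 [(np.float64(-0.013), np.float64(0.007)), (np.float64(-0.027), np.float64(0.014)), (np.float64(-0.039), np.float64(0.022)), (np.float64(-0.051), np.float64(0.031)), (np.float64(-0.063), np.float64(0.04)), (np.float64(-0.075), np.float64(0.05)), (np.float64(-0.086), np.float64(0.06)), (np.float64(-0.096), np.float64(0.071))]
0.4 -> 0.8 [(np.float64(-0.01), np.float64(0.011)), (np.float64(-0.019), np.float64(0.023)), (np.float64(-0.028), np.float64(0.036)), (np.float64(-0.036), np.float64(0.048)), (np.float64(-0.043), np.float64(0.061)), (np.float64(-0.049), np.float64(0.075)), (np.float64(-0.055), np.float64(0.089)), (np.float64(-0.061), np.float64(0.103))]
0.8 -> 1.2 [(np.float64(-0.005), np.float64(0.014)), (np.float64(-0.008), np.float64(0.029)), (np.float64(-0.012), np.float64(0.043)), (np.float64(-0.014), np.float64(0.058)), (np.float64(-0.016), np.float64(0.073)), (np.float64(-0.016), np.float64(0.088)), (np.float
[... 509 characters left out ...]
float64(0.01), np.float64(-0.025)), (np.float64(0.016), np.float64(-0.037)), (np.float64(0.022), np.float64(-0.049)), (np.float64(0.029), np.float64(-0.06)), (np.float64(0.036), np.float64(-0.071)), (np.float64(0.044), np.float64(-0.082)), (np.float64(0.052), np.float64(-0.092)), (np.float64(0.061), np.float64(-0.103))]
0.4 -> 0.0 [(np.float64(0.009), np.float64(-0.01)), (np.float64(0.019), np.float64(-0.019)), (np.float64(0.029), np.float64(-0.028)), (np.float64(0.039), np.float64(-0.036)), (np.float64(0.05), np.float64(-0.044)), (np.float64(0.061), np.float64(-0.052)), (np.float64(0.072), np.float64(-0.059)), (np.float64(0.084), np.float64(-0.065)), (np.float64(0.096), np.float64(-0.071))]
```

Pinched on the 22 mm bar. Pulling in three stages.

>>> play_rows:
  deltas:
    - [0,-0.013,0.007,0,0,0,1]
    - [0,-0.027,0.014,0,0,0,1]
    - [0,-0.039,0.022,0,0,0,1]
    - [0,-0.051,0.031,0,0,0,1]
    - [0,-0.063,0.04,0,0,0,1]
    - [0,-0.075,0.05,0,0,0,1]
    - [0,-0.086,0.06,0,0,0,1]
    - [0,-0.096,0.071,0,0,0,1]

```text
clock: 20.0
position: [0.5177, -0.1024, 0.2722]
tool_rot: [3.136, -0.001, 1.526]
force: [4.1, 3.1, 7.1]
grip_width: 0.0199
finger_force: 50.1
```

>>> play_rows:
  deltas:
    - [0,-0.01,0.011,0,0,0,1]
    - [0,-0.019,0.023,0,0,0,1]
    - [0,-0.028,0.036,0,0,0,1]
    - [0,-0.036,0.048,0,0,0,1]
    - [0,-0.043,0.061,0,0,0,1]
    - [0,-0.049,0.075,0,0,0,1]
    - [0,-0.055,0.089,0,0,0,1]
    - [0,-0.061,0.103,0,0,0,1]

```text
clock: 20.8
position: [0.4882, -0.101, 0.2205]
tool_rot: [3.135, -0.001, 1.526]
force: [7.4, 1.8, 5.0]
grip_width: 0.02
finger_force: 49.9
```

```bash
python3 - <<'E'
from h import *
plan([])
o=observe()['position'][:2]-RAM; print('press xy',o@UX,o@UY)
E
```

```text
t 20.8 p [ 0.4882 -0.101   0.2205] yaw [ 1.7962e+02 -5.0000e-02  8.7430e+01] F [7.4 1.8 5. ] w 0.02 ff 49.9 q [-0.48  0.43  0.76  1.97 -0.38  0.88  0.43]
press xy -0.11416730829310164 -0.12126243550470683
```

>>> play_rows:
  deltas:
    - [0,-0.005,0.014,0,0,0,1]
    - [0,-0.008,0.029,0,0,0,1]
    - [0,-0.012,0.043,0,0,0,1]
    - [0,-0.014,0.058,0,0,0,1]
    - [0,-0.016,0.073,0,0,0,1]
    - [0,-0.016,0.088,0,0,0,1]
    - [0,-0.017,0.103,0,0,0,1]
    - [0,-0.016,0.118,0,0,0,1]
    - [0,-0.016,0.12,0,0,0,1]
    - [0,-0.016,0.12,0,0,0,1]

```text
clock: 21.8
position: [0.4813, -0.1006, 0.1611]
tool_rot: [3.134, -0.001, 1.526]
force: [8.3, 3.3, 10.7]
grip_width: 0.0202
finger_force: 55.2
```

```bash
python3 - <<'E'
from h import *
plan([])
s=shot('side')[:,:,::-1]
cv2.imwrite('pics/l3.png',cv2.resize(s[170:290,270:420],(750,600),interpolation=cv2.INTER_CUBIC))
E
```

```text
t 21.8 p [ 0.4813 -0.1006  0.1611] yaw [ 1.7956e+02 -5.0000e-02  8.7430e+01] F [ 8.3  3.3 10.7] w 0.0202 ff 55.2 q [-0.42  0.5   0.69  2.04 -0.47  0.75  0.51]
```

View pics/l3.png

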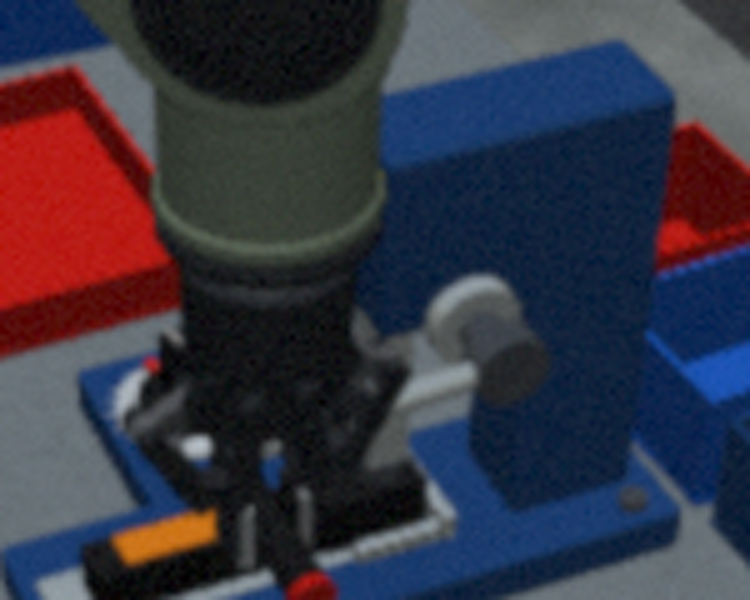

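The lever is level with the arm at its stop, and the ram is down on the handle. TCP z gives a grip height of 0.1747 against 0.1752 expected at the stop. Easing back slowly.

>>> play_rows:
  deltas:
    - [0,-0.001,-0.013,0,0,0,1]
    - [0,-0.001,-0.027,0,0,0,1]
    - [0,0,-0.04,0,0,0,1]
    - [0,0.001,-0.053,0,0,0,1]
    - [0,0.003,-0.066,0,0,0,1]
    - [0,0.005,-0.08,0,0,0,1]
    - [0,0.008,-0.093,0,0,0,1]
    - [0,0.012,-0.105,0,0,0,1]
    - [0,0.016,-0.118,0,0,0,1]

```text
clock: 22.75
position: [0.4904, -0.1011, 0.2201]
tool_rot: [3.131, 0.001, 1.527]
force: [30.4, -1.7, -14.7]
grip_width: 0.0201
finger_force: 58.7
```

>>> play_rows:
  deltas:
    - [0,0.005,-0.012,0,0,0,1]
    - [0,0.01,-0.025,0,0,0,1]
    - [0,0.016,-0.037,0,0,0,1]
    - [0,0.022,-0.049,0,0,0,1]
    - [0,0.029,-0.06,0,0,0,1]
    - [0,0.036,-0.071,0,0,0,1]
    - [0,0.044,-0.082,0,0,0,1]
    - [0,0.052,-0.092,0,0,0,1]
    - [0,0.061,-0.103,0,0,0,1]

```text
clock: 23.65
position: [0.5211, -0.1027, 0.2707]
tool_rot: [3.131, 0.002, 1.527]
force: [44.3, -8.2, -43.6]
grip_width: 0.0199
finger_force: 55.1
```

>>> play_rows:
  deltas:
    - [0,0.009,-0.01,0,0,0,1]
    - [0,0.019,-0.019,0,0,0,1]
    - [0,0.029,-0.028,0,0,0,1]
    - [0,0.039,-0.036,0,0,0,1]
    - [0,0.05,-0.044,0,0,0,1]
    - [0,0.061,-0.052,0,0,0,1]
    - [0,0.072,-0.059,0,0,0,1]
    - [0,0.084,-0.066,0,0,0,1]
    - [0,0.097,-0.073,0,0,0,1]
    - [0,0.099,-0.074,0,0,0,1]

```text
clock: 24.65
position: [0.5664, -0.1052, 0.3073]
tool_rot: [3.14, 0.0, 1.525]
force: [1.8, -2.1, -10.7]
grip_width: 0.0199
finger_force: 52.3
```

```bash
python3 - <<'E'
from h import *
plan([])
o=observe()['position'][:2]-RAM; print('press xy',o@UX,o@UY)
E
```

```text
t 24.65 p [ 0.5664 -0.1052  0.3073] yaw [1.799e+02 2.000e-02 8.740e+01] F [  1.8  -2.1 -10.7] w 0.0199 ff 52.3 q [-0.46  0.47  0.79  1.67 -0.36  1.15  0.38]
press xy -0.035842933468021 -0.1212993912312593
```

>>> play_rows:
  deltas:
    - [0,0,0,0,0,0,0.8]
    - [0,0,0,0,0,0,0.6]
    - [0,0,0,0,0,0,0.5]
    - [0,0,0,0,0,0,0.35]
    - [0,0,-0.06,0,0,0,0.35]
    - [0,0,-0.14,0,0,0,0.35]
    - [0,0,-0.2,0,0,0,0.35]
    - [0,0,-0.2,0,0,0,0.35]

```text
clock: 25.45
position: [0.567, -0.1055, 0.4115]
tool_rot: [3.133, -0.001, 1.526]
force: [-0.2, -0.6, 0.1]
grip_width: 0.0556
finger_force: 0.0
```

```bash
cat >> search.py <<'E'
from h import pr
def show(q,ways):
    for w in ways:
        q,e=follow(q,[w]); print(np.round(w,3),np.round(q,2),'E%.3f'%e if e>.002 else '', 'margin %.2f'%np.minimum(q-LO,HI-q).min())
    return q
def nestseq(yaw,tx): return [pr(-.2,0,.2,yaw),pr(-.105,0,.14,yaw),pr(-.105,0,.045,yaw),pr(-.105,0,.06,yaw),pr(-.2,0,.06,yaw),pr(-.2,0,.2,yaw),(.44,.3,.2,90),(tx,.355,.08,90),(tx,.355,.016,90),(tx,.355,.2,90)]
LEV=[(.42,-.1,.41,87),pr(-.036,-.12,.41,87),pr(-.036,-.12,.305,87),pr(-.113,-.12,.22,87),pr(-.121,-.12,.161,87),pr(-.113,-.12,.22,87),pr(-.036,-.12,.305,87),pr(-.036,-.12,.41,87)]
E
python3 - <<'E'
from search import *
from h import *
plan([])
q=observe()['qpos']
print('A');q=show(q,[(.42,-.1,.41,87),(.42,-.05,.3,40)]+nestseq(-3,.4))
print('B handle2');q=show(q,[(.42,.1,.2,90),(.43,-.2,.2,86),(.515,-.345,.12,85),(.515,-.345,.015,85),(.515,-.345,.16,85),(.43,-.15,.2,130),pr(-.2,0,.2,177),pr(-.2,0,.06,177),pr(-.105,0,.06,177),pr(-.105,0,.041,177),pr(-.105,0,.14,177),pr(-.2,0,.2,177),(.42,-.05,.3,130)]+LEV)
E
```

```text
t 25.45 p [ 0.567 -0.105  0.411] yaw [179.53  -0.05  87.41] F [-0.2 -0.6  0.1] w 0.0556 ff 0.0 q [-0.49  0.39  0.83  1.5  -0.3   1.37  0.32]
A
[ 0.42 -0.1   0.41 87.  ] [-0.86 -0.02  0.94  1.86  0.01  1.29  0.02]  margin 0.28
[ 0.42 -0.05  0.3  40.  ] [-0.9   0.17  0.94  2.04 -0.16  1.01 -0.75]  margin 0.39
[ 0.409  0.025  0.2   -3.   ] [-1.    0.43  0.92  2.16 -0.49  0.77 -1.39]  margin 0.27
[ 0.504  0.02   0.14  -3.   ] [-0.72  0.67  0.71  1.94 -0.62  0.76 -1.27]  margin 0.49
[ 0.504  0.02   0.045 -3.   ] [-0.6   0.81  0.54  1.95 -0.75  0.59 -1.17]  margin 0.43
[ 0.504  0.02   0.06  -3.   ] [-0.62  0.79  0.57  1.95 -0.73  0.61 -1.19]  margin 0.45
[ 0.409  0.025  0.06  -3.   ] [-0.67  0.67  0.53  2.21 -0.79  0.46 -1.12]  margin 0.22
[ 0.409  0.025  0.2   -3.   ] [-1.01  0.43  0.92  2.16 -0.5   0.77 -1.38]  margin 0.27
[ 0.44  0.3   0.2  90.  ] [-1.06  0.48  0.43  1.86 -0.26  0.85 -0.5 ]  margin 0.57
[ 0.4    0.355  0.08  90.   ] [-1.1   0.68  0.32  1.89 -0.35  0.62 -0.55]  margin 0.46
[ 0.4    0.355  0.016 90.   ] [-1.05  0.8   0.26  1.88 -0.39  0.51 -0.52]  margin 0.35
[ 0.4    0.3
[... 1223 characters left out ...]
gin 0.36
[ 0.42 -0.1   0.41 87.  ] [-0.32 -0.04  0.41  1.88  0.02  1.29  0.03]  margin 0.26
[ 0.566 -0.104  0.41  87.   ] [-0.23  0.32  0.4   1.5  -0.12  1.35  0.12]  margin 0.58
[ 0.566 -0.104  0.305 87.   ] [-0.22  0.4   0.38  1.65 -0.16  1.12  0.15]  margin 0.70
[ 0.489 -0.1    0.22  87.   ] [-0.24  0.37  0.38  1.95 -0.18  0.86  0.18]  margin 0.48
[ 0.482 -0.099  0.161 87.   ] [-0.21  0.46  0.34  2.01 -0.23  0.72  0.22]  margin 0.42
[ 0.489 -0.1    0.22  87.   ] [-0.24  0.37  0.38  1.95 -0.18  0.86  0.18]  margin 0.48
[ 0.566 -0.104  0.305 87.   ] [-0.22  0.4   0.38  1.65 -0.16  1.12  0.15]  margin 0.70
[ 0.566 -0.104  0.41  87.   ] [-0.24  0.32  0.4   1.5  -0.13  1.35  0.12]  margin 0.58
```

```bash
python3 - <<'E'
from h import *
plan([(.42,-.1,.41,87),pr(-.17,0,.16,170),pr(-.105,0,.13,177),pr(-.105,0,.045,177)])
E
```

```text
t 25.45 p [ 0.567  -0.1055  0.4115] yaw [ 1.7953e+02 -5.0000e-02  8.7410e+01] F [-0.2 -0.6  0.1] w 0.0556 ff 0.0 q [-0.49  0.39  0.83  1.5  -0.3   1.37  0.32]
-> (0.42, -0.1, 0.41, 87) [-0.002 -0.294  0.001] [ 0.004 -0.     0.003] rows 2.9
-> (np.float64(0.4389), np.float64(0.0231), 0.16, 170) [0.248 0.025 0.5  ] [ 0.     0.    -0.692] rows 9.7
-> (np.float64(0.5039), np.float64(0.0196), 0.13, 177) [-0.129  0.016  0.06 ] [ 0.     0.    -0.058] rows 1.4
-> (np.float64(0.5039), np.float64(0.0196), 0.045, 177) [ 0.   -0.    0.17] [0. 0. 0.] rows 1.7
```

>>> play_rows:
  deltas:
    - [-0.002,-0.09,0,0.004,0,0,0.35]
    - [-0.002,-0.18,0,0.004,0,0,0.35]
    - [-0.002,-0.26,0,0.004,0,0,0.35]
    - [-0.002,-0.294,0,0.004,0,0,0.35]
    - [-0.002,-0.294,0,0.004,0,0,0.35]

```text
clock: 25.95
position: [0.4174, -0.0991, 0.4073]
tool_rot: [-3.137, -0.004, 1.527]
force: [0.3, 0.1, -0.0]
grip_width: 0.0557
finger_force: 0.0
```

>>> play_rows:
  deltas:
    - [0.025,0.002,0.05,0,0,-0.07,0.35]
    - [0.05,0.005,0.1,0,0,-0.14,0.35]
    - [0.075,0.007,0.15,0,0,-0.21,0.35]
    - [0.1,0.01,0.2,0,0,-0.28,0.35]
    - [0.125,0.012,0.25,0,0,-0.35,0.35]
    - [0.15,0.015,0.3,0,0,-0.42,0.35]
    - [0.175,0.017,0.35,0,0,-0.49,0.35]
    - [0.2,0.02,0.4,0,0,-0.56,0.35]
    - [0.225,0.022,0.45,0,0,-0.63,0.35]
    - [0.248,0.025,0.5,0,0,-0.692,0.35]

```text
clock: 26.95
position: [0.4362, 0.0248, 0.1556]
tool_rot: [-3.141, -0.006, 2.981]
force: [0.8, 0.0, -0.2]
grip_width: 0.0554
finger_force: 0.0
```

```bash
python3 - <<'E'
from h import *
plan([pr(-.105,0,.12,177),pr(-.105,0,.045,177),pr(-.105,0,.06,177),pr(-.22,0,.07,177)])
s=shot('side')[:,:,::-1]
cv2.imwrite('pics/n4.png',cv2.resize(s[170:290,270:420],(750,600),interpolation=cv2.INTER_CUBIC))
E
```

```text
t 26.95 p [0.4362 0.0248 0.1556] yaw [-179.99   -0.35  170.8 ] F [ 0.8  0.  -0.2] w 0.0554 ff 0.0 q [-0.57  0.39  0.47  2.16 -0.29  0.66  1.52]
-> (np.float64(0.5039), np.float64(0.0196), 0.12, 177) [-0.136  0.011  0.07 ] [ 0.    -0.003 -0.052] rows 1.5
-> (np.float64(0.5039), np.float64(0.0196), 0.045, 177) [ 0.   -0.    0.15] [0. 0. 0.] rows 1.5
-> (np.float64(0.5039), np.float64(0.0196), 0.06, 177) [ 0.    0.   -0.03] [0. 0. 0.] rows 0.3
-> (np.float64(0.389), np.float64(0.0258), 0.07, 177) [ 0.23  0.   -0.02] [0. 0. 0.] rows 2.3
```

View pics/n4.png

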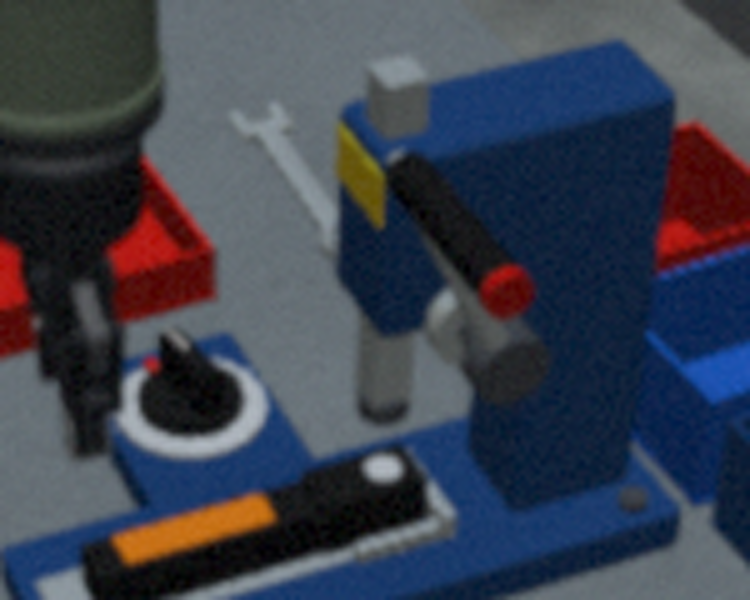

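The pin is flush: a plain disc at crop (383,468). The lever is back up at rest and the dial is on its mark. One view is left, so I'll check by numbers from here. Grasping and withdrawing the handle.

>>> play_rows:
  deltas:
    - [-0.07,0.011,0.035,0,-0.003,-0.052,0.35]
    - [-0.136,0.011,0.07,0,-0.003,-0.052,0.35]
    - [-0.136,0.011,0.07,0,-0.003,-0.052,0.35]
    - [-0.136,0.011,0.15,0,-0.003,-0.052,0.35]
    - [-0.136,0.011,0.22,0,-0.003,-0.052,0.35]
    - [-0.136,0.011,0.22,0,-0.003,-0.052,0.6]
    - [-0.136,0.011,0.22,0,-0.003,-0.052,1]
    - [-0.136,0.011,0.22,0,-0.003,-0.052,1]
    - [-0.136,0.011,0.22,0,-0.003,-0.052,1]
    - [-0.136,0.011,0.22,0,-0.003,-0.052,1]
  newtons: 60

```text
clock: 28.0
position: [0.5038, 0.0188, 0.048]
tool_rot: [3.141, 0.002, 3.084]
force: [1.4, -0.4, -1.9]
grip_width: 0.0284
finger_force: 63.6
```

>>> play_rows:
  deltas:
    - [0,0,-0.02,0,0,0,1]
    - [0,0,-0.036,0,0,0,1]
    - [0.05,0,-0.036,0,0,0,1]
    - [0.12,0,-0.04,0,0,0,1]
    - [0.2,0,-0.06,0,0,0,1]
    - [0.22,0,-0.14,0,0,0,1]
    - [0.22,0,-0.22,0,0,0,1]
    - [0.22,0,-0.3,0,0,0,1]
    - [0.22,0,-0.3,0,0,0,1]

```text
clock: 28.9
position: [0.3952, 0.0252, 0.2012]
tool_rot: [3.138, 0.007, 3.084]
force: [0.8, -0.1, -2.2]
grip_width: 0.0284
finger_force: 63.7
```

```bash
python3 - <<'E'
from h import *
t=cv2.imread('pics/top0.png')
# tray floor/rim: orient with red mask hull
m=cv2.inRange(cv2.cvtColor(t,cv2.COLOR_BGR2HSV),(0,150,60),(8,255,255)); k=np.zeros_like(m);k[180:300,150:260]=m[180:300,150:260]
c=max(cv2.findContours(k,0,1)[0],key=cv2.contourArea); h=cv2.approxPolyDP(cv2.convexHull(c),4,True)[:,0]; print(h.tolist())
for p in h: print(np.round(onz('top',*p,.04)[:2],4))
plan([(.40,.25,.2,90)])
handles(shot('top')[:,:,::-1].copy())
E
```

```text
[[171, 190], [242, 194], [235, 284], [163, 280]]
[0.6273 0.4928]
[0.6212 0.2634]
[0.3314 0.2712]
[0.3375 0.4986]
t 28.9 p [0.3952 0.0252 0.2012] yaw [179.77   0.41 176.68] F [ 0.8 -0.1 -2.2] w 0.0284 ff 63.7 q [-0.69  0.23  0.56  2.22 -0.18  0.73  1.51]
-> (0.4, 0.25, 0.2, 90) [0.016 0.449 0.004] [0.004 0.001 0.722] rows 10.1
handle px [428.5 231.5] mid [ 0.515  -0.3776] pindir -94.1 [np.uint8(48), np.uint8(118)]
handle px [450. 210.] mid [ 0.5885 -0.375 ] pindir 91.7 [np.uint8(138), np.uint8(50)]
```

>>> play_rows:
  deltas:
    - [0,0.045,0,0.004,0,0.072,1]
    - [0,0.09,0,0.004,0,0.144,1]
    - [0,0.135,0,0.004,0,0.216,1]
    - [0,0.18,0,0.004,0,0.288,1]
    - [0.005,0.23,0,0.004,0,0.36,1]
    - [0.008,0.28,0,0.004,0,0.432,1]
    - [0.01,0.33,0,0.004,0,0.504,1]
    - [0.012,0.38,0,0.004,0,0.576,1]
    - [0.016,0.42,0,0.004,0,0.648,1]
    - [0.016,0.449,0,0.004,0,0.72,1]

```text
clock: 29.95
position: [0.3977, 0.2505, 0.1961]
tool_rot: [-3.136, 0.006, 1.579]
force: [-0.6, -0.2, -1.2]
grip_width: 0.0281
finger_force: 63.8
```

```bash
cat >> h.py <<'E'
TY=np.radians(-1.3); TC=np.array([.479,.3815])
def slot(tx,pd,z):
    """TCP for handle mid at tray x=tx; pd=+1: pin dir = yaw (88.7), -1: opposite"""
    u=np.array([np.cos(TY),np.sin(TY)]); w=np.array([-u[1],u[0]]); m=TC+tx*u-pd*.03*w; return (*np.round(m,4),z,88.7)
E
python3 - <<'E'
from h import *
plan([slot(-.085,-1,.1),slot(-.085,-1,.024)])
E
```

```text
t 29.95 p [0.3977 0.2505 0.1961] yaw [-179.68    0.33   90.47] F [-0.6 -0.2 -1.2] w 0.0281 ff 63.8 q [-1.32  0.46  0.85  2.05 -0.46  0.84 -0.2 ]
-> (np.float64(0.3947), np.float64(0.4134), 0.1, 88.7) [ 0.327 -0.002  0.19 ] [-0.003  0.003  0.015] rows 3.8
-> (np.float64(0.3947), np.float64(0.4134), 0.024, 88.7) [ 0.    -0.     0.152] [0. 0. 0.] rows 1.5
```

>>> play_rows:
  deltas:
    - [0.09,0,0.02,-0.003,0.003,0.015,1]
    - [0.18,0,0.06,-0.003,0.003,0.015,1]
    - [0.26,-0.002,0.12,-0.003,0.003,0.015,1]
    - [0.327,-0.002,0.19,-0.003,0.003,0.015,1]
    - [0.327,-0.002,0.19,-0.003,0.003,0.015,1]

```text
clock: 30.45
position: [0.3917, 0.4148, 0.0954]
tool_rot: [-3.139, 0.003, 1.558]
force: [-0.4, -0.2, -2.0]
grip_width: 0.0286
finger_force: 63.7
```

```bash
python3 - <<'E'
from h import *
plan([slot(-.085,-1,.025)])
E
```

```text
t 30.45 p [0.3917 0.4148 0.0954] yaw [-179.84    0.2    89.24] F [-0.4 -0.2 -2. ] w 0.0286 ff 63.7 q [-1.37  0.74  0.68  1.88 -0.66  0.77 -0.34]
-> (np.float64(0.3947), np.float64(0.4134), 0.025, 88.7) [-0.002  0.007  0.141] [-0.001  0.002  0.005] rows 1.4
```

>>> play_rows:
  deltas:
    - [-0.002,0.007,0.05,0,0,0.005,1]
    - [-0.002,0.007,0.1,0,0,0.005,1]
    - [-0.002,0.007,0.13,0,0,0.005,1]
    - [-0.002,0.007,0.141,0,0,0.005,1]
    - [-0.002,0.007,0.141,0,0,0.005,1]
    - [-0.002,0.007,0.141,0,0,0.005,0.6]
    - [-0.002,0.007,0.141,0,0,0.005,0.45]
    - [-0.002,0.007,0.141,0,0,0.005,0.45]

```text
clock: 31.25
position: [0.3984, 0.4119, 0.0313]
tool_rot: [3.14, -0.002, 1.543]
force: [-1.3, 0.5, 0.5]
grip_width: 0.0472
finger_force: 0.0
```

>>> play_rows:
  deltas:
    - [0,0,-0.07,0,0,0,0.45]
    - [0,0,-0.15,0,0,0,0.45]
    - [0,0,-0.25,0,0,0,0.45]
    - [0,0,-0.33,0,0,0,0.45]
    - [0,0,-0.35,0,0,0,0.45]

```text
clock: 31.75
position: [0.3992, 0.4121, 0.2099]
tool_rot: [3.137, -0.006, 1.542]
force: [0.6, 0.2, -1.1]
grip_width: 0.0464
finger_force: 0.0
```

```bash
python3 - <<'E'
from search import *
from h import *
q=observe()['qpos']; a=np.radians(-94.1); g2=np.array([.515,-.376])-.03*np.array([np.cos(a),np.sin(a)]); print(g2)
show(q,[(.42,.06,.2,90),(.43,-.2,.2,86),(*g2,.12,86),(*g2,.017,86)])
plan([(.42,.06,.2,90),(.43,-.2,.2,86),(*g2,.12,86),(*g2,.017,86)])
E
```

```text
[ 0.517 -0.346]
[ 0.42  0.06  0.2  90.  ] [-1.03  0.44  0.87  2.13 -0.48  0.78  0.14]  margin 0.30
[ 0.43 -0.2   0.2  86.  ] [-0.36  0.52  0.81  2.   -0.51  0.84  0.67]  margin 0.43
[ 0.517 -0.346  0.12  86.   ] [ 0.06  0.86  0.63  1.6  -0.61  0.89  0.85]  margin 0.65
[ 0.517 -0.346  0.017 86.   ] [ 0.13  1.    0.52  1.59 -0.68  0.74  0.9 ]  margin 0.58
t 31.75 p [0.399 0.412 0.21 ] yaw [179.75  -0.34  88.36] F [ 0.6  0.2 -1.1] w 0.0464 ff 0.0 q [-1.46  0.6   0.83  1.8  -0.53  0.97 -0.44]
-> (0.42, 0.06, 0.2, 90) [-0.703  0.062  0.016] [ 0.002 -0.003 -0.014] rows 7.1
-> (0.43, -0.2, 0.2, 86) [-0.52  0.02  0.  ] [ 0.    -0.     0.033] rows 5.2
-> (np.float64(0.5171449233299806), np.float64(-0.3460767765120717), 0.12, 86) [-0.279  0.194  0.16 ] [0. 0. 0.] rows 3.8
-> (np.float64(0.5171449233299806), np.float64(-0.3460767765120717), 0.017, 86) [ 0.    -0.     0.206] [0. 0. 0.] rows 2.1
```

>>> play_rows:
  deltas:
    - [-0.1,0.01,0,0.002,-0.003,0,0.4]
    - [-0.2,0.02,0.01,0.002,-0.003,0,0.4]
    - [-0.3,0.03,0.016,0.002,-0.003,0,0.4]
    - [-0.4,0.04,0.016,0.002,-0.003,0,0.4]
    - [-0.5,0.05,0.016,0.002,-0.003,0,0.4]
    - [-0.6,0.062,0.016,0.002,-0.003,0,0.35]
    - [-0.69,0.062,0.016,0.002,-0.003,-0.014,0.35]
    - [-0.703,0.062,0.016,0.002,-0.003,-0.014,0.35]

```text
clock: 32.55
position: [0.4184, 0.0544, 0.1975]
tool_rot: [-3.139, 0.005, 1.567]
force: [-0.7, 0.9, -0.8]
grip_width: 0.0555
finger_force: 0.0
```

>>> play_rows:
  deltas:
    - [-0.1,0.004,0,0,0,0.006,0.35]
    - [-0.2,0.008,0,0,0,0.012,0.35]
    - [-0.3,0.012,0,0,0,0.02,0.35]
    - [-0.4,0.016,0,0,0,0.033,0.35]
    - [-0.5,0.02,0,0,0,0.033,0.35]
    - [-0.52,0.02,0,0,0,0.033,0.35]
    - [-0.52,0.02,0,0,0,0.033,0.35]

```text
clock: 33.25
position: [0.4288, -0.2027, 0.1984]
tool_rot: [-3.139, 0.006, 1.499]
force: [-0.5, -0.3, -0.1]
grip_width: 0.0553
finger_force: 0.0
```

```bash
cat >> h.py <<'E'
def trayck(t):
    m=cv2.inRange(cv2.cvtColor(t,cv2.COLOR_BGR2HSV),(9,150,110),(22,255,255)); k=np.zeros_like(m); k[180:295,150:255]=m[180:295,150:255]
    u=np.array([np.cos(TY),np.sin(TY)]); w=np.array([-u[1],u[0]])
    for c in cv2.findContours(k,cv2.RETR_EXTERNAL,cv2.CHAIN_APPROX_NONE)[0]:
        if cv2.contourArea(c)<40: continue
        b=cv2.minAreaRect(c); q=np.array([onz('top',*p,.037)[:2] for p in cv2.boxPoints(b)]); e=max((q[1]-q[0],q[2]-q[1]),key=np.linalg.norm); o=q.mean(0)-TC
        print('tray strip px',np.round(b[0],1),'size',np.round(b[1],1),'tray xy',np.round([o@u,o@w],4),'ang %.1f'%np.degrees(np.arctan2(e[1],e[0])))
def dialck(t):
    g=cv2.cvtColor(t,cv2.COLOR_BGR2GRAY).astype(float); D=np.array([.5552,.1429]); b=[]
    for a in range(60,141,2):
        u=np.array([np.cos(np.radians(a)),np.sin(np.radians(a))]); s=[]
        for r in np.linspace(.006,.022,9):
            p=proj('top',(*(D+r*u),.076)); s.append(cv2.getRectSubPix(g.astype(np.float32),(1,1),tuple(map(float,p)))[0,0])
        b.append((np.mean(s),a))
    print('dial streak',sorted(b)[-3:])
E
python3 - <<'E'
from h import *
t=shot('top','top3.png')[:,:,::-1].copy(); shot('side','side3.png'); trayck(t); handles(t); dialck(t); dialck(cv2.imread('pics/top2.png'))
g2=(.517,-.346)
plan([(*g2,.12,86),(*g2,.017,86)])
E
```

```text
tray strip px [191.  261.2] size [28.1  8.9] tray xy [-0.0802  0.0318] ang -91.2
handle px [449.5 210. ] mid [ 0.5885 -0.3734] pindir 91.7 [np.uint8(134), np.uint8(60)]
dial streak [(np.float32(131.06863), 106), (np.float32(131.53752), 102), (np.float32(131.63637), 104)]
dial streak [(np.float32(130.9375), 100), (np.float32(131.60806), 102), (np.float32(131.64117), 104)]
t 33.35 p [ 0.4293 -0.2     0.1982] yaw [-179.84    0.26   86.12] F [ 0.2 -0.1  0.1] w 0.0554 ff 0.0 q [-0.32  0.45  0.84  2.05 -0.44  0.83  0.71]
-> (0.517, -0.346, 0.12, 86) [-0.279  0.195  0.157] [-0.001  0.002  0.001] rows 3.7
-> (0.517, -0.346, 0.017, 86) [ 0.    -0.     0.206] [0. 0. 0.] rows 2.1
```

```bash
cat >> h.py <<'E'
def sideor(s):
    m=cv2.inRange(cv2.cvtColor(s,cv2.COLOR_BGR2HSV),(8,150,90),(22,255,255)); k=np.zeros_like(m); k[330:450,290:480]=m[330:450,290:480]
    for c in cv2.findContours(k,cv2.RETR_EXTERNAL,cv2.CHAIN_APPROX_NONE)[0]:
        if cv2.contourArea(c)<60: continue
        b=cv2.minAreaRect(c); q=np.array([onz('side',*p,.035)[:2] for p in cv2.boxPoints(b)]); e=max((q[1]-q[0],q[2]-q[1]),key=np.linalg.norm)
        print('side strip px',np.round(b[0],1),'size',np.round(b[1],1),'ctr',np.round(q.mean(0),4),'ang %.1f'%np.degrees(np.arctan2(e[1],e[0])))
E
python3 - <<'E'
from h import *
for n in('side0','side3'): print(n); sideor(cv2.imread(f'pics/{n}.png'))
E
```

```text
side0
side strip px [360.  418.5] size [40.2 11.4] ctr [ 0.4243 -0.3855] ang -97.0
side strip px [432.9 396.6] size [41.2 10.3] ctr [ 0.5894 -0.4092] ang -90.3
side strip px [386.6 384.7] size [38.  10.4] ctr [ 0.5166 -0.3402] ang -94.6
side3
side strip px [432.9 396.6] size [41.2 10.4] ctr [ 0.5896 -0.4092] ang -90.7
side strip px [386.6 384.7] size [38.  10.4] ctr [ 0.5166 -0.3402] ang -94.6
```

>>> play_rows:
  deltas:
    - [-0.07,0.05,0.04,-0.001,0.002,0,0.35]
    - [-0.14,0.1,0.08,-0.001,0.002,0,0.35]
    - [-0.21,0.15,0.12,-0.001,0.002,0,0.35]
    - [-0.279,0.195,0.157,-0.001,0.002,0,0.35]
    - [-0.279,0.195,0.157,-0.001,0.002,0,0.35]
    - [-0.279,0.195,0.157,-0.001,0.002,0,0.35]

```text
clock: 33.95
position: [0.517, -0.3457, 0.1195]
tool_rot: [-3.14, 0.0, 1.504]
force: [0.1, 0.1, 0.6]
grip_width: 0.0554
finger_force: 0.0
```

```bash
python3 - <<'E'
from h import *
sideor(shot('side')[:,:,::-1].copy())
plan([(.517,-.346,.017,86)])
E
```

```text
side strip px [432.9 396.6] size [41.2 10.4] ctr [ 0.5896 -0.4092] ang -90.7
side strip px [386.6 384.7] size [38.  10.4] ctr [ 0.5166 -0.3402] ang -94.6
t 34.0 p [ 0.5172 -0.3453  0.1203] yaw [-1.7995e+02  2.0000e-02  8.6190e+01] F [0.2 0.3 0.6] w 0.0556 ff 0.0 q [ 0.07  0.76  0.67  1.72 -0.59  0.87  0.93]
-> (0.517, -0.346, 0.017, 86) [-0.001 -0.     0.207] [-0.     0.     0.002] rows 2.1
```

>>> play_rows:
  deltas:
    - [0,0,0.08,0,0,0,0.35]
    - [0,0,0.16,0,0,0,0.35]
    - [0,0,0.207,0,0,0,0.35]
    - [0,0,0.207,0,0,0,0.35]
    - [0,0,0.207,0,0,0,0.7]
    - [0,0,0.207,0,0,0,1]
    - [0,0,0.207,0,0,0,1]
    - [0,0,0.207,0,0,0,1]
    - [0,0,0.207,0,0,0,1]
  newtons: 60

```text
clock: 34.9
position: [0.5178, -0.3472, 0.0193]
tool_rot: [3.139, 0.001, 1.503]
force: [-0.9, 2.8, 9.2]
grip_width: 0.0288
finger_force: 60.3
```

```bash
python3 - <<'E'
from h import *
plan([(.517,-.346,.17,86),(.43,-.15,.2,130),pr(-.2,0,.17,177)])
E
```

```text
t 34.9 p [ 0.5178 -0.3472  0.0193] yaw [1.7986e+02 8.0000e-02 8.6120e+01] F [-0.9  2.8  9.2] w 0.0288 ff 60.3 q [ 0.14  0.89  0.56  1.76 -0.69  0.7   1.01]
-> (0.517, -0.346, 0.17, 86) [ 0.002 -0.001 -0.301] [0.001 0.001 0.001] rows 3.0
-> (0.43, -0.15, 0.2, 130) [ 0.379 -0.201 -0.06 ] [-0.     0.    -0.367] rows 5.1
-> (np.float64(0.409), np.float64(0.0247), 0.17, 177) [0.295 0.192 0.06 ] [ 0.     0.    -0.392] rows 5.5
```

>>> play_rows:
  deltas:
    - [0,0,-0.08,0,0,0,1]
    - [0,0,-0.17,0,0,0,1]
    - [0,0,-0.26,0,0,0,1]
    - [0,0,-0.301,0,0,0,1]
    - [0,0,-0.301,0,0,0,1]

```text
clock: 35.4
position: [0.5181, -0.3478, 0.172]
tool_rot: [3.136, 0.003, 1.503]
force: [-0.6, -0.1, -2.2]
grip_width: 0.0285
finger_force: 60.0
```

>>> play_rows:
  deltas:
    - [0.07,-0.04,-0.01,0,0,-0.07,1]
    - [0.14,-0.08,-0.02,0,0,-0.14,1]
    - [0.21,-0.12,-0.03,0,0,-0.21,1]
    - [0.28,-0.16,-0.04,0,0,-0.28,1]
    - [0.35,-0.19,-0.05,0,0,-0.34,1]
    - [0.379,-0.201,-0.06,0,0,-0.367,1]
    - [0.379,-0.201,-0.06,0,0,-0.367,1]

```text
clock: 36.1
position: [0.4291, -0.1488, 0.1979]
tool_rot: [3.14, -0.0, 2.276]
force: [0.2, -0.8, -0.8]
grip_width: 0.0284
finger_force: 60.1
```

>>> play_rows:
  deltas:
    - [0.05,0.03,0.01,0,0,-0.068,1]
    - [0.1,0.065,0.02,0,0,-0.136,1]
    - [0.15,0.1,0.03,0,0,-0.204,1]
    - [0.2,0.13,0.04,0,0,-0.272,1]
    - [0.25,0.165,0.05,0,0,-0.34,1]
    - [0.295,0.192,0.06,0,0,-0.392,1]
    - [0.295,0.192,0.06,0,0,-0.392,1]

```text
clock: 36.8
position: [0.4072, 0.0258, 0.1665]
tool_rot: [-3.141, -0.001, 3.099]
force: [0.2, -0.4, -1.6]
grip_width: 0.0286
finger_force: 60.0
```

```bash
python3 - <<'E'
from h import *
plan([pr(-.2,0,.065,177),pr(-.105,0,.065,177),pr(-.105,0,.046,177)])
E
```

```text
t 36.8 p [0.4072 0.0258 0.1665] yaw [-1.7998e+02 -7.0000e-02  1.7753e+02] F [ 0.2 -0.4 -1.6] w 0.0286 ff 60.0 q [-0.5   0.3   0.35  2.22 -0.17  0.65  1.5 ]
-> (np.float64(0.409), np.float64(0.0247), 0.065, 177) [-0.004 -0.002  0.203] [-0.    -0.001  0.004] rows 2.0
-> (np.float64(0.5039), np.float64(0.0196), 0.065, 177) [-0.19 -0.   -0.  ] [0. 0. 0.] rows 1.9
-> (np.float64(0.5039), np.float64(0.0196), 0.046, 177) [ 0.    -0.     0.038] [0. 0. 0.] rows 0.4
```

>>> play_rows:
  deltas:
    - [-0.004,-0.002,0.07,0,0,0.004,1]
    - [-0.004,-0.002,0.14,0,0,0.004,1]
    - [-0.004,-0.002,0.203,0,0,0.004,1]
    - [-0.004,-0.002,0.203,0,0,0.004,1]
    - [-0.06,-0.002,0.203,0,0,0.004,1]
    - [-0.12,-0.002,0.203,0,0,0.004,1]
    - [-0.17,-0.002,0.203,0,0,0.004,1]
    - [-0.194,-0.002,0.203,0,0,0.004,1]
    - [-0.194,-0.002,0.203,0,0,0.004,1]
    - [-0.194,-0.002,0.203,0,0,0.004,1]

```text
clock: 37.8
position: [0.5043, 0.0171, 0.0666]
tool_rot: [-3.14, 0.0, 3.083]
force: [0.9, 0.4, -0.8]
grip_width: 0.0287
finger_force: 60.1
```

```bash
python3 - <<'E'
from h import *
plan([pr(-.105,0,.046,177)])
sidepin(-.105,observe()['position'][2]-.016+.036)
E
```

```text
t 37.8 p [0.5043 0.0171 0.0666] yaw [-179.93    0.    176.63] F [ 0.9  0.4 -0.8] w 0.0287 ff 60.1 q [-0.34  0.61  0.25  2.05 -0.29  0.52  1.64]
-> (np.float64(0.5039), np.float64(0.0196), 0.046, 177) [0.001 0.005 0.041] [-0.001  0.    -0.003] rows 0.4
exp [346.7 257.4]
blob [347.1 259.5] 13 press xy [-0.0029 -0.0081]
```

>>> play_rows:
  deltas:
    - [0.001,0.005,0.014,0,0,-0.003,1]
    - [0.001,0.005,0.028,0,0,-0.003,1]
    - [0.001,0.005,0.04,0,0,-0.003,1]
    - [0.001,0.005,0.04,0,0,-0.003,1]
    - [0.001,0.005,0.04,0,0,-0.003,1]

```text
clock: 38.35
position: [0.504, 0.0199, 0.0451]
tool_rot: [-3.14, -0.001, 3.09]
force: [0.1, 0.1, -2.0]
grip_width: 0.0285
finger_force: 63.4
```

>>> play_rows:
  deltas:
    - [0,0,0,0,0,0,0.7]
    - [0,0,0,0,0,0,0.45]
    - [0,0,0,0,0,0,0.35]
    - [0,0,0,0,0,0,0.35]
    - [0,0,-0.06,0,0,0,0.35]
    - [0,0,-0.14,0,0,0,0.35]
    - [0,0,-0.2,0,0,0,0.35]
    - [0,0,-0.2,0,0,0,0.35]

```text
clock: 39.15
position: [0.5059, 0.0202, 0.149]
tool_rot: [3.141, 0.005, 3.09]
force: [1.0, 0.4, -0.6]
grip_width: 0.0555
finger_force: 0.0
```

```bash
cat >> h.py <<'E'
def nestck(s):
    """strip of the handle on the press in the side view, as press x,y of its centre (z=.062) and angle"""
    m=cv2.inRange(cv2.cvtColor(s,cv2.COLOR_BGR2HSV),(8,150,90),(20,255,255)); k=np.zeros_like(m); k[245:300,275:345]=m[245:300,275:345]
    for c in cv2.findContours(k,cv2.RETR_EXTERNAL,cv2.CHAIN_APPROX_NONE)[0]:
        if cv2.contourArea(c)<40: continue
        b=cv2.minAreaRect(c); q=np.array([onz('side',*p,.062)[:2] for p in cv2.boxPoints(b)]); o=q.mean(0)-RAM; e=max((q[1]-q[0],q[2]-q[1]),key=np.linalg.norm)
        print('nest strip px',np.round(b[0],1),np.round(b[1],1),'press xy',np.round([o@UX,o@UY],4),'ang %.1f'%np.degrees(np.arctan2(e[1],e[0])))
E
python3 - <<'E'
from h import *
nestck(cv2.resize(cv2.imread('pics/n4.png'),(150,120),interpolation=cv2.INTER_AREA) if 0 else np.pad(cv2.resize(cv2.imread('pics/n4.png'),(150,120),interpolation=cv2.INTER_AREA),((170,190),(270,220),(0,0))))
s=shot('side')[:,:,::-1].copy(); nestck(s)
plan([(.42,-.05,.30,130),(.42,-.1,.41,87),pr(-.036,-.12,.41,87),pr(-.036,-.12,.305,87)])
E
```

```text
nest strip px [308.3 275.5] [ 6.6 32.7] press xy [-0.1112 -0.0011] ang -2.7
nest strip px [308.  275.4] [ 6.6 32.7] press xy [-0.1118 -0.0004] ang -3.1
t 39.2 p [0.5051 0.0204 0.1472] yaw [1.8000e+02 1.6000e-01 1.7706e+02] F [ 0.5  0.6 -0.4] w 0.056 ff 0.0 q [-0.41  0.47  0.33  2.01 -0.23  0.7   1.59]
-> (0.42, -0.05, 0.3, 130) [ 0.162 -0.149 -0.306] [0.001 0.001 0.392] rows 5.5
-> (0.42, -0.1, 0.41, 87) [-0.077 -0.064 -0.22 ] [ 0.    -0.     0.358] rows 5.0
-> (np.float64(0.5663), np.float64(-0.1039), 0.41, 87) [0.008 0.293 0.   ] [0. 0. 0.] rows 2.9
-> (np.float64(0.5663), np.float64(-0.1039), 0.305, 87) [-0.   -0.    0.21] [0. 0. 0.] rows 2.1
```

Handle 2 is seated within 1 mm of where handle 1 sat. To the lever again.

>>> play_rows:
  deltas:
    - [0.04,-0.02,-0.05,0,0,0.068,0.35]
    - [0.08,-0.04,-0.1,0,0,0.136,0.35]
    - [0.12,-0.07,-0.16,0,0,0.204,0.35]
    - [0.162,-0.1,-0.22,0,0,0.272,0.35]
    - [0.162,-0.13,-0.28,0,0,0.34,0.35]
    - [0.162,-0.149,-0.306,0,0,0.392,0.35]
    - [0.162,-0.149,-0.306,0,0,0.392,0.35]

```text
clock: 39.9
position: [0.4199, -0.0507, 0.2995]
tool_rot: [3.141, 0.001, 2.265]
force: [0.7, 0.5, 0.1]
grip_width: 0.0554
finger_force: 0.0
```

>>> play_rows:
  deltas:
    - [-0.015,-0.012,-0.044,0,0,0.07,0.35]
    - [-0.03,-0.025,-0.088,0,0,0.14,0.35]
    - [-0.045,-0.038,-0.132,0,0,0.21,0.35]
    - [-0.06,-0.05,-0.176,0,0,0.28,0.35]
    - [-0.077,-0.064,-0.22,0,0,0.358,0.35]
    - [-0.077,-0.064,-0.22,0,0,0.358,0.35]
    - [-0.077,-0.064,-0.22,0,0,0.358,0.35]

```text
clock: 40.6
position: [0.4199, -0.0993, 0.4076]
tool_rot: [-3.14, 0.001, 1.523]
force: [0.1, 0.7, 0.3]
grip_width: 0.0553
finger_force: 0.0
```

>>> play_rows:
  deltas:
    - [0.008,0.09,0,0,0,0,0.35]
    - [0.008,0.18,0,0,0,0,0.35]
    - [0.008,0.26,0,0,0,0,0.35]
    - [0.008,0.293,0,0,0,0,0.35]
    - [0.008,0.293,0,0,0,0,0.35]
    - [0.008,0.293,0,0,0,0,0.35]

```text
clock: 41.2
position: [0.566, -0.1032, 0.4069]
tool_rot: [-3.139, 0.002, 1.521]
force: [-0.3, -0.0, -0.8]
grip_width: 0.0554
finger_force: 0.0
```

```bash
python3 - <<'E'
from h import *
plan([pr(-.036,-.12,.308,87)])
E
```

```text
t 41.2 p [ 0.566  -0.1032  0.4069] yaw [-1.7982e+02  9.0000e-02  8.7170e+01] F [-0.3 -0.  -0.8] w 0.0554 ff 0.0 q [-0.46  0.39  0.78  1.5  -0.27  1.37  0.29]
-> (np.float64(0.5663), np.float64(-0.1039), 0.308, 87) [-0.001  0.001  0.198] [-0.001  0.001  0.001] rows 2.0
```

>>> play_rows:
  deltas:
    - [0,0.001,0.08,0,0,0,0.35]
    - [0,0.001,0.15,0,0,0,0.35]
    - [0,0.001,0.198,0,0,0,0.35]
    - [0,0.001,0.198,0,0,0,0.35]
    - [0,0.001,0.198,0,0,0,0.5]
    - [0,0.001,0.198,0,0,0,0.6]
    - [0,0.001,0.198,0,0,0,1]
    - [0,0.001,0.198,0,0,0,1]
    - [0,0.001,0.198,0,0,0,1]
  newtons: 45

```text
clock: 42.1
position: [0.5671, -0.1037, 0.3109]
tool_rot: [3.14, 0.001, 1.519]
force: [-2.6, 1.5, 9.0]
grip_width: 0.0202
finger_force: 43.6
```

>>> play_rows:
  deltas:
    - [0,-0.013,0.007,0,0,0,1]
    - [0,-0.027,0.014,0,0,0,1]
    - [0,-0.039,0.022,0,0,0,1]
    - [0,-0.051,0.031,0,0,0,1]
    - [0,-0.063,0.04,0,0,0,1]
    - [0,-0.075,0.05,0,0,0,1]
    - [0,-0.086,0.06,0,0,0,1]
    - [0,-0.096,0.071,0,0,0,1]

```text
clock: 42.9
position: [0.5192, -0.1012, 0.2744]
tool_rot: [3.14, 0.001, 1.519]
force: [1.2, -0.2, 10.6]
grip_width: 0.0201
finger_force: 46.1
```

>>> play_rows:
  deltas:
    - [0,-0.01,0.011,0,0,0,1]
    - [0,-0.019,0.023,0,0,0,1]
    - [0,-0.028,0.036,0,0,0,1]
    - [0,-0.036,0.048,0,0,0,1]
    - [0,-0.043,0.061,0,0,0,1]
    - [0,-0.049,0.075,0,0,0,1]
    - [0,-0.055,0.089,0,0,0,1]
    - [0,-0.061,0.103,0,0,0,1]

```text
clock: 43.7
position: [0.489, -0.0997, 0.2227]
tool_rot: [3.14, 0.001, 1.519]
force: [7.9, 0.6, 3.1]
grip_width: 0.0201
finger_force: 45.7
```

>>> play_rows:
  deltas:
    - [0,-0.005,0.014,0,0,0,1]
    - [0,-0.008,0.029,0,0,0,1]
    - [0,-0.012,0.043,0,0,0,1]
    - [0,-0.014,0.058,0,0,0,1]
    - [0,-0.016,0.073,0,0,0,1]
    - [0,-0.016,0.088,0,0,0,1]
    - [0,-0.017,0.103,0,0,0,1]
    - [0,-0.016,0.118,0,0,0,1]
    - [0,-0.016,0.122,0,0,0,1]
    - [0,-0.016,0.122,0,0,0,1]

```text
clock: 44.7
position: [0.4813, -0.0993, 0.1619]
tool_rot: [3.14, 0.001, 1.519]
force: [7.5, 1.4, 9.8]
grip_width: 0.0204
finger_force: 50.2
```

```bash
python3 - <<'E'
from h import *
plan([])
shot('side','side4.png')
E
```

```text
t 44.7 p [ 0.4813 -0.0993  0.1619] yaw [1.7991e+02 6.0000e-02 8.7060e+01] F [7.5 1.4 9.8] w 0.0204 ff 50.2 q [-0.4   0.49  0.65  2.04 -0.43  0.75  0.46]
```

Full stroke again (Δx −86 mm, Δz −149 mm). Easing back.

>>> play_rows:
  deltas:
    - [0,-0.001,-0.013,0,0,0,1]
    - [0,-0.001,-0.027,0,0,0,1]
    - [0,0,-0.04,0,0,0,1]
    - [0,0.001,-0.053,0,0,0,1]
    - [0,0.003,-0.066,0,0,0,1]
    - [0,0.005,-0.08,0,0,0,1]
    - [0,0.008,-0.093,0,0,0,1]
    - [0,0.012,-0.105,0,0,0,1]
    - [0,0.016,-0.118,0,0,0,1]
  newtons: 35

```text
clock: 45.65
position: [0.4908, -0.0998, 0.2212]
tool_rot: [3.137, 0.002, 1.52]
force: [26.2, -3.7, -14.5]
grip_width: 0.0205
finger_force: 53.6
```

>>> play_rows:
  deltas:
    - [0,0.005,-0.012,0,0,0,1]
    - [0,0.01,-0.025,0,0,0,1]
    - [0,0.016,-0.037,0,0,0,1]
    - [0,0.022,-0.049,0,0,0,1]
    - [0,0.029,-0.06,0,0,0,1]
    - [0,0.036,-0.071,0,0,0,1]
    - [0,0.044,-0.082,0,0,0,1]
    - [0,0.052,-0.092,0,0,0,1]
    - [0,0.061,-0.103,0,0,0,1]

```text
clock: 46.55
position: [0.5222, -0.1013, 0.2716]
tool_rot: [3.135, 0.004, 1.52]
force: [46.2, -9.8, -48.1]
grip_width: 0.02
finger_force: 50.4
```

>>> play_rows:
  deltas:
    - [0,0.009,-0.01,0,0,0,1]
    - [0,0.019,-0.019,0,0,0,1]
    - [0,0.029,-0.028,0,0,0,1]
    - [0,0.039,-0.036,0,0,0,1]
    - [0,0.05,-0.044,0,0,0,1]
    - [0,0.061,-0.052,0,0,0,1]
    - [0,0.072,-0.059,0,0,0,1]
    - [0,0.084,-0.066,0,0,0,1]
    - [0,0.097,-0.074,0,0,0,1]
    - [0,0.098,-0.075,0,0,0,1]

```text
clock: 47.55
position: [0.5673, -0.1037, 0.3079]
tool_rot: [-3.138, 0.002, 1.519]
force: [9.3, -2.5, -21.7]
grip_width: 0.0205
finger_force: 46.4
```

>>> play_rows:
  deltas:
    - [0,0,0,0,0,0,0.8]
    - [0,0,0,0,0,0,0.6]
    - [0,0,0,0,0,0,0.5]
    - [0,0,0,0,0,0,0.35]
    - [0,0,-0.06,0,0,0,0.35]
    - [0,0,-0.14,0,0,0,0.35]
    - [0,0,-0.2,0,0,0,0.35]
    - [0,0,-0.2,0,0,0,0.35]

```text
clock: 48.35
position: [0.5686, -0.1042, 0.4134]
tool_rot: [3.137, 0.001, 1.519]
force: [0.4, -1.0, -1.1]
grip_width: 0.0554
finger_force: 0.0
```

```bash
python3 - <<'E'
from search import *
from h import *
s=shot('side','side5.png')[:,:,::-1].copy(); nestck(s)
q=observe()['qpos']; show(q,[(.42,-.1,.41,87),pr(-.17,0,.16,170),pr(-.105,0,.12,177),pr(-.105,0,.045,177)])
plan([(.42,-.1,.41,87),pr(-.17,0,.16,170)])
E
```

```text
nest strip px [307.8 275.5] [ 6.6 32.4] press xy [-0.112 -0.   ] ang -3.1
[ 0.42 -0.1   0.41 87.  ] [-0.78 -0.02  0.86  1.86  0.02  1.29  0.02]  margin 0.28
[  0.439   0.023   0.16  170.   ] [-0.58  0.4   0.45  2.14 -0.28  0.66  1.46]  margin 0.29
[  0.504   0.02    0.12  177.   ] [-0.45  0.56  0.35  1.98 -0.31  0.65  1.62]  margin 0.45
[  0.504   0.02    0.045 177.   ] [-0.38  0.71  0.27  1.98 -0.37  0.5   1.67]  margin 0.34
t 48.4 p [ 0.568 -0.104  0.411] yaw [179.87   0.04  87.05] F [ 0.7 -0.8 -1. ] w 0.0555 ff 0.0 q [-0.46  0.39  0.78  1.49 -0.27  1.37  0.29]
-> (0.42, -0.1, 0.41, 87) [-0.008 -0.296  0.002] [0.001 0.    0.   ] rows 3.0
-> (np.float64(0.4389), np.float64(0.0231), 0.16, 170) [0.248 0.025 0.5  ] [ 0.     0.    -0.692] rows 9.7
```

>>> play_rows:
  deltas:
    - [-0.008,-0.09,0,0,0,0,0.35]
    - [-0.008,-0.18,0,0,0,0,0.35]
    - [-0.008,-0.26,0,0,0,0,0.35]
    - [-0.008,-0.296,0,0,0,0,0.35]
    - [-0.008,-0.296,0,0,0,0,0.35]

```text
clock: 48.9
position: [0.4177, -0.0997, 0.4094]
tool_rot: [-3.141, -0.002, 1.52]
force: [1.3, -0.2, -0.0]
grip_width: 0.0551
finger_force: 0.0
```

>>> play_rows:
  deltas:
    - [0.025,0.002,0.05,0,0,-0.07,0.35]
    - [0.05,0.005,0.1,0,0,-0.14,0.35]
    - [0.075,0.007,0.15,0,0,-0.21,0.35]
    - [0.1,0.01,0.2,0,0,-0.28,0.35]
    - [0.125,0.012,0.25,0,0,-0.35,0.35]
    - [0.15,0.015,0.3,0,0,-0.42,0.35]
    - [0.175,0.017,0.35,0,0,-0.49,0.35]
    - [0.2,0.02,0.4,0,0,-0.56,0.35]
    - [0.225,0.022,0.45,0,0,-0.63,0.35]
    - [0.248,0.025,0.5,0,0,-0.692,0.35]

```text
clock: 49.9
position: [0.4384, 0.0235, 0.1576]
tool_rot: [-3.14, -0.002, 2.975]
force: [-0.7, -0.5, 0.8]
grip_width: 0.0555
finger_force: 0.0
```

```bash
cat >> h.py <<'E'
def capck(s):
    m=cv2.inRange(cv2.cvtColor(s[205:245,350:392],cv2.COLOR_BGR2HSV),(0,120,60),(8,255,255)); v,u=np.nonzero(m); print('cap',u.mean()+350,v.mean()+205,len(u))
def pinck(s):
    g=s[255:270,338:356].max(2); print(g)
E
python3 - <<'E'
from h import *
capck(cv2.imread('pics/side0.png'))
a=cv2.imread('pics/n4.png'); a=np.pad(cv2.resize(a,(150,120),interpolation=cv2.INTER_AREA),((170,190),(270,220),(0,0))); capck(a); pinck(a)
s=shot('side')[:,:,::-1].copy(); capck(s); pinck(s)
plan([pr(-.105,0,.12,177),pr(-.105,0,.045,177)])
E
```

```text
cap 370.2096774193548 227.43548387096774 62
cap 370.14084507042253 227.74647887323943 71
[[122 124 122 121 120 112 105  97  97  97 100 106 113 117 115 115 113 114]
 [118 120 122 119 121 120 118 117 116 115 113 113 117 116 109 109 111 111]
 [121 121 120 121 121 119 119 117 114 112 110 108 112 111 110 110 110 109]
 [120 121 120 121 116 116 113 109 106 103  92  88  95 106 110 111 107 107]
 [116 116 116 113 107 105  98  93  88  77  63  55  72 100 114 110 108 110]
 [108 107 101  93  89  85  87  90  90  77  65  46  49  83 104 109 111 108]
 [ 87  83  73  62  62  90 120 140 146 138 127  90  52  56  85 106 110 107]
 [ 56  47  38  37  75 129 166 181 184 181 171 136  78  45  65  98 110 108]
 [ 30  27  31  36  87 145 180 184 187 186 184 163 100  44  44  80 104 108]
 [ 25  24  27  29  69 127 170 182 184 181 180 156  96  39  32  53  80 103]
 [ 24  25  24  27  43  87 131 150 154 153 142 114  63  28  27  35  58  93]
 [ 29  30  27  28  25  44  68  87  96  93  81  56  31  18  18  24  44  94]
 [ 23  31  26  24  24  30  30  36  39  37  30  23  21  16  17  12  44 104]
 [ 28  32  27  26  26  25  23  23  2
[... 935 characters left out ...]
 158 170 174 165 144 100  49  27  27  56 102 125]
 [ 29  27  26  29  38  66 102 118 123 110  86  44  30  18  27  27  70 113]
 [ 30  26  26  23  24  32  41  49  48  46  31  28  20  22  14  25  61 118]
 [ 24  24  31  29  22  24  28  24  18  28  17  22   8   9  14  28  60 117]
 [ 30  29  20  27  21  19  17   7  15  16  17  19  17  12   5  22  52 105]]
t 49.95 p [0.4373 0.025  0.1547] yaw [-179.84   -0.28  171.  ] F [-3.5  3.9 -5.9] w 0.0556 ff 0.0 q [-0.54  0.38  0.43  2.16 -0.26  0.65  1.49]
-> (np.float64(0.5039), np.float64(0.0196), 0.12, 177) [-0.134  0.01   0.069] [-0.001 -0.002 -0.05 ] rows 1.5
-> (np.float64(0.5039), np.float64(0.0196), 0.045, 177) [ 0.   -0.    0.15] [0. 0. 0.] rows 1.5
```

The pin patch shows a uniform bright disc like handle 1, so it is flush. The lever cap is at its rest pixel. Taking handle 2 to the tray.

>>> play_rows:
  deltas:
    - [-0.067,0.01,0.035,0,-0.002,-0.05,0.35]
    - [-0.134,0.01,0.069,0,-0.002,-0.05,0.35]
    - [-0.134,0.01,0.069,0,-0.002,-0.05,0.35]
    - [-0.134,0.01,0.15,0,-0.002,-0.05,0.35]
    - [-0.134,0.01,0.217,0,-0.002,-0.05,0.35]
    - [-0.134,0.01,0.217,0,-0.002,-0.05,0.6]
    - [-0.134,0.01,0.217,0,-0.002,-0.05,1]
    - [-0.134,0.01,0.217,0,-0.002,-0.05,1]
    - [-0.134,0.01,0.217,0,-0.002,-0.05,1]
    - [-0.134,0.01,0.217,0,-0.002,-0.05,1]
  newtons: 60

```text
clock: 50.95
position: [0.5059, 0.0166, 0.0521]
tool_rot: [-3.141, 0.005, 3.073]
force: [-0.9, 0.0, -1.4]
grip_width: 0.028
finger_force: 61.8
```

>>> play_rows:
  deltas:
    - [0,0,-0.02,0,0,0,1]
    - [0,0,-0.036,0,0,0,1]
    - [0.05,0,-0.036,0,0,0,1]
    - [0.12,0,-0.04,0,0,0,1]
    - [0.2,0,-0.06,0,0,0,1]
    - [0.22,0,-0.14,0,0,0,1]
    - [0.22,0,-0.22,0,0,0,1]
    - [0.22,0,-0.3,0,0,0,1]
    - [0.22,0,-0.3,0,0,0,1]

```text
clock: 51.85
position: [0.3969, 0.0244, 0.2051]
tool_rot: [3.139, 0.01, 3.073]
force: [1.0, 0.5, -1.8]
grip_width: 0.0283
finger_force: 61.9
```

```bash
python3 - <<'E'
from h import *
t=shot('top')[:,:,::-1].copy(); handles(t); sideor(shot('side')[:,:,::-1].copy())
plan([(.40,.25,.2,90)]); plan([slot(.005,-1,.1),slot(.005,-1,.028)],(.40,.25,.2,90))
E
```

```text
handle px [450. 210.] mid [ 0.5885 -0.375 ] pindir 91.7 [np.uint8(138), np.uint8(45)]
side strip px [432.8 396.6] size [41.2 10.4] ctr [ 0.5894 -0.4092] ang -90.2
t 51.95 p [0.3954 0.0245 0.2016] yaw [179.96   0.35 176.12] F [-0.7 -0.1 -2.3] w 0.0282 ff 61.9 q [-0.65  0.22  0.51  2.22 -0.16  0.73  1.47]
-> (0.4, 0.25, 0.2, 90) [0.021 0.451 0.003] [0.002 0.002 0.718] rows 10.0
-> (np.float64(0.4847), np.float64(0.4114), 0.1, 88.7) [0.323 0.169 0.2  ] [ 0.    -0.     0.011] rows 4.2
-> (np.float64(0.4847), np.float64(0.4114), 0.028, 88.7) [ 0.    -0.     0.144] [0. 0. 0.] rows 1.4
```

>>> play_rows:
  deltas:
    - [0,0.045,0,0.002,0.002,0.072,1]
    - [0,0.09,0,0.002,0.002,0.144,1]
    - [0,0.135,0,0.002,0.002,0.216,1]
    - [0.002,0.18,0,0.002,0.002,0.288,1]
    - [0.005,0.23,0,0.002,0.002,0.36,1]
    - [0.01,0.28,0,0.002,0.002,0.432,1]
    - [0.014,0.33,0,0.002,0.002,0.504,1]
    - [0.018,0.38,0,0.002,0.002,0.576,1]
    - [0.021,0.42,0,0.002,0.002,0.648,1]
    - [0.021,0.451,0,0.002,0.002,0.718,1]

```text
clock: 52.95
position: [0.3994, 0.2506, 0.1992]
tool_rot: [-3.139, 0.003, 1.568]
force: [0.1, -1.5, -1.9]
grip_width: 0.0281
finger_force: 61.9
```

>>> play_rows:
  deltas:
    - [0.08,0.045,0.02,0,0,0.011,1]
    - [0.16,0.09,0.05,0,0,0.011,1]
    - [0.24,0.13,0.1,0,0,0.011,1]
    - [0.3,0.169,0.15,0,0,0.011,1]
    - [0.323,0.169,0.18,0,0,0.011,1]
    - [0.323,0.169,0.18,0,0,0.011,1]

```text
clock: 53.55
position: [0.4825, 0.4111, 0.1061]
tool_rot: [-3.136, 0.005, 1.551]
force: [0.0, -1.1, -1.7]
grip_width: 0.0282
finger_force: 61.8
```

```bash
python3 - <<'E'
from h import *
plan([slot(.005,-1,.028)])
E
```

```text
t 53.55 p [0.4825 0.4111 0.1061] yaw [-179.7     0.31   88.89] F [ 0.  -1.1 -1.7] w 0.0282 ff 61.8 q [-1.2   0.79  0.64  1.69 -0.59  0.87 -0.33]
-> (np.float64(0.4847), np.float64(0.4114), 0.028, 88.7) [0.002 0.005 0.156] [-0.002  0.003  0.002] rows 1.6
```

>>> play_rows:
  deltas:
    - [0.002,0.005,0.05,0,0,0.002,1]
    - [0.002,0.005,0.1,0,0,0.002,1]
    - [0.002,0.005,0.14,0,0,0.002,1]
    - [0.002,0.005,0.156,0,0,0.002,1]
    - [0.002,0.005,0.156,0,0,0.002,1]
    - [0.002,0.005,0.156,0,0,0.002,0.6]
    - [0.002,0.005,0.156,0,0,0.002,0.45]
    - [0.002,0.005,0.156,0,0,0.002,0.45]

```text
clock: 54.35
position: [0.4867, 0.4125, 0.033]
tool_rot: [-3.141, 0.0, 1.546]
force: [0.3, -0.3, -0.2]
grip_width: 0.0469
finger_force: 0.0
```

>>> play_rows:
  deltas:
    - [0,0,-0.07,0,0,0,0.45]
    - [0,0,-0.15,0,0,0,0.45]
    - [0,0,-0.25,0,0,0,0.45]
    - [0,0,-0.33,0,0,0,0.45]
    - [0,0,-0.34,0,0,0,0.45]

```text
clock: 54.85
position: [0.4884, 0.4132, 0.2074]
tool_rot: [3.138, -0.004, 1.546]
force: [-0.9, -0.7, -1.0]
grip_width: 0.0468
finger_force: 0.0
```

```bash
python3 - <<'E'
from search import *
from h import *
q=observe()['qpos']; a=np.radians(90.5); g=np.array([.5895,-.374])-.032*np.array([np.cos(a),np.sin(a)]); print(g)
show(q,[(.42,.06,.2,90),(.45,-.2,.2,89),(*g,.12,90),(*g,.02,90),(*g,.17,90),(.43,-.2,.2,60),pr(-.2,0,.17,-3),pr(-.2,0,.065,-3),pr(-.105,0,.045,-3),pr(-.105,0,.14,-3),(.42,-.05,.30,40)]+LEV+[(.42,-.1,.41,87),pr(-.17,0,.16,170),pr(-.105,0,.045,177)])
plan([(.42,.06,.2,90),(.45,-.2,.2,89),(*g,.12,90)])
E
```

```text
[ 0.59  -0.406]
[ 0.42  0.06  0.2  90.  ] [-1.    0.41  0.83  2.13 -0.44  0.77  0.11]  margin 0.30
[ 0.45 -0.2   0.2  89.  ] [-0.32  0.53  0.76  1.95 -0.48  0.85  0.68]  margin 0.48
[ 0.59  -0.406  0.12  90.   ] [ 0.19  0.99  0.57  1.28 -0.55  1.03  0.84]  margin 0.71
[ 0.59  -0.406  0.02  90.   ] [ 0.22  1.12  0.51  1.27 -0.6   0.9   0.86]  margin 0.66
[ 0.59  -0.406  0.17  90.   ] [ 0.18  0.93  0.6   1.26 -0.53  1.11  0.82]  margin 0.73
[ 0.43 -0.2   0.2  60.  ] [-0.41  0.57  0.89  1.99 -0.58  0.86  0.28]  margin 0.44
[ 0.409  0.025  0.17  -3.   ] [-1.11  0.76  1.14  2.16 -0.96  0.88 -0.99]  margin 0.27
[ 0.409  0.025  0.065 -3.   ] [-0.91  0.87  0.85  2.18 -1.18  0.67 -0.82]  margin 0.08
[ 0.504  0.02   0.045 -3.   ] [-0.8   1.01  0.84  1.93 -1.12  0.77 -0.91]  margin 0.14
[ 0.504  0.02   0.14  -3.   ] [-0.9   0.9   1.01  1.92 -0.98  0.92 -1.01]  margin 0.28
[ 0.42 -0.05  0.3  40.  ] [-1.11  0.46  1.32  2.02 -0.52  1.06 -0.42]  margin 0.10
[ 0.42 -0.1   0.41 87.  ] [-1.24  0.15  1.41  1.84 -0.15  1.28  0.17]  margin 0.01
[ 0.566 -0.104  0.41  87.   ] [-0.57  0.49  0.92  1.47 -0.39
[... 542 characters left out ...]
n 0.50
[ 0.42 -0.1   0.41 87.  ] [-1.11  0.01  1.2   1.85 -0.01  1.29  0.04]  margin 0.22
[  0.439   0.023   0.16  170.   ] [-0.66  0.43  0.55  2.13 -0.36  0.67  1.53]  margin 0.30
[  0.504   0.02    0.045 177.   ] [-0.44  0.73  0.34  1.97 -0.46  0.52  1.75]  margin 0.36
t 54.85 p [0.488 0.413 0.207] yaw [179.82  -0.22  88.57] F [-0.9 -0.7 -1. ] w 0.0468 ff 0.0 q [-1.24  0.68  0.73  1.61 -0.51  1.04 -0.39]
-> (0.42, 0.06, 0.2, 90) [-0.71  -0.119  0.012] [ 0.002 -0.002 -0.012] rows 7.2
-> (0.45, -0.2, 0.2, 89) [-0.52  0.06  0.  ] [ 0.    -0.     0.008] rows 5.2
-> (np.float64(0.589779249135948), np.float64(-0.40599878153805347), 0.12, 90) [-0.407  0.287  0.16 ] [ 0.     0.    -0.008] rows 5.2
```

```bash
cat > s2.py <<'E'
from search import *
import time
def marg(q,ways):
    m=9
    for w in ways:
        q,e=follow(q,[w]); m=min(m,np.minimum(q-LO,HI-q).min()-20*e)
        if m<-.1: break
    return q,m
def search(q0,post,T,n=(1,3),lo=(.40,-.2,.18,20),hi=(.50,.3,.38,178),key=None,seed=0):
    rng=np.random.default_rng(seed); best=[]; t0=time.time()
    while time.time()-t0<T:
        w=[tuple(np.round(rng.uniform(lo,hi),2)) for _ in range(rng.integers(n[0],n[1]+1))]
        q,m=marg(q0,w+post)
        if m<.1: continue
        best.append((key(q) if key else -m,m,[tuple(map(float,x)) for x in w],np.round(q,2)))
    best.sort(key=lambda b:b[0]); return best
E
python3 - <<'E'
from s2 import *
q=observe()['qpos']; g=(.59,-.406)
b=search(q,[(.45,-.2,.2,89),(*g,.12,90),(*g,.02,90)],150,key=lambda q:q[2])
for x in b[:4]: print(x)
E
```

```text
(np.float64(0.3780632390877956), np.float64(0.4143069529528726), [(0.48, -0.06, 0.29, 122.07), (0.42, -0.18, 0.38, 149.15), (0.41, 0.22, 0.23, 59.07)], array([ 0.29,  1.08,  0.38,  1.28, -0.44,  0.87,  0.77]))
(np.float64(0.39806088808157014), np.float64(0.23870797199685856), [(0.47, -0.08, 0.24, 135.34), (0.4, 0.08, 0.37, 122.57), (0.43, 0.3, 0.24, 62.29)], array([ 0.28,  1.08,  0.4 ,  1.28, -0.46,  0.87,  0.79]))
(np.float64(0.40166452285841797), np.float64(0.43159895781799984), [(0.45, -0.15, 0.18, 25.84), (0.5, -0.13, 0.19, 173.45), (0.44, 0.28, 0.31, 67.42)], array([ 0.28,  1.08,  0.4 ,  1.28, -0.47,  0.87,  0.79]))
(np.float64(0.40705669750007706), np.float64(0.3623083814739653), [(0.46, -0.19, 0.18, 34.14), (0.44, 0.08, 0.29, 149.86), (0.42, 0.06, 0.35, 28.48)], array([ 0.28,  1.09,  0.41,  1.27, -0.47,  0.88,  0.79]))
```

```bash
python3 - <<'E'
from s2 import *
q=observe()['qpos']; g=(.59,-.406)
q,_=marg(q,[(.42,.06,.2,90),(.45,-.2,.2,89),(*g,.12,90),(*g,.02,90),(*g,.17,90)])
nest=[pr(-.2,0,.17,-3),pr(-.2,0,.065,-3),pr(-.105,0,.045,-3),pr(-.105,0,.14,-3)]
b=search(q,nest,120,n=(1,2),lo=(.40,-.3,.2,-3),hi=(.55,.2,.38,150))
for x in b[:4]: print(x)
q2,m=marg(q,b[0][2]+nest)
b=search(q2,LEV[1:5],120,n=(1,2),lo=(.40,-.15,.2,-3),hi=(.47,.2,.42,150))
for x in b[:4]: print(x)
E
```

```text
(np.float64(-0.23945821007797763), np.float64(0.23945821007797763), [(0.54, 0.11, 0.34, 110.97)], array([-0.84,  0.79,  0.89,  1.93, -0.84,  0.84, -1.11]))
(np.float64(-0.2394529809571188), np.float64(0.2394529809571188), [(0.43, 0.07, 0.34, 75.49)], array([-0.84,  0.79,  0.89,  1.93, -0.84,  0.84, -1.11]))
(np.float64(-0.2394525379475308), np.float64(0.2394525379475308), [(0.46, -0.0, 0.26, 130.22), (0.49, 0.06, 0.23, 33.51)], array([-0.84,  0.79,  0.89,  1.93, -0.84,  0.84, -1.11]))
(np.float64(-0.2394038350802782), np.float64(0.2394038350802782), [(0.45, -0.18, 0.28, 138.88)], array([-0.84,  0.79,  0.89,  1.93, -0.84,  0.84, -1.11]))
(np.float64(-0.45725990131595157), np.float64(0.45725990131595157), [(0.46, 0.18, 0.35, 79.33), (0.46, -0.01, 0.3, 127.83)], array([-0.51,  0.61,  0.74,  1.97, -0.58,  0.78,  0.51]))
(np.float64(-0.4571653686558327), np.float64(0.4571653686558327), [(0.44, 0.17, 0.29, 115.02), (0.47, -0.12, 0.36, 135.18)], array([-0.51,  0.61,  0.74,  1.97, -0.58,  0.78,  0.51]))
(np.float64(-0.45601870811956297), np.float64(0.45601870811956297), [(0.47, 0.15, 0.34, 80.31), (0.47, 0.09, 0.4, 104.16)], array([-0.5 ,  0.6 ,  0.72,  1.97, -0.56,  0.78,  0.5 ]))
(np.float64(-0.4556721889991923), np.float64(0.4556721889991923), [(0.45, 0.17, 0.38, 104.11)], array([-0.5 ,  0.6 ,  0.72,  1.97, -0.56,  0.77,  0.5 ]))
```

>>> play_rows:
  deltas:
    - [-0.09,-0.04,0,0.002,-0.002,0,0.4]
    - [-0.18,-0.08,0.01,0.002,-0.002,0,0.4]
    - [-0.27,-0.119,0.012,0.002,-0.002,0,0.4]
    - [-0.36,-0.119,0.012,0.002,-0.002,0,0.4]
    - [-0.45,-0.119,0.012,0.002,-0.002,0,0.4]
    - [-0.54,-0.119,0.012,0.002,-0.002,0,0.35]
    - [-0.63,-0.119,0.012,0.002,-0.002,-0.012,0.35]
    - [-0.71,-0.119,0.012,0.002,-0.002,-0.012,0.35]

```text
clock: 55.65
position: [0.4179, 0.0571, 0.1968]
tool_rot: [-3.136, 0.005, 1.572]
force: [0.7, -0.8, 0.4]
grip_width: 0.0558
finger_force: 0.0
```

>>> play_rows:
  deltas:
    - [-0.1,0.012,0,0,0,0,0.35]
    - [-0.2,0.024,0,0,0,0,0.35]
    - [-0.3,0.036,0,0,0,0,0.35]
    - [-0.4,0.048,0,0,0,0.008,0.35]
    - [-0.5,0.06,0,0,0,0.008,0.35]
    - [-0.52,0.06,0,0,0,0.008,0.35]
    - [-0.52,0.06,0,0,0,0.008,0.35]

```text
clock: 56.35
position: [0.4479, -0.2032, 0.1978]
tool_rot: [-3.136, 0.006, 1.551]
force: [0.3, 0.3, -0.5]
grip_width: 0.0555
finger_force: 0.0
```

```bash
python3 - <<'E'
from h import *
t=shot('top','top5.png')[:,:,::-1].copy(); trayck(t); handles(t); dialck(t); sideor(shot('side','side6.png')[:,:,::-1].copy())
plan([(.59,-.406,.12,90),(.59,-.406,.019,90)])
E
```

```text
tray strip px [193.5 254. ] size [ 8. 27.] tray xy [-0.057   0.0258] ang -88.3
tray strip px [192. 234.] size [ 8. 28.] tray xy [0.0068 0.036 ] ang -88.3
handle px [449.5 210. ] mid [ 0.5885 -0.3734] pindir 91.7 [np.uint8(138), np.uint8(117)]
dial streak [(np.float32(131.92926), 106), (np.float32(132.24998), 102), (np.float32(132.53973), 104)]
side strip px [432.9 396.6] size [41.2 10.4] ctr [ 0.5896 -0.4092] ang -90.7
t 56.45 p [ 0.4484 -0.2002  0.1976] yaw [-179.65    0.28   89.08] F [ 0.2 -0.4  0.2] w 0.0556 ff 0.0 q [-0.28  0.46  0.77  2.   -0.42  0.84  0.71]
-> (0.59, -0.406, 0.12, 90) [-0.406  0.291  0.156] [-0.003  0.002 -0.008] rows 5.2
-> (0.59, -0.406, 0.019, 90) [ 0.    -0.     0.202] [0. 0. 0.] rows 2.0
```

The disturbance shifted handle 1 in the tray from x = −80 mm to −57 mm. It still lies flat beside handle 2. Picking the third handle.

>>> play_rows:
  deltas:
    - [-0.08,0.058,0.03,-0.003,0.002,-0.008,0.35]
    - [-0.16,0.116,0.06,-0.003,0.002,-0.008,0.35]
    - [-0.24,0.174,0.09,-0.003,0.002,-0.008,0.35]
    - [-0.32,0.232,0.12,-0.003,0.002,-0.008,0.35]
    - [-0.406,0.291,0.156,-0.003,0.002,-0.008,0.35]
    - [-0.406,0.291,0.156,-0.003,0.002,-0.008,0.35]
    - [-0.406,0.291,0.156,-0.003,0.002,-0.008,0.35]

```text
clock: 57.15
position: [0.5909, -0.406, 0.1185]
tool_rot: [-3.14, 0.001, 1.572]
force: [0.8, -0.0, -1.0]
grip_width: 0.0558
finger_force: 0.0
```

```bash
python3 - <<'E'
from h import *
sideor(shot('side')[:,:,::-1].copy())
plan([(.59,-.406,.019,90)])
E
```

```text
side strip px [432.9 396.6] size [41.2 10.4] ctr [ 0.5896 -0.4092] ang -90.7
t 57.2 p [ 0.5907 -0.4051  0.1194] yaw [-1.7997e+02  3.0000e-02  9.0110e+01] F [-0.1  0.8 -1.3] w 0.0554 ff 0.0 q [ 0.18  0.88  0.62  1.44 -0.56  1.    0.93]
-> (0.59, -0.406, 0.019, 90) [-0.002 -0.001  0.201] [-0.     0.     0.001] rows 2.0
```

>>> play_rows:
  deltas:
    - [-0.002,-0.001,0.08,0,0,0,0.35]
    - [-0.002,-0.001,0.16,0,0,0,0.35]
    - [-0.002,-0.001,0.201,0,0,0,0.35]
    - [-0.002,-0.001,0.201,0,0,0,0.35]
    - [-0.002,-0.001,0.201,0,0,0,0.7]
    - [-0.002,-0.001,0.201,0,0,0,1]
    - [-0.002,-0.001,0.201,0,0,0,1]
    - [-0.002,-0.001,0.201,0,0,0,1]
    - [-0.002,-0.001,0.201,0,0,0,1]
  newtons: 60

```text
clock: 58.1
position: [0.591, -0.4084, 0.0222]
tool_rot: [3.138, 0.003, 1.572]
force: [-1.6, 2.2, 7.9]
grip_width: 0.0284
finger_force: 60.3
```

>>> play_rows:
  deltas:
    - [0,0,-0.08,0,0,0,1]
    - [0,0,-0.17,0,0,0,1]
    - [0,0,-0.26,0,0,0,1]
    - [0,0,-0.3,0,0,0,1]
    - [0,0,-0.3,0,0,0,1]

```text
clock: 58.6
position: [0.591, -0.4089, 0.1748]
tool_rot: [3.135, 0.005, 1.571]
force: [-0.3, 1.3, -2.2]
grip_width: 0.0283
finger_force: 60.3
```

```bash
python3 - <<'E'
from s2 import *
from h import *
q=observe()['qpos']
show(q,[(.45,-.2,.22,90),(.43,.07,.34,75),pr(-.2,0,.17,-3),pr(-.2,0,.065,-3),pr(-.105,0,.065,-3)])
plan([(.45,-.2,.22,90),(.43,.07,.34,75),pr(-.2,0,.17,-3)])
E
```

```text
[ 0.45 -0.2   0.22 90.  ] [-0.35  0.5   0.79  1.94 -0.46  0.89  0.68]  margin 0.49
[ 0.43  0.07  0.34 75.  ] [-1.35  0.23  1.17  1.95 -0.24  1.11 -0.35]  margin 0.25
[ 0.409  0.025  0.17  -3.   ] [-1.07  0.66  1.06  2.17 -0.84  0.81 -1.09]  margin 0.26
[ 0.409  0.025  0.065 -3.   ] [-0.84  0.79  0.75  2.19 -1.06  0.59 -0.91]  margin 0.20
[ 0.504  0.02   0.065 -3.   ] [-0.76  0.91  0.78  1.94 -0.98  0.73 -1.  ]  margin 0.28
t 58.6 p [ 0.591 -0.409  0.175] yaw [179.64   0.27  90.03] F [-0.3  1.3 -2.2] w 0.0283 ff 60.3 q [ 0.17  0.82  0.65  1.4  -0.53  1.08  0.91]
-> (0.45, -0.2, 0.22, 90) [ 0.417 -0.281 -0.094] [0.003 0.002 0.   ] rows 5.1
-> (0.43, 0.07, 0.34, 75) [ 0.54 -0.04 -0.24] [ 0.    -0.     0.125] rows 5.9
-> (np.float64(0.409), np.float64(0.0247), 0.17, -3) [-0.098 -0.017  0.34 ] [ 0.   -0.    0.65] rows 9.1
```

>>> play_rows:
  deltas:
    - [0.08,-0.055,-0.02,0.003,0.002,0,1]
    - [0.16,-0.11,-0.04,0.003,0.002,0,1]
    - [0.24,-0.165,-0.06,0.003,0.002,0,1]
    - [0.32,-0.22,-0.08,0.003,0.002,0,1]
    - [0.4,-0.27,-0.094,0.003,0.002,0,1]
    - [0.417,-0.281,-0.094,0.003,0.002,0,1]
    - [0.417,-0.281,-0.094,0.003,0.002,0,1]

```text
clock: 59.3
position: [0.4489, -0.1975, 0.2166]
tool_rot: [-3.137, -0.004, 1.574]
force: [-0.4, -0.7, -1.3]
grip_width: 0.0284
finger_force: 60.4
```

>>> play_rows:
  deltas:
    - [0.08,-0.006,-0.036,0,0,0.02,1]
    - [0.16,-0.012,-0.072,0,0,0.04,1]
    - [0.24,-0.018,-0.108,0,0,0.06,1]
    - [0.32,-0.024,-0.144,0,0,0.08,1]
    - [0.4,-0.03,-0.18,0,0,0.1,1]
    - [0.48,-0.036,-0.216,0,0,0.12,1]
    - [0.54,-0.04,-0.24,0,0,0.125,1]
    - [0.54,-0.04,-0.24,0,0,0.125,1]

```text
clock: 60.1
position: [0.4308, 0.0742, 0.3385]
tool_rot: [-3.137, -0.003, 1.314]
force: [0.7, -0.5, -1.4]
grip_width: 0.0282
finger_force: 60.5
```

>>> play_rows:
  deltas:
    - [-0.01,-0.002,0.034,0,0,0.065,1]
    - [-0.02,-0.004,0.068,0,0,0.13,1]
    - [-0.03,-0.006,0.1,0,0,0.195,1]
    - [-0.04,-0.008,0.136,0,0,0.26,1]
    - [-0.05,-0.01,0.17,0,0,0.325,1]
    - [-0.06,-0.012,0.204,0,0,0.39,1]
    - [-0.07,-0.014,0.238,0,0,0.455,1]
    - [-0.08,-0.016,0.272,0,0,0.52,1]
    - [-0.09,-0.017,0.306,0,0,0.585,1]
    - [-0.098,-0.017,0.34,0,0,0.65,1]

```text
clock: 61.1
position: [0.4086, 0.0242, 0.1663]
tool_rot: [-3.14, 0.005, -0.059]
force: [-0.2, 1.1, -1.9]
grip_width: 0.0282
finger_force: 60.4
```

```bash
python3 - <<'E'
from h import *
plan([pr(-.2,0,.07,-3),pr(-.109,0,.07,-3)])
E
```

```text
t 61.1 p [0.4086 0.0242 0.1663] yaw [-179.94    0.3    -3.37] F [-0.2  1.1 -1.9] w 0.0282 ff 60.4 q [-0.99  0.52  1.07  2.23 -0.67  0.77 -1.09]
-> (np.float64(0.409), np.float64(0.0247), 0.07, -3) [ 0.002 -0.001  0.193] [-0.001  0.002 -0.003] rows 1.9
-> (np.float64(0.4999), np.float64(0.0198), 0.07, -3) [0.182 0.    0.   ] [0. 0. 0.] rows 1.8
```

>>> play_rows:
  deltas:
    - [0.002,-0.001,0.07,0,0.002,-0.003,1]
    - [0.002,-0.001,0.14,0,0.002,-0.003,1]
    - [0.002,-0.001,0.193,0,0.002,-0.003,1]
    - [0.002,-0.001,0.193,0,0.002,-0.003,1]
    - [0.06,-0.001,0.193,0,0.002,-0.003,1]
    - [0.12,-0.001,0.193,0,0.002,-0.003,1]
    - [0.16,-0.001,0.193,0,0.002,-0.003,1]
    - [0.184,-0.001,0.193,0,0.002,-0.003,1]
    - [0.184,-0.001,0.193,0,0.002,-0.003,1]
    - [0.184,-0.001,0.193,0,0.002,-0.003,1]

```text
clock: 62.1
position: [0.4986, 0.0214, 0.0704]
tool_rot: [-3.139, 0.002, -0.046]
force: [-0.5, -0.2, -1.6]
grip_width: 0.0283
finger_force: 60.4
```

```bash
python3 - <<'E'
from h import *
plan([pr(-.109,0,.0495,-3)])
sidepin(-.105,observe()['position'][2]-.019+.036)
E
```

```text
t 62.1 p [0.4986 0.0214 0.0704] yaw [-1.7987e+02  1.2000e-01 -2.6300e+00] F [-0.5 -0.2 -1.6] w 0.0283 ff 60.4 q [-0.71  0.76  0.79  2.08 -0.88  0.69 -0.94]
-> (np.float64(0.4999), np.float64(0.0198), 0.0495, -3) [0.003 0.003 0.042] [-0.001  0.001  0.003] rows 0.4
exp [346.8 257.2]
blob [355.9 267.8] 8 press xy [ 0.004  -0.0468]
```

>>> play_rows:
  deltas:
    - [0.003,0.003,0.014,0,0,0.003,1]
    - [0.003,0.003,0.028,0,0,0.003,1]
    - [0.003,0.003,0.041,0,0,0.003,1]
    - [0.003,0.003,0.041,0,0,0.003,1]
    - [0.003,0.003,0.041,0,0,0.003,1]

```text
clock: 62.65
position: [0.5003, 0.0202, 0.0491]
tool_rot: [-3.139, 0.002, -0.052]
force: [-0.6, -0.3, -2.1]
grip_width: 0.0288
finger_force: 62.2
```

```bash
python3 - <<'E'
from h import *
plan([])
s=shot('side')[:,:,::-1].copy(); pinck(s)
E
```

```text
t 62.65 p [0.5003 0.0202 0.0491] yaw [-1.7986e+02  1.3000e-01 -2.9800e+00] F [-0.6 -0.3 -2.1] w 0.0288 ff 62.2 q [-0.68  0.79  0.75  2.08 -0.92  0.65 -0.91]
[[119 124 122 118 118 113 106  96  96  97  98 107 117 114 114 117 112 115]
 [117 122 122 119 120 118 118 118 120 114 114 114 114 109 109 109 114 106]
 [117 119 119 118 120 121 119 116 115 111 111 108 111 109 103 109 108 109]
 [116 117 121 117 117 118 114 115 115 108  95  94 100 107 111 107 105 107]
 [115 115 113 111 107 109 120 134 137 125  95  67  80 102 112 109 107 106]
 [109 106 100  90  83  89 120 149 153 143 110  49  49  86 112 112 110 107]
 [ 85  83  71  53  59  92 117 130 139 130 110  75  43  67 108 118 110 108]
 [ 47  40  35  43  79 123 121  97 106 103 117 125  72  44  82 112 114 107]
 [ 32  28  27  38  99 141 129  97  93  99 134 147  83  35  55  84 107 107]
 [ 31  23  25  35  88 131 139 122 117 132 153 137  68  28  31  58 102 123]
 [ 25  26  19  28  50  93 122 127 127 132 134  97  44  22  26  39  93 121]
 [ 20  28  22  26  31  42  63  85  89  88  75  42  27  29  28  31  58 107]
 [ 32  25  20  27  28  29  37  33  37  40  28  25  16  16  13  14  49 107]
 [ 30  28  26  23  23  26  23  24  17  16  16  20   6   7  15  16  46 110]
 [ 23  27  28  21  18  17  14  17  18   9  10  14   9   9  18  11  38  98]]
```

The pin's ring is at (346,263), the same spot as before, so handle 3 is seated. Releasing and going round to the lever.

>>> play_rows:
  deltas:
    - [0,0,0,0,0,0,0.7]
    - [0,0,0,0,0,0,0.45]
    - [0,0,0,0,0,0,0.35]
    - [0,0,0,0,0,0,0.35]
    - [0,0,-0.06,0,0,0,0.35]
    - [0,0,-0.14,0,0,0,0.35]
    - [0,0,-0.19,0,0,0,0.35]
    - [0,0,-0.19,0,0,0,0.35]

```text
clock: 63.5
position: [0.502, 0.02, 0.1472]
tool_rot: [-3.138, -0.002, -0.052]
force: [-1.3, 0.1, -0.8]
grip_width: 0.0554
finger_force: 0.0
```

```bash
python3 - <<'E'
from s2 import *
from h import *
nestck(shot('side')[:,:,::-1].copy())
q=observe()['qpos']
print(marg(q,[(.45,.17,.38,104)]+LEV[1:5]))
b=search(q,LEV[1:5],100,n=(1,2),lo=(.40,-.15,.2,20),hi=(.46,.2,.42,120))
for x in b[:3]: print(x)
plan([(.45,.10,.28,40),(.45,.17,.38,104),pr(-.036,-.12,.41,87)])
E
```

```text
nest strip px [308.1 275.3] [ 6.7 32.4] press xy [-0.111 -0.   ] ang -3.1
(array([-0.488,  0.593,  0.706,  1.975, -0.547,  0.771,  0.487]), np.float64(0.4546613602110554))
(np.float64(-0.4553381123922224), np.float64(0.4553381123922224), [(0.45, 0.16, 0.4, 98.69)], array([-0.49,  0.6 ,  0.71,  1.97, -0.56,  0.77,  0.49]))
(np.float64(-0.4552221638297941), np.float64(0.4552221638297941), [(0.45, 0.19, 0.4, 109.56)], array([-0.49,  0.6 ,  0.71,  1.97, -0.55,  0.77,  0.49]))
(np.float64(-0.4551416081216811), np.float64(0.4551416081216811), [(0.44, 0.17, 0.38, 90.01)], array([-0.49,  0.6 ,  0.71,  1.97, -0.55,  0.77,  0.49]))
t 63.55 p [0.501 0.02  0.146] yaw [-179.8    -0.03   -2.94] F [ 0.5 -0.1 -1.1] w 0.0556 ff 0.0 q [-0.81  0.66  0.94  2.03 -0.74  0.83 -1.05]
-> (0.45, 0.1, 0.28, 40) [-0.111 -0.155 -0.268] [-0.002 -0.001 -0.358] rows 5.0
-> (0.45, 0.17, 0.38, 104) [ 0.09  -0.107 -0.2  ] [ 0.     0.    -0.533] rows 7.5
-> (np.float64(0.5663), np.float64(-0.1039), 0.41, 87) [-0.588  0.093 -0.06 ] [ 0.    -0.     0.142] rows 6.0
```

>>> play_rows:
  deltas:
    - [-0.03,-0.03,-0.05,0,0,-0.07,0.35]
    - [-0.06,-0.06,-0.1,0,0,-0.14,0.35]
    - [-0.09,-0.09,-0.16,0,0,-0.21,0.35]
    - [-0.111,-0.12,-0.21,0,0,-0.28,0.35]
    - [-0.111,-0.155,-0.268,0,0,-0.358,0.35]
    - [-0.111,-0.155,-0.268,0,0,-0.358,0.35]

```text
clock: 64.15
position: [0.4504, 0.1024, 0.2809]
tool_rot: [-3.138, -0.004, 0.707]
force: [0.0, 0.9, -0.8]
grip_width: 0.0557
finger_force: 0.0
```

>>> play_rows:
  deltas:
    - [0.01,-0.013,-0.025,0,0,-0.07,0.35]
    - [0.02,-0.026,-0.05,0,0,-0.14,0.35]
    - [0.03,-0.04,-0.08,0,0,-0.21,0.35]
    - [0.045,-0.053,-0.11,0,0,-0.28,0.35]
    - [0.06,-0.067,-0.14,0,0,-0.35,0.35]
    - [0.07,-0.08,-0.16,0,0,-0.42,0.35]
    - [0.08,-0.094,-0.18,0,0,-0.49,0.35]
    - [0.09,-0.107,-0.2,0,0,-0.533,0.35]
    - [0.09,-0.107,-0.2,0,0,-0.533,0.35]

```text
clock: 65.05
position: [0.4499, 0.1705, 0.3788]
tool_rot: [-3.141, -0.003, 1.817]
force: [-0.6, -0.0, -0.8]
grip_width: 0.0554
finger_force: 0.0
```

```bash
python3 - <<'E'
from s2 import *
from h import *
for z in (.25,.3,.35): print(z,proj('side',(*pr(-.018,-.03,z,0)[:3],)))
q=observe()['qpos']
print(marg(q,LEV[1:5])); print(marg(q,[(.46,-.06,.41,90)]+LEV[1:5]))
plan([(.46,-.06,.41,90),pr(-.036,-.12,.41,87)])
E
```

```text
0.25 [347.953 216.02 ]
0.3 [348.794 198.856]
0.35 [349.676 180.725]
(array([-0.478,  0.585,  0.691,  1.977, -0.532,  0.767,  0.474]), np.float64(0.4534179857829926))
(array([-0.491,  0.594,  0.709,  1.975, -0.55 ,  0.772,  0.489]), np.float64(0.4367475139344292))
t 65.05 p [0.45  0.171 0.379] yaw [-179.95   -0.2   104.09] F [-0.6 -0.  -0.8] w 0.0554 ff 0.0 q [-1.14  0.19  0.79  1.78 -0.14  1.23 -0.07]
-> (0.46, -0.06, 0.41, 90) [-0.452 -0.093 -0.064] [-0.001 -0.002  0.117] rows 4.7
-> (np.float64(0.5663), np.float64(-0.1039), 0.41, 87) [-0.088  0.213  0.   ] [ 0.    -0.     0.025] rows 2.3
```

Head top is about 0.30 m, so this is clear. To the lever.

>>> play_rows:
  deltas:
    - [-0.09,-0.02,-0.013,0,-0.002,0.03,0.35]
    - [-0.18,-0.04,-0.026,0,-0.002,0.06,0.35]
    - [-0.27,-0.06,-0.04,0,-0.002,0.09,0.35]
    - [-0.36,-0.08,-0.053,0,-0.002,0.117,0.35]
    - [-0.452,-0.093,-0.064,0,-0.002,0.117,0.35]
    - [-0.452,-0.093,-0.064,0,-0.002,0.117,0.35]

```text
clock: 65.65
position: [0.4586, -0.0671, 0.4103]
tool_rot: [-3.141, 0.002, 1.558]
force: [-0.0, 0.7, -1.2]
grip_width: 0.0556
finger_force: 0.0
```

>>> play_rows:
  deltas:
    - [-0.03,0.07,0,0,0,0.025,0.35]
    - [-0.06,0.14,0,0,0,0.025,0.35]
    - [-0.088,0.213,0,0,0,0.025,0.35]
    - [-0.088,0.213,0,0,0,0.025,0.35]
    - [-0.088,0.213,0,0,0,0.025,0.35]

```text
clock: 66.15
position: [0.5654, -0.1062, 0.4086]
tool_rot: [-3.138, 0.003, 1.512]
force: [0.7, -0.1, 0.5]
grip_width: 0.0556
finger_force: 0.0
```

```bash
python3 - <<'E'
from h import *
plan([pr(-.036,-.12,.308,87)])
E
```

```text
t 66.15 p [ 0.5654 -0.1062  0.4086] yaw [-1.7979e+02  1.7000e-01  8.6650e+01] F [ 0.7 -0.1  0.5] w 0.0556 ff 0.0 q [-0.55  0.44  0.95  1.5  -0.35  1.39  0.37]
-> (np.float64(0.5663), np.float64(-0.1039), 0.308, 87) [0.005 0.002 0.201] [-0.002  0.001 -0.003] rows 2.0
```

>>> play_rows:
  deltas:
    - [0.005,0.002,0.08,0,0,-0.003,0.35]
    - [0.005,0.002,0.15,0,0,-0.003,0.35]
    - [0.005,0.002,0.201,0,0,-0.003,0.35]
    - [0.005,0.002,0.201,0,0,-0.003,0.35]
    - [0.005,0.002,0.201,0,0,-0.003,0.5]
    - [0.005,0.002,0.201,0,0,-0.003,0.6]
    - [0.005,0.002,0.201,0,0,-0.003,1]
    - [0.005,0.002,0.201,0,0,-0.003,1]
    - [0.005,0.002,0.201,0,0,-0.003,1]
  newtons: 45

```text
clock: 67.05
position: [0.5669, -0.103, 0.3111]
tool_rot: [3.141, 0.001, 1.523]
force: [-4.3, 2.0, 9.2]
grip_width: 0.0206
finger_force: 43.6
```

>>> play_rows:
  deltas:
    - [0,-0.013,0.007,0,0,0,1]
    - [0,-0.027,0.014,0,0,0,1]
    - [0,-0.039,0.022,0,0,0,1]
    - [0,-0.051,0.031,0,0,0,1]
    - [0,-0.063,0.04,0,0,0,1]
    - [0,-0.075,0.05,0,0,0,1]
    - [0,-0.086,0.06,0,0,0,1]
    - [0,-0.096,0.071,0,0,0,1]

```text
clock: 67.85
position: [0.5191, -0.1007, 0.2747]
tool_rot: [3.14, 0.002, 1.523]
force: [-0.9, -1.0, 9.4]
grip_width: 0.0204
finger_force: 45.8
```

>>> play_rows:
  deltas:
    - [0,-0.01,0.011,0,0,0,1]
    - [0,-0.019,0.023,0,0,0,1]
    - [0,-0.028,0.036,0,0,0,1]
    - [0,-0.036,0.048,0,0,0,1]
    - [0,-0.043,0.061,0,0,0,1]
    - [0,-0.049,0.075,0,0,0,1]
    - [0,-0.055,0.089,0,0,0,1]
    - [0,-0.061,0.103,0,0,0,1]

```text
clock: 68.65
position: [0.489, -0.0992, 0.2232]
tool_rot: [3.14, 0.001, 1.523]
force: [10.4, 2.2, 3.6]
grip_width: 0.0203
finger_force: 45.8
```

>>> play_rows:
  deltas:
    - [0,-0.005,0.014,0,0,0,1]
    - [0,-0.008,0.029,0,0,0,1]
    - [0,-0.012,0.043,0,0,0,1]
    - [0,-0.014,0.058,0,0,0,1]
    - [0,-0.016,0.073,0,0,0,1]
    - [0,-0.016,0.088,0,0,0,1]
    - [0,-0.017,0.103,0,0,0,1]
    - [0,-0.016,0.118,0,0,0,1]
    - [0,-0.016,0.122,0,0,0,1]
    - [0,-0.016,0.122,0,0,0,1]

```text
clock: 69.65
position: [0.4813, -0.0988, 0.1623]
tool_rot: [3.14, 0.001, 1.523]
force: [8.3, 2.4, 7.7]
grip_width: 0.0201
finger_force: 49.9
```

```bash
python3 - <<'E'
from h import *
plan([])
E
```

```text
t 69.65 p [ 0.4813 -0.0988  0.1623] yaw [1.7992e+02 8.0000e-02 8.7280e+01] F [8.3 2.4 7.7] w 0.0201 ff 49.9 q [-0.49  0.54  0.79  2.04 -0.54  0.78  0.58]
```

Same full stroke. Easing back and releasing.

>>> play_rows:
  deltas:
    - [0,-0.001,-0.013,0,0,0,1]
    - [0,-0.001,-0.027,0,0,0,1]
    - [0,0,-0.04,0,0,0,1]
    - [0,0.001,-0.053,0,0,0,1]
    - [0,0.003,-0.066,0,0,0,1]
    - [0,0.005,-0.08,0,0,0,1]
    - [0,0.008,-0.093,0,0,0,1]
    - [0,0.012,-0.105,0,0,0,1]
    - [0,0.016,-0.118,0,0,0,1]
  newtons: 35

```text
clock: 70.55
position: [0.4908, -0.0994, 0.2216]
tool_rot: [3.137, 0.003, 1.524]
force: [32.3, -1.6, -14.4]
grip_width: 0.0205
finger_force: 53.9
```

>>> play_rows:
  deltas:
    - [0,0.005,-0.012,0,0,0,1]
    - [0,0.01,-0.025,0,0,0,1]
    - [0,0.016,-0.037,0,0,0,1]
    - [0,0.022,-0.049,0,0,0,1]
    - [0,0.029,-0.06,0,0,0,1]
    - [0,0.036,-0.071,0,0,0,1]
    - [0,0.044,-0.082,0,0,0,1]
    - [0,0.052,-0.092,0,0,0,1]
    - [0,0.061,-0.103,0,0,0,1]

```text
clock: 71.45
position: [0.5224, -0.1009, 0.2722]
tool_rot: [3.135, 0.005, 1.524]
force: [46.5, -9.3, -49.4]
grip_width: 0.0202
finger_force: 50.1
```

>>> play_rows:
  deltas:
    - [0,0.009,-0.01,0,0,0,1]
    - [0,0.019,-0.019,0,0,0,1]
    - [0,0.029,-0.028,0,0,0,1]
    - [0,0.039,-0.036,0,0,0,1]
    - [0,0.05,-0.044,0,0,0,1]
    - [0,0.061,-0.052,0,0,0,1]
    - [0,0.072,-0.059,0,0,0,1]
    - [0,0.084,-0.066,0,0,0,1]
    - [0,0.097,-0.074,0,0,0,1]
    - [0,0.098,-0.075,0,0,0,1]

```text
clock: 72.45
position: [0.5674, -0.1032, 0.3084]
tool_rot: [-3.138, 0.003, 1.523]
force: [7.7, -3.6, -24.3]
grip_width: 0.0203
finger_force: 46.0
```

>>> play_rows:
  deltas:
    - [0,0,0,0,0,0,0.8]
    - [0,0,0,0,0,0,0.6]
    - [0,0,0,0,0,0,0.5]
    - [0,0,0,0,0,0,0.35]
    - [0,0,-0.06,0,0,0,0.35]
    - [0,0,-0.14,0,0,0,0.35]
    - [0,0,-0.2,0,0,0,0.35]
    - [0,0,-0.2,0,0,0,0.35]

```text
clock: 73.25
position: [0.5685, -0.1036, 0.4135]
tool_rot: [3.138, 0.001, 1.523]
force: [0.2, -0.6, -0.1]
grip_width: 0.0557
finger_force: 0.0
```

```bash
python3 - <<'E'
from s2 import *
from h import *
s=shot('side','side7.png')[:,:,::-1].copy(); nestck(s); capck(s); print(s[255:270,338:356].max(2)[5:12,4:13])
q=observe()['qpos']; show(q,[(.43,-.1,.41,87),pr(-.17,0,.16,170),pr(-.105,0,.12,177),pr(-.105,0,.045,177)])
plan([(.43,-.1,.41,87),pr(-.17,0,.16,170)])
E
```

```text
nest strip px [308.1 275.3] [ 6.7 32.4] press xy [-0.111 -0.   ] ang -3.1
cap 370.13432835820896 227.67164179104478 67
[[ 89  90  86  83  79  70  50  41  53]
 [ 68 106 139 142 145 138 120  77  44]
 [ 85 146 178 185 184 184 172 131  69]
 [110 170 189 189 189 187 183 152  86]
 [ 98 159 180 185 184 185 177 142  69]
 [ 58 106 142 156 158 158 140 102  43]
 [ 31  45  68  89  97  92  77  49  31]]
[ 0.43 -0.1   0.41 87.  ] [-1.03  0.08  1.16  1.82 -0.08  1.29  0.1 ]  margin 0.26
[  0.439   0.023   0.16  170.   ] [-0.65  0.42  0.53  2.13 -0.34  0.67  1.51]  margin 0.30
[  0.504   0.02    0.12  177.   ] [-0.51  0.59  0.42  1.97 -0.38  0.66  1.68]  margin 0.46
[  0.504   0.02    0.045 177.   ] [-0.43  0.73  0.33  1.97 -0.45  0.51  1.74]  margin 0.35
t 73.3 p [ 0.568 -0.103  0.411] yaw [179.92   0.07  87.27] F [-0.4 -0.1 -0.9] w 0.0553 ff 0.0 q [-0.55  0.44  0.95  1.5  -0.36  1.39  0.37]
-> (0.43, -0.1, 0.41, 87) [-0.007 -0.276  0.002] [0.001 0.001 0.002] rows 2.8
-> (np.float64(0.4389), np.float64(0.0231), 0.16, 170) [0.247 0.005 0.5  ] [ 0.     0.    -0.692] rows 9.7
```

The third pin is flush and the lever is at rest. Fetching handle 3.

>>> play_rows:
  deltas:
    - [-0.007,-0.09,0,0,0,0,0.35]
    - [-0.007,-0.18,0,0,0,0,0.35]
    - [-0.007,-0.25,0,0,0,0,0.35]
    - [-0.007,-0.276,0,0,0,0,0.35]
    - [-0.007,-0.276,0,0,0,0,0.35]

```text
clock: 73.8
position: [0.4282, -0.0993, 0.4096]
tool_rot: [-3.14, -0.002, 1.525]
force: [1.3, 1.1, -0.2]
grip_width: 0.0555
finger_force: 0.0
```

>>> play_rows:
  deltas:
    - [0.025,0,0.05,0,0,-0.07,0.35]
    - [0.05,0,0.1,0,0,-0.14,0.35]
    - [0.075,0,0.15,0,0,-0.21,0.35]
    - [0.1,0,0.2,0,0,-0.28,0.35]
    - [0.125,0,0.25,0,0,-0.35,0.35]
    - [0.15,0.005,0.3,0,0,-0.42,0.35]
    - [0.175,0.005,0.35,0,0,-0.49,0.35]
    - [0.2,0.005,0.4,0,0,-0.56,0.35]
    - [0.225,0.005,0.45,0,0,-0.63,0.35]
    - [0.247,0.005,0.5,0,0,-0.692,0.35]

```text
clock: 74.8
position: [0.4379, 0.0234, 0.1576]
tool_rot: [-3.139, -0.002, 2.978]
force: [0.7, 0.1, -0.6]
grip_width: 0.0558
finger_force: 0.0
```

```bash
python3 - <<'E'
from h import *
plan([pr(-.105,0,.12,177),pr(-.105,0,.045,177)])
E
```

```text
t 74.8 p [0.4379 0.0234 0.1576] yaw [-1.7987e+02 -1.4000e-01  1.7064e+02] F [ 0.7  0.1 -0.6] w 0.0558 ff 0.0 q [-0.63  0.4   0.56  2.16 -0.33  0.67  1.57]
-> (np.float64(0.5039), np.float64(0.0196), 0.12, 177) [-0.132  0.014  0.075] [-0.001 -0.001 -0.053] rows 1.5
-> (np.float64(0.5039), np.float64(0.0196), 0.045, 177) [ 0.   -0.    0.15] [0. 0. 0.] rows 1.5
```

>>> play_rows:
  deltas:
    - [-0.066,0.012,0.035,0,0,-0.053,0.35]
    - [-0.132,0.012,0.075,0,0,-0.053,0.35]
    - [-0.132,0.012,0.075,0,0,-0.053,0.35]
    - [-0.132,0.012,0.15,0,0,-0.053,0.35]
    - [-0.132,0.012,0.222,0,0,-0.053,0.35]
    - [-0.132,0.012,0.222,0,0,-0.053,0.6]
    - [-0.132,0.012,0.222,0,0,-0.053,1]
    - [-0.132,0.012,0.222,0,0,-0.053,1]
    - [-0.132,0.012,0.222,0,0,-0.053,1]
    - [-0.132,0.012,0.222,0,0,-0.053,1]
  newtons: 60

```text
clock: 75.8
position: [0.5043, 0.018, 0.0498]
tool_rot: [-3.141, 0.0, 3.084]
force: [-1.2, -0.9, -2.7]
grip_width: 0.0281
finger_force: 63.4
```

>>> play_rows:
  deltas:
    - [0,0,-0.02,0,0,0,1]
    - [0,0,-0.036,0,0,0,1]
    - [0.05,0,-0.036,0,0,0,1]
    - [0.12,0,-0.04,0,0,0,1]
    - [0.2,0,-0.06,0,0,0,1]
    - [0.22,0,-0.14,0,0,0,1]
    - [0.22,0,-0.22,0,0,0,1]
    - [0.22,0,-0.3,0,0,0,1]
    - [0.22,0,-0.3,0,0,0,1]

```text
clock: 76.7
position: [0.3959, 0.0247, 0.2031]
tool_rot: [3.139, 0.005, 3.083]
force: [0.3, 0.7, -2.3]
grip_width: 0.0285
finger_force: 63.5
```

```bash
python3 - <<'E'
from s2 import *
from h import *
t=shot('top','top6.png')[:,:,::-1].copy(); trayck(t)
q=observe()['qpos']; show(q,[(.42,.25,.2,90),slot(.088,-1,.11),slot(.088,-1,.028),slot(.088,-1,.2),(.42,.06,.25,90),(.4,-.2,.25,88)])
plan([(.42,.25,.2,90)]); plan([slot(.088,-1,.11)],(.42,.25,.2,90))
E
```

```text
tray strip px [193.5 254.5] size [ 9. 27.] tray xy [-0.059  0.026] ang -88.3
tray strip px [192. 234.] size [ 8. 28.] tray xy [0.007 0.036] ang -88.3
[ 0.42  0.25  0.2  90.  ] [-1.34  0.57  0.85  1.96 -0.56  0.87 -0.19]  margin 0.47
[ 0.568  0.41   0.11  88.7  ] [-1.1   1.02  0.66  1.33 -0.66  1.01 -0.35]  margin 0.60
[ 0.568  0.41   0.028 88.7  ] [-1.07  1.12  0.6   1.32 -0.7   0.91 -0.32]  margin 0.56
[ 0.568  0.41   0.2   88.7  ] [-1.12  0.91  0.72  1.3  -0.61  1.15 -0.38]  margin 0.65
[ 0.42  0.06  0.25 90.  ] [-1.17  0.37  1.02  2.08 -0.4   0.9   0.08]  margin 0.35
[ 0.4  -0.2   0.25 88.  ] [-0.48  0.4   0.96  2.03 -0.41  0.92  0.66]  margin 0.40
t 76.75 p [0.395 0.025 0.201] yaw [179.9    0.19 176.72] F [-0.1 -0.  -3. ] w 0.0284 ff 63.4 q [-0.76  0.24  0.65  2.22 -0.22  0.74  1.55]
-> (0.42, 0.25, 0.2, 90) [-0.024  0.452  0.003] [0.002 0.001 0.723] rows 10.1
-> (np.float64(0.5677), np.float64(0.4095), 0.11, 88.7) [0.319 0.295 0.18 ] [ 0.    -0.     0.011] rows 4.7
```

>>> play_rows:
  deltas:
    - [0,0.045,0,0.002,0,0.072,1]
    - [0,0.09,0,0.002,0,0.144,1]
    - [-0.005,0.135,0,0.002,0,0.216,1]
    - [-0.01,0.18,0,0.002,0,0.288,1]
    - [-0.015,0.23,0,0.002,0,0.36,1]
    - [-0.02,0.28,0,0.002,0,0.432,1]
    - [-0.024,0.33,0,0.002,0,0.504,1]
    - [-0.024,0.38,0,0.002,0,0.576,1]
    - [-0.024,0.42,0,0.002,0,0.648,1]
    - [-0.024,0.452,0,0.002,0,0.72,1]

```text
clock: 77.75
position: [0.4189, 0.2503, 0.1978]
tool_rot: [-3.137, 0.005, 1.578]
force: [-0.4, 0.0, -3.1]
grip_width: 0.0281
finger_force: 63.6
```

>>> play_rows:
  deltas:
    - [0.07,0.06,0.02,0,0,0.011,1]
    - [0.14,0.12,0.05,0,0,0.011,1]
    - [0.21,0.18,0.09,0,0,0.011,1]
    - [0.28,0.24,0.13,0,0,0.011,1]
    - [0.319,0.295,0.16,0,0,0.011,1]
    - [0.319,0.295,0.18,0,0,0.011,1]
    - [0.319,0.295,0.18,0,0,0.011,1]

```text
clock: 78.45
position: [0.5636, 0.4089, 0.1044]
tool_rot: [-3.135, 0.007, 1.56]
force: [-0.3, -0.7, -2.1]
grip_width: 0.0287
finger_force: 63.4
```

```bash
python3 - <<'E'
from h import *
plan([slot(.088,-1,.027)])
E
```

```text
t 78.45 p [0.5636 0.4089 0.1044] yaw [-179.62    0.4    89.36] F [-0.3 -0.7 -2.1] w 0.0287 ff 63.4 q [-1.14  0.94  0.78  1.51 -0.73  1.02 -0.18]
-> (np.float64(0.5677), np.float64(0.4095), 0.027, 88.7) [0.002 0.009 0.155] [-0.003  0.003  0.005] rows 1.5
```

>>> play_rows:
  deltas:
    - [0.002,0.009,0.05,-0.003,0.003,0.005,1]
    - [0.002,0.009,0.1,-0.003,0.003,0.005,1]
    - [0.002,0.009,0.14,-0.003,0.003,0.005,1]
    - [0.002,0.009,0.155,-0.003,0.003,0.005,1]
    - [0.002,0.009,0.155,-0.003,0.003,0.005,1]
    - [0.002,0.009,0.155,-0.003,0.003,0.005,0.6]
    - [0.002,0.009,0.155,-0.003,0.003,0.005,0.45]
    - [0.002,0.009,0.155,-0.003,0.003,0.005,0.45]

```text
clock: 79.25
position: [0.5689, 0.4112, 0.0308]
tool_rot: [3.138, -0.003, 1.55]
force: [0.2, 0.9, -0.3]
grip_width: 0.0469
finger_force: 0.0
```

>>> play_rows:
  deltas:
    - [0,0,-0.07,0,0,0,0.45]
    - [0,0,-0.15,0,0,0,0.45]
    - [0,0,-0.25,0,0,0,0.45]
    - [0,0,-0.34,0,0,0,0.45]
    - [0,0,-0.34,0,0,0,0.45]

```text
clock: 79.75
position: [0.5705, 0.4112, 0.2068]
tool_rot: [3.132, -0.007, 1.55]
force: [0.7, -0.3, -0.8]
grip_width: 0.0471
finger_force: 0.0
```

```bash
python3 - <<'E'
from h import *
plan([(.42,.06,.25,90),(.40,-.18,.25,88)])
E
```

```text
t 79.75 p [0.5705 0.4112 0.2068] yaw [179.46  -0.42  88.8 ] F [ 0.7 -0.3 -0.8] w 0.0471 ff 0.0 q [-1.17  0.83  0.86  1.43 -0.66  1.16 -0.24]
-> (0.42, 0.06, 0.25, 90) [-0.708 -0.285 -0.094] [ 0.005 -0.003 -0.01 ] rows 7.7
-> (0.4, -0.18, 0.25, 88) [-0.48 -0.04 -0.  ] [ 0.    -0.     0.017] rows 4.8
```

>>> play_rows:
  deltas:
    - [-0.06,-0.06,-0.03,0.005,-0.003,0,0.45]
    - [-0.12,-0.12,-0.06,0.005,-0.003,0,0.45]
    - [-0.2,-0.19,-0.094,0.005,-0.003,0,0.45]
    - [-0.28,-0.24,-0.094,0.005,-0.003,0,0.45]
    - [-0.37,-0.285,-0.094,0.005,-0.003,0,0.45]
    - [-0.46,-0.285,-0.094,0.005,-0.003,0,0.45]
    - [-0.55,-0.285,-0.094,0.005,-0.003,0,0.45]
    - [-0.64,-0.285,-0.094,0.005,-0.003,0,0.45]
    - [-0.708,-0.285,-0.094,0.005,-0.003,0,0.45]

```text
clock: 80.65
position: [0.4178, 0.0572, 0.2461]
tool_rot: [-3.134, 0.003, 1.549]
force: [1.3, -0.2, -0.8]
grip_width: 0.0472
finger_force: 0.0
```

>>> play_rows:
  deltas:
    - [-0.09,-0.01,0,0,0,0,0.45]
    - [-0.18,-0.02,0,0,0,0,0.45]
    - [-0.27,-0.03,0,0,0,0,0.45]
    - [-0.36,-0.04,0,0,0,0,0.45]
    - [-0.45,-0.04,0,0,0,0,0.45]
    - [-0.48,-0.04,0,0,0,0,0.45]
    - [-0.48,-0.04,0,0,0,0,0.45]

```text
clock: 81.35
position: [0.3927, -0.1829, 0.2473]
tool_rot: [-3.135, 0.005, 1.545]
force: [-0.6, -0.0, -0.5]
grip_width: 0.047
finger_force: 0.0
```

```bash
python3 - <<'E'
from h import *
t=shot('top','top7.png')[:,:,::-1].copy(); s=shot('side','side8.png')[:,:,::-1].copy(); trayck(t); dialck(t); capck(s); plan([])
a=cv2.resize(t[175:295,155:300],(580,480),interpolation=cv2.INTER_CUBIC)[:,:580]
b=cv2.resize(t[195:238,257:301],(220,215),interpolation=cv2.INTER_CUBIC); c=np.zeros((480,800,3),np.uint8); c[:,:580]=a; c[:215,580:]=b
d=cv2.resize(s[180:270,195:325],(220,152),interpolation=cv2.INTER_CUBIC); c[220:372,580:]=d
cv2.imwrite('pics/final.png',c)
E
```

```text
tray strip px [193.5 254.5] size [ 9. 27.] tray xy [-0.0585  0.0257] ang -88.3
tray strip px [192. 234.] size [ 8. 28.] tray xy [0.0068 0.036 ] ang -88.3
tray strip px [194.5 208.7] size [27.2  8.5] tray xy [0.0893 0.035 ] ang -90.9
dial streak [(np.float32(131.87608), 106), (np.float32(131.99538), 102), (np.float32(132.40327), 104)]
cap 370.0625 227.484375 64
t 81.45 p [ 0.393  -0.1803  0.247 ] yaw [-179.56    0.22   88.73] F [-0.   1.2 -0.2] w 0.047 ff 0.0 q [-0.54  0.33  1.05  2.09 -0.36  0.92  0.69]
```

View pics/final.png

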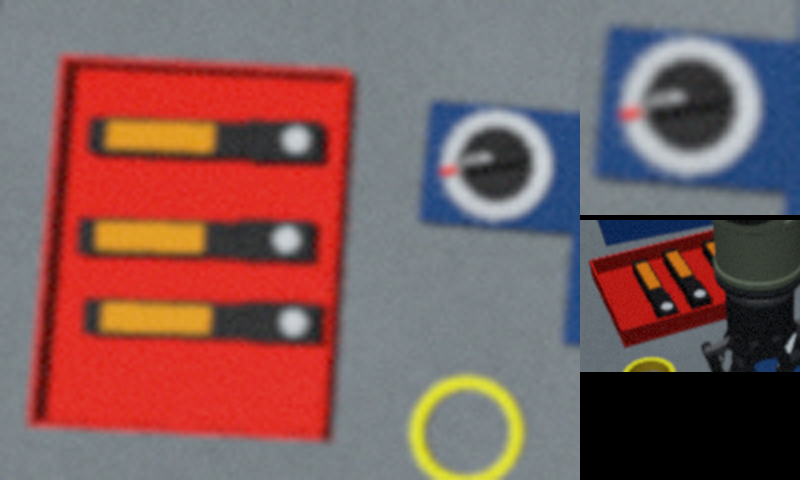

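The final picture shows three handles lying flat, side by side, in the tray. Their flush pins are at (296,140), (287,240) and (293,323). The dial pointer is at the red mark (447,170) and the lever cap is at its rest pixel. Handing in.

```bash
python3 -c "
from workcell import *
print(job_done())"
```

```text
the job is handed in; nothing more can be done
None
```

The job is handed in, with no verdict returned: by the last images and readings, the dial is at the red mark, all three pins are flush, the three handles lie flat side by side in the red tray, and the lever is up at rest.

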